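# Weigh the parts tins by hand and pack up the bicycle cart

### The job

Pack up the cart: first lift the round tin well clear of the cart, then the square tin, to feel which is the heavier, before putting either away. Stand the heavier tin upright in the toolbox drawer and push the drawer fully shut, stand the lighter one upright in the tray on top of the toolbox to be refilled, and lay each loose tool on the cart flat in the holder that bears its outline. Leave the other things on the cart where they are.

Things in the scene. Friction and masses are not known exactly. Their poses are not given: they have to be found in the camera images.
- tin_round: closed round steel tin, 60 mm across, 56 mm tall, lid fixed on. Origin: centre of its underside, z up. Loose on the cart at the robot's right. What is inside cannot be seen; it is packed about the middle, so the tin balances
- tin_square: closed square steel tin, 56 x 56 mm (lid rim 58), 56 mm tall, lid fixed on. Origin: centre of its underside, x and y square to its sides. Loose at the robot's right. One of the two tins is full (0.5 to 0.7 kg) and the other has little in it (0.18 to 0.25 kg); which one differs from start to start
- toolbox: red plastic toolbox, fixed: 200 mm deep (its x, which points away from the robot), 190 wide, 102 high to the rim of its top tray; a carrying handle (to 128 mm) stands on the rear 70 mm. Origin: centre of its underside. Its open front face lies at x = -0.100 of this frame, the drawer opening reaches from the cart up to 86 mm
- drawer (a joint): how far the toolbox's drawer is pulled out towards the robot (along the toolbox's -x), m: 0 shut, 0.14 fully out. It starts 0.115 to 0.14 open; slides with about 1.2 N friction, stays where left
- drawer_in (a point): point on the drawer's floor (10 mm above the cart), 50 mm behind the inner face of the drawer's front, half way across; moves with the drawer; axes as the toolbox's. Inside, the drawer is 162 mm wide and 182 mm long, side walls to 50 mm and front panel (8 mm thick) to 80 mm above the cart. A tin set down at this point passes under the top when the drawer is shut
- drawer_lip (a point): middle of the outer edge of the black pull lip on the drawer's front, 67 mm above the cart; moves with the drawer; axes as the toolbox's. The lip is 100 mm wide, 14 mm high (60 to 74 mm above the cart) and stands out 25 mm from the front; pushing it along the toolbox's +x shuts the drawer
- top_tray (a point): centre of the floor of the shallow open tray on top of the toolbox, 92 mm above the cart; axes as the toolbox's. The tray is 112 mm (x) by 170 mm (y) inside with a 10 mm high rim
- bb_tool: chrome bottom bracket tool lying along its x, 120 mm long: square-shouldered 44 mm head, 34 mm long, at its +x end, 22 mm square shaft (11 to 33 mm above its underside) in the middle, 36 mm end block at -x. 0.3 kg. Origin: underside, half way along, on the shaft where it is well gripped
- mini_pump: aluminium mini pump lying along its x, 120 mm long: 24 mm thick body (3 to 27 mm above its underside) between two 30 mm square black end caps, 16 mm long. 0.14 kg. Origin: underside, half way along
- lever_set: three grey plastic tyre levers clipped side by side to a bar 100 mm long (x), 26 wide, 26 high. 0.09 kg. Origin: underside, half way along
- chain_tool: dark steel chain tool lying along its x: body block 28 mm wide, 30 high, from x = -15 to +45 mm, thin spindle on to a cross bar 44 mm wide (y) at x = -46 mm. 0.22 kg. Origin: underside, 15 mm from the block's spindle end; grip the block across there
- slot_bb_tool (a point): centre of the floor of the holder of the bottom bracket tool, 7 mm above the cart; x along the holder. One of four like grey open holders in a row on the plywood rack (fixed; their order differs from start to start), each 130 x 60 mm inside with 3 mm walls that rise 7 mm above its floor, 78 mm apart; a black outline of its tool on the white floor tells whose it is. Its tool fits either way round
- slot_mini_pump (a point): centre of the floor of the holder of the mini pump, 7 mm above the cart; x along the holder. One of four like grey open holders in a row on the plywood rack (fixed; their order differs from start to start), each 130 x 60 mm inside with 3 mm walls that rise 7 mm above its floor, 78 mm apart; a black outline of its tool on the white floor tells whose it is. Its tool fits either way round
- slot_lever_set (a point): centre of the floor of the holder of the set of tyre levers, 7 mm above the cart; x along the holder. One of four like grey open holders in a row on the plywood rack (fixed; their order differs from start to start), each 130 x 60 mm inside with 3 mm walls that rise 7 mm above its floor, 78 mm apart; a black outline of its tool on the white floor tells whose it is. Its tool fits either way round
- slot_chain_tool (a point): centre of the floor of the holder of the chain tool, 7 mm above the cart; x along the holder. One of four like grey open holders in a row on the plywood rack (fixed; their order differs from start to start), each 130 x 60 mm inside with 3 mm walls that rise 7 mm above its floor, 78 mm apart; a black outline of its tool on the white floor tells whose it is. Its tool fits either way round
- bell: steel bicycle bell, 56 mm dome, 42 high; loose, not part of the job. Origin: centre of its underside
- cup: ceramic cup, 74 mm rim, 80 high, with two plastic reflectors standing in it; loose, not part of the job. Origin: centre of its underside
- tape_roll: roll of rubber tape, 90 mm, 24 high; loose, not part of the job. Origin: centre of its underside
- crank: aluminium crank arm, 185 mm long, 18 high; loose, not part of the job. Origin: centre of its underside
- lamp: small black bicycle lamp, 65 x 36 x 32 mm; loose, not part of the job. Origin: centre of its underside
Things that resemble listed ones, but are neither listed nor needed, are in the scene too. What is shaped like the chain_tool but brown is not meant.

How it is judged:
By the outcome, as a careful person would: the job done as asked, in the order asked, and still so for the second after the job is handed in, with the robot touching nothing.
Of bb_tool, mini_pump, lever_set, chain_tool only 2 to 4 are there at a start; the rules pass over those that are not, and their reading is None.
At some moment in a run one of bb_tool, mini_pump, lever_set, chain_tool may be knocked a few centimetres aside while the robot is not near it.
Once in a run the grip may slacken for a moment while it holds something.
It also fails if it takes over 210 s, if anything falls off the work surface, if the arm or the gripper's body presses on something with over 40 N, if the wrist force passes 120 N, or if a joint passes its speed limit or range.

### The arm

A 6-joint arm with a two-finger parallel gripper is mounted at the origin on the work surface. World frame = base frame: x ahead of the robot, y to its left, z up, the work surface at z = 0. Lengths are in m, angles in degrees, forces in N, time in s.
With the tool pointing down it reaches from about 0.4 to 0.825 m from the base axis. Payload 7 kg.
Tool frame: the origin (TCP) lies at the very end of the fingers, on their centre line; the grasp point (between the pads) lies 19 mm behind it (r.hold_point_z is the distance from the TCP to the grasp point, in m); z points along the fingers, y is the direction in which the jaws open and shut (so a half turn about z gives the same grasp; the last joint's range is limited). The gripper opens to 88 mm and grips with 3 to 60 N. Pads are 19 mm wide; open, the fingers measure 130 mm over their backs; the gripper's body (78 mm by 193 mm) begins 47 mm behind the grasp point.
Start: joints at [80.105, 20.546, 0.682, 0, -70.136, -16.507], TCP at [0.3, 0.605, 0.193] pointing down, gripper open.
Joint ranges: [-176.03, 176.03], [-82.01, 121.73], [-58.28, 71.71], [-173.87, 95.51], [-174.79, -0.11], [-173.66, 173.66]. Speed limits (degrees/s): [136.94, 136.94, 172.46, 180, 180, 180].

### API

Orientations are given as [roll, pitch, yaw] about the fixed x, y, z axes, in that order (R = Rz(yaw) Ry(pitch) Rx(roll)).
In Python, from plant import r gives the robot as it stands. The module is installed in compiled form; this text tells all that it offers.
- The arm moves only by the shell command python3 -m inch 'ROWS' [FORCE]. ROWS is text: rows parted by semicolons, each of 7 numbers parted by spaces: the shift along the tool's x, y, z in m, then the turn, a rotation vector about the tool's x, y, z in rad, then the opening, from 0 (shut) to 1 (fully open). In form: tx ty tz ax ay az jaw; .... A call has 1 to 20 rows; each row shifts and turns the commanded pose from where the row before left it, along the tool's axes as they then stand; what a row does not reach is not made up. A row lasts 1/12 s, in which the tool goes at most 41.7 mm and 7.16 degrees, less where a joint would pass 70% of its speed; a pose out of reach is approached as far as the arm can. A call with a gripper value outside its range is refused whole. The fingers move at their own pace and stop on an object; FORCE is the grip in N (left out, the last holds). Time passes only in rows, so rows that do not move let the fingers close. It gives the time, the measured TCP pose, the force and the opening at its end, in the units of the state.
- r.get_state(): the state, without advancing time (a new reading comes with each control period).
- r.capture(name): name is "scene" or "top" or "wrist"; returns the picture (384x512x3 uint8, red, green, blue); there is no depth.
- r.camera_params(name): a dict with "vfov" (degrees; the focal length in pixels is half the picture's height over the tangent of half this angle, whatever the lens; pixels are square), "cx", "cy" (the principal point, pixels), "R" (3x3) and "t" (3): a world point X has camera coordinates R X + t. Camera axes: x right, y down, z forward; pixel columns grow to the right and rows downward; lengths in m; the calibration is good to about 2 mm. A picture is of the moment at which its call begins: read the wrist's pose just before it. camera_params takes no time and is no camera call; for the wrist camera it gives the pose at the moment of the call.
- r.close_job(): hands the job in, once; it reports no verdict.
Trained networks look in the newest picture that a camera, given by its name, has taken for a name from the list of things; names that differ only in an ending like _2 or _b are one class to them, and where a whole thing is asked for, a point or a joint stands for the part that bears it (a point fixed in the world has none). Each returns a list of dicts, best first, with "p" (0 to 1); they miss things now and then, are a little off and sometimes report something else, mostly with a low value. They report only what shows in the picture. A call takes as long as a camera call. They do not tell look-alikes from the thing itself.
- r.recognise(target, camera): "xy" ([column, row] in pixels, amid what is visible of it).
The state is a dict: "time_s": time; "joints": joint angles; "qd": joint speeds; "joint_torque": joint torques, N m; "tcp_pos": TCP position; "eef_rot": TCP orientation; "contact_force": force on the tool from outside, world axes, zero at the start; "moment": the same for the moment, N m; "gripper_width": finger opening in m.
Only numpy, scipy, OpenCV 4.12 (cv2) and the standard library are available. Lean on these libraries where they do the work, as an engineer would, in place of code of your own. Each camera call takes 0.05 s, during which the arm holds its last target.

## Working session

There is one attempt and no reset: what is moved stays moved. The work goes in short steps, Python scripts to look and compute and a shell command to move; the robot and the scene stay as the last step left them, time stands still between calls to the robot, and variables do not carry over. Pictures are saved under pics/ and viewed, and the job is handed in when it is done.

```bash
mkdir -p pics; ls; cat > h.py <<'E'
import numpy as np, cv2
from plant import r
from scipy.spatial.transform import Rotation as Ro
def cap(n,f=None):
    im=r.capture(n); cv2.imwrite('pics/'+f,im[:,:,::-1]) if f else None
    return im
def w2p(X,P):
    c=P['R']@np.asarray(X,float)+P['t']; f=192/np.tan(np.radians(P['vfov']/2))
    return np.array([P['cx']+f*c[0]/c[2],P['cy']+f*c[1]/c[2]])
def p2w(uv,z,P):
    f=192/np.tan(np.radians(P['vfov']/2))
    d=np.array([(uv[0]-P['cx'])/f,(uv[1]-P['cy'])/f,1]); R=np.array(P['R']); t=np.array(P['t'])
    o=-R.T@t; d=R.T@d
    return o+d*(z-o[2])/d[2]
def crop(im,c,s,f,k=None):
    x,y=map(int,c); a=im[max(0,y-s):y+s,max(0,x-s):x+s]; k=k or 560//(2*s)
    cv2.imwrite('pics/'+f,cv2.resize(a,None,fx=k,fy=k,interpolation=cv2.INTER_CUBIC)[:,:,::-1])
E
python3 - <<'E'
from h import *
for n in['scene','top','wrist']: cap(n,n+'0.png'); print(n,r.camera_params(n))
s=r.get_state(); print(s)
E
```

```text
pics
scene {'vfov': 57.69377632146218, 'cx': 258.36975903058703, 'cy': 186.870137887525, 'R': array([[ 0.25922488,  0.96580071, -0.00560729],
       [ 0.5197532 , -0.14439257, -0.84202577],
       [-0.81403874,  0.21535963, -0.53940815]]), 't': array([-0.13285932, -0.18646108,  1.5878073 ])}
top {'vfov': 47.381667431151264, 'cx': 249.63298077065062, 'cy': 192.7600636103933, 'R': array([[-0.07334921, -0.99728786, -0.00606708],
       [-0.97718071,  0.07308367, -0.19944082],
       [ 0.19934332, -0.0087002 , -0.97989109]]), 't': array([0.04786233, 0.52844258, 1.25673597])}
wrist {'vfov': 69.28357767326479, 'cx': 251.73442132451157, 'cy': 188.15609207657872, 'R': array([[-0.44462366, -0.89571645,  0.00135875],
       [-0.86710035,  0.43079834,  0.25009954],
       [-0.22460361,  0.110022  , -0.96821918]]), 't': array([ 0.67444494, -0.03096056,  0.38965707])}
{'time_s': 0.15, 'joints': array([ 8.01024565e+01,  2.05836882e+01,  6.46634425e-01, -1.35148188e-02,
       -7.01356798e+01, -1.65065963e+01]), 'qd': array([ 0.06984909, -0.07326652,  0.19171036,  0.09847975, -0.03461434,
       -0.04799417]), 'joint_torque': array([-1.19738761e-03, -5.83276570e+01,  2.93287933e+01,  7.00117037e+00,
        8.78874154e-03, -1.10543422e-04]), 'tcp_pos': array([0.30002932, 0.60420668, 0.19232863]), 'eef_rot': array([ 1.79926654e+02, -8.48437398e-03, -2.64087346e+01]), 'contact_force': array([ 0.31988803, -0.45392005,  0.33499   ]), 'moment': array([ 0.0317143 , -0.02825287,  0.02313527]), 'gripper_width': 0.08757680603384406}
```

View pics/top0.png

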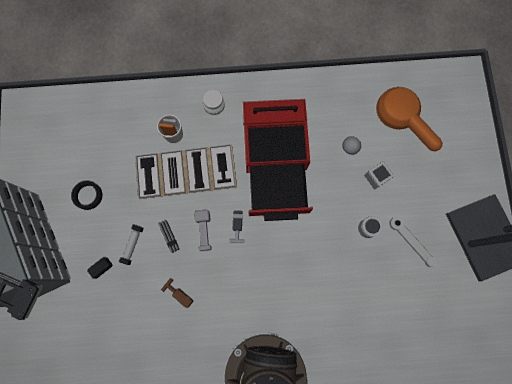

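View pics/scene0.png

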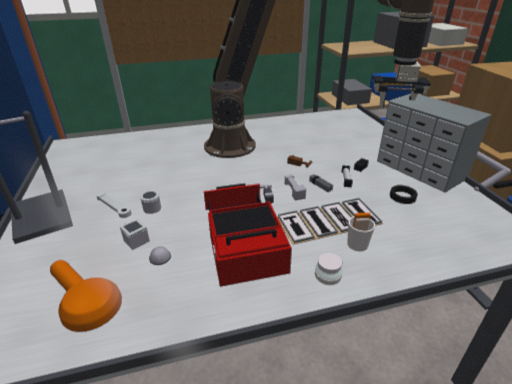

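View pics/wrist0.png

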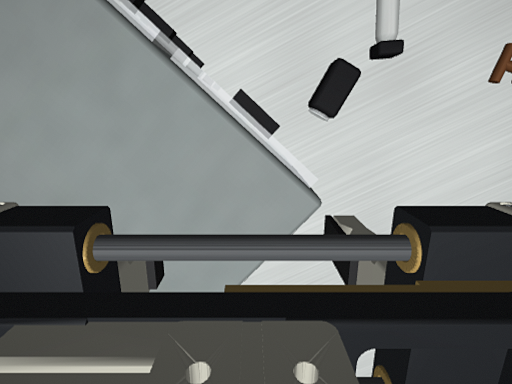

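```bash
python3 - <<'E'
from h import *
im=cv2.imread('pics/top0.png')[:,:,::-1]
crop(im,(185,175),65,'c1.png',6) if 0 else cv2.imwrite('pics/c1.png',cv2.resize(im[140:310,80:255],None,fx=3.4,fy=3.4,interpolation=cv2.INTER_CUBIC)[:,:,::-1])
cv2.imwrite('pics/c2.png',cv2.resize(im[90:280,230:450],None,fx=3,fy=3,interpolation=cv2.INTER_CUBIC)[:,:,::-1])
E
```

```text
(no output)
```

View pics/c1.png

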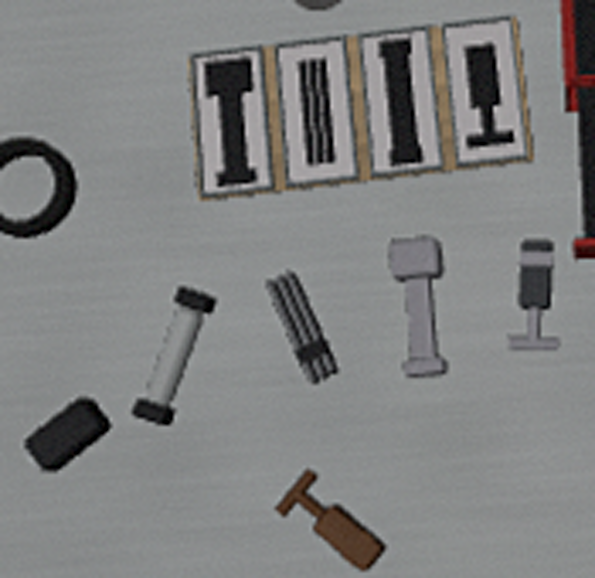

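View pics/c2.png

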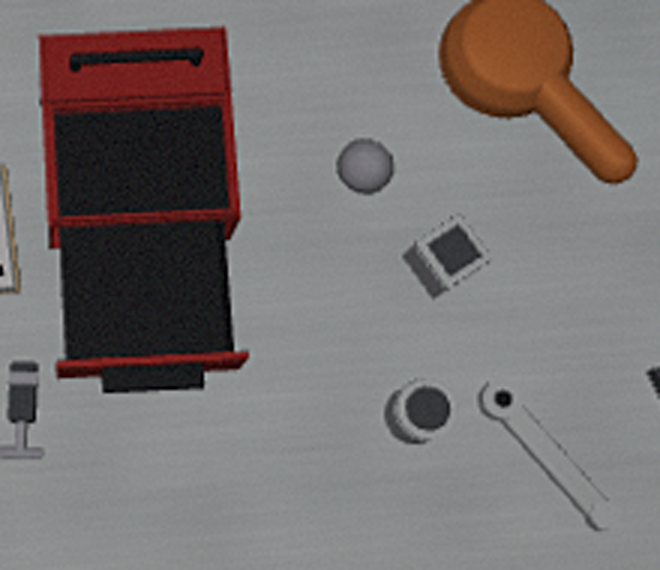

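```bash
python3 - <<'E'
from h import *
P=r.camera_params('top')
def c1(x,y): return (x/3.4+80,y/3.4+140)
def c2(x,y): return (x/3+230,y/3+90)
pts=dict(round_lid=(c2(429,408),.056),sq_lid=(c2(456,250),.056),
sqA=(c2(416,248),.056),sqB=(c2(459,214),.056),sqC=(c2(491,258),.056),sqD=(c2(447,291),.056),
tbFL=(c2(50,216),.102),tbFR=(c2(240,214),.102),tbRL=(c2(39,36),.1),tbRR=(c2(225,28),.1),
dlipL=(c2(104,391),.067),dlipR=(c2(204,388),.067),dfL=(c2(58,363),.08),dfR=(c2(247,352),.08),
s1a=(c1(190,55),.014),s1b=(c1(518,17),.014),s1c=(c1(533,160),.014),s1d=(c1(202,198),.014),
bb_h=(c1(415,240),.044),bb_e=(c1(426,370),.036),
pu_a=(c1(196,293),.028),pu_b=(c1(154,416),.028),
le_a=(c1(281,275),.026),le_b=(c1(325,377),.02),
ch_a=(c1(537,241),.03),ch_spin=(c1(534,308),.03),ch_b=(c1(534,342),.02),
br_c=(c1(349,533),.03), base=((265,372),0))
for k,(uv,z) in pts.items(): print(k,np.round(uv,1),np.round(p2w(uv,z,P),4))
for z in(0,.1): print(w2p([0,0,z],P))
E
```

```text
round_lid [373. 226.] [ 0.4036 -0.3454  0.056 ]
sq_lid [382.  173.3] [ 0.5598 -0.393   0.056 ]
sqA [368.7 172.7] [ 0.5648 -0.3533  0.056 ]
sqB [383.  161.3] [ 0.5967 -0.401   0.056 ]
sqC [393.7 176. ] [ 0.549  -0.4268  0.056 ]
sqD [379. 187.] [ 0.5187 -0.3784  0.056 ]
tbFL [246.7 162. ] [0.6128 0.011  0.102 ]
tbFR [310.  161.3] [ 0.6009 -0.1736  0.102 ]
tbRL [243. 102.] [0.8008 0.0085 0.1   ]
tbRR [305.   99.3] [ 0.7952 -0.1784  0.1   ]
dlipL [264.7 220.3] [ 0.4424 -0.029   0.067 ]
dlipR [298.  219.3] [ 0.4381 -0.1265  0.067 ]
dfL [249.3 211. ] [0.4712 0.0137 0.08  ]
dfR [312.3 207.3] [ 0.4684 -0.1699  0.08  ]
s1a [135.9 156.2] [0.6823 0.3564 0.014 ]
s1b [232.4 145. ] [0.6961 0.0514 0.014 ]
s1c [236.8 187.1] [0.5595 0.0467 0.014 ]
s1d [139.4 198.2] [0.5467 0.3484 0.014 ]
bb_h [202.1 210.6] [0.4888 0.1546 0.044 ]
bb_e [205.3 248.8] [0.375  0.1518 0.036 ]
pu_a [137.6 226.2] [0.4584 0.3522 0.028 ]
pu_b [125.3 262.4] [0.3533 0.3912 0.028 ]
le_a [162.6 220.9] [0.4692 0.2769 0.026 ]
le_b [175.6 250.9] [0.3767 0.2425 0.02  ]
ch_a [237.9 210.9] [0.4822 0.0478 0.03  ]
ch_spin [237.1 230.6] [0.4227 0.0545 0.03  ]
ch_b [237.1 240.6] [0.3938 0.0568 0.02  ]
br_c [182.6 296.8] [0.2418 0.2255 0.03  ]
base [265 372] [0.0131 0.0027 0.    ]
[266.29799316 376.7565955 ]
[267.47815386 384.78471352]
```

```bash
cat > go.py <<'E'
import sys
from h import *
# usage: x y z yaw [rows]; delta in present tool frame (translation w/o rotation), and az
x,y,z,yaw=map(float,sys.argv[1:5]); s=r.get_state()
R=Ro.from_euler('xyz',s['eef_rot'],degrees=True); p=np.array(s['tcp_pos'])
d=R.inv().apply(np.array([x,y,z])-p)
dy=(yaw-s['eef_rot'][2]+180)%360-180
n=int(max(np.ceil(np.linalg.norm(d)/.038),1)); m=int(max(np.ceil(abs(dy)/6.8),1))
print('pos',np.round(p,4),'rot',np.round(s['eef_rot'],2),'F',np.round(s['contact_force'],2),'w',round(s['gripper_width'],4),'t',round(s['time_s'],2))
print('tool delta',np.round(d,4),'| az',round(-np.radians(dy),4),'| trans rows',n,np.round(d/n,4),'| rot rows',m,round(-np.radians(dy)/m,4))
E
python3 -m inch '0 0 -0.04 0 0 0 1; 0 0 -0.04 0 0 0 1; 0 0 -0.04 0 0 0 1'; python3 go.py .5 .25 .3 -90
```

```text
time_s: 0.4
tcp_pos: [0.3, 0.6039, 0.3138]
eef_rot: [179.9, -0.0, -26.4]
contact_force: [0.9, 1.2, 1.3]
gripper_width: 0.0879
pos [0.3    0.6039 0.3138] rot [ 1.7988e+02 -4.0000e-02 -2.6400e+01] F [0.95 1.24 1.27] w 0.0879 t 0.4
tool delta [0.3364 0.2281 0.0145] | az 1.1101 | trans rows 11 [0.0306 0.0207 0.0013] | rot rows 10 0.111
```

```bash
python3 -m inch '0.0306 0.0207 0 0 0 0 1; 0.0306 0.0207 0 0 0 0 1; 0.0306 0.0207 0 0 0 0 1; 0.0306 0.0207 0 0 0 0 1; 0.0306 0.0207 0 0 0 0 1; 0.0306 0.0207 0 0 0 0 1; 0.0306 0.0207 0 0 0 0 1; 0.0306 0.0207 0 0 0 0 1; 0.0306 0.0207 0 0 0 0 1; 0.0306 0.0207 0 0 0 0 1; 0.0306 0.0207 0 0 0 0 1; 0 0 0 0 0 0 1'; python3 - <<'E'
from h import *
cap('wrist','w1.png')
E
python3 go.py .55 -.15 .3 -90
```

```text
time_s: 1.4
tcp_pos: [0.5022, 0.2463, 0.3132]
eef_rot: [179.9, -0.0, -26.6]
contact_force: [-0.6, 1.1, -0.7]
gripper_width: 0.088
pos [0.5014 0.2481 0.313 ] rot [179.98  -0.   -26.64] F [-0.44  0.67  0.51] w 0.0876 t 1.45
tool delta [0.2219 0.3341 0.0132] | az 1.1059 | trans rows 11 [0.0202 0.0304 0.0012] | rot rows 10 0.1106
```

View pics/w1.png

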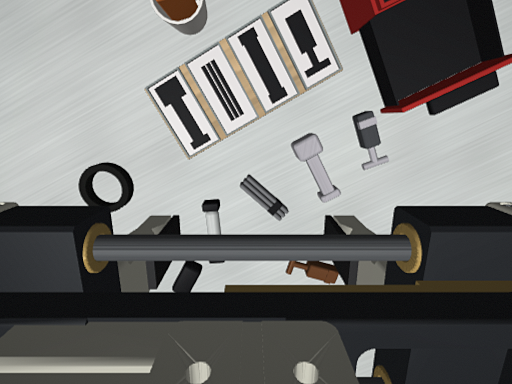

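```bash
python3 -m inch '0.0202 0.0304 0 0 0 0 1; 0.0202 0.0304 0 0 0 0 1; 0.0202 0.0304 0 0 0 0 1; 0.0202 0.0304 0 0 0 0 1; 0.0202 0.0304 0 0 0 0 1; 0.0202 0.0304 0 0 0 0 1; 0.0202 0.0304 0 0 0 0 1; 0.0202 0.0304 0 0 0 0 1; 0.0202 0.0304 0 0 0 0 1; 0.0202 0.0304 0 0 0 0 1; 0.0202 0.0304 0 0 0 0 1' >/dev/null; python3 go.py .36 -.345 .3 -90
```

```text
pos [ 0.5508 -0.1483  0.313 ] rot [-179.98    0.    -26.35] F [1.   1.2  0.04] w 0.0877 t 2.37
tool delta [-0.0837  0.2609  0.013 ] | az 1.111 | trans rows 8 [-0.0105  0.0326  0.0016] | rot rows 10 0.1111
```

```bash
python3 -m inch '0 0 0 0 0 0.111 1; 0 0 0 0 0 0.111 1; 0 0 0 0 0 0.111 1; 0 0 0 0 0 0.111 1; 0 0 0 0 0 0.111 1; 0 0 0 0 0 0.111 1; 0 0 0 0 0 0.111 1; 0 0 0 0 0 0.111 1; 0 0 0 0 0 0.111 1; 0 0 0 0 0 0.111 1' >/dev/null; python3 go.py .404 -.25 .25 -90
```

```text
pos [ 0.5509 -0.1465  0.3128] rot [ 1.7997e+02  1.0000e-02 -9.0270e+01] F [ 0.23 -0.18 -1.  ] w 0.0876 t 3.2
tool delta [0.1042 0.1463 0.0628] | az -0.0047 | trans rows 6 [0.0174 0.0244 0.0105] | rot rows 1 -0.0047
```

```bash
python3 -m inch '0.0174 0.0244 0.0105 0 0 0 1; 0.0174 0.0244 0.0105 0 0 0 1; 0.0174 0.0244 0.0105 0 0 0 1; 0.0174 0.0244 0.0105 0 0 0 1; 0.0174 0.0244 0.0105 0 0 0 1; 0.0174 0.0244 0.0105 0 0 0 1; 0 0 0 0 0 0 1; 0 0 0 0 0 0 1' >/dev/null; python3 - <<'E'
from h import *
P=r.camera_params('wrist'); im=cap('wrist','w2.png'); np.save('w2.npy',P,allow_pickle=True)
print(w2p([.4036,-.3454,.056],P), r.recognise('tin_round','wrist')[:2],r.recognise('tin_square','wrist')[:2])
print(w2p([.5598,-.393,.056],P))
E
```

```text
[251.72379663  95.59663436] [{'xy': [251.8, 96.7], 'p': 0.71}] [{'xy': [131.8, 59.0], 'p': 0.7}]
[129.33170526  56.53898411]
```

View pics/w2.png

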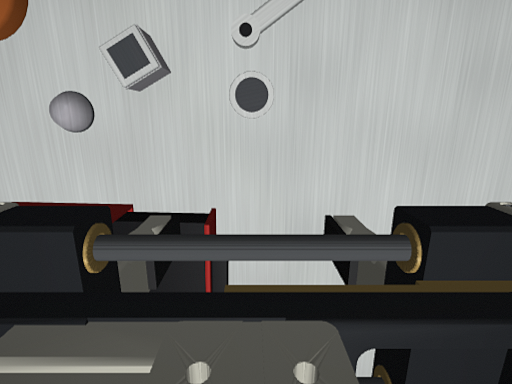

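```bash
python3 go.py .4036 -.3454 .12 -90
```

```text
pos [ 0.4053 -0.2513  0.2504] rot [-1.7996e+02 -1.0000e-02 -8.9950e+01] F [ 0.36 -0.06  0.26] w 0.0878 t 4.02
tool delta [0.0941 0.0019 0.1304] | az 0.0008 | trans rows 5 [0.0188 0.0004 0.0261] | rot rows 1 0.0008
```

```bash
python3 -m inch '0.0188 0.0004 0.026 0 0 0 1; 0.0188 0.0004 0.026 0 0 0 1; 0.0188 0.0004 0.026 0 0 0 1; 0.0188 0.0004 0.026 0 0 0 1; 0.0188 0.0004 0.026 0 0 0 1; 0 0 0.025 0 0 0 1; 0 0 0.025 0 0 0 1; 0 0 0.025 0 0 0 1; 0 0 0.025 0 0 0 1; 0 0 0 0 0 0 1; 0 0 0 0 0 0 1; 0 0 0 0 0 0 0.5; 0 0 0 0 0 0 0.5; 0 0 0 0 0 0 0.5; 0 0 0 0 0 0 0.5; 0 0 0 0 0 0 0.5; 0 0 0 0 0 0 0.5' 45;  python3 go.py .4036 -.3454 .02 -90
```

```text
time_s: 5.43
tcp_pos: [0.403, -0.346, 0.021]
eef_rot: [-179.9, -0.0, -90.0]
contact_force: [-0.5, 2.4, 5.3]
gripper_width: 0.0566
pos [ 0.403 -0.346  0.021] rot [-1.7991e+02 -4.0000e-02 -8.9990e+01] F [-0.49  2.39  5.3 ] w 0.0566 t 5.43
tool delta [-0.0006 -0.0006  0.001 ] | az 0.0002 | trans rows 1 [-0.0006 -0.0006  0.001 ] | rot rows 1 0.0002
```

```bash
python3 -m inch '0 0 0 0 0 0 0.3; 0 0 -0.02 0 0 0 0.3; 0 0 -0.03 0 0 0 0.3; 0 0 -0.03 0 0 0 0.3; 0 0 -0.03 0 0 0 0.3; 0 0 -0.02 0 0 0 0.3; 0 0 -0.01 0 0 0 0.3; 0 0 0 0 0 0 0.3; 0 0 0 0 0 0 0.3; 0 0 0 0 0 0 0.3; 0 0 0 0 0 0 0.3; 0 0 0 0 0 0 0.3; 0 0 0 0 0 0 0.3' 45; for i in 1 2 3; do python3 -m inch '0 0 0 0 0 0 0.3; 0 0 0 0 0 0 0.3' | grep force; done; python3 - <<'E'
from h import *
cap('wrist','w3.png')
E
```

```text
time_s: 6.52
tcp_pos: [0.4019, -0.3456, 0.1591]
eef_rot: [179.9, 0.0, -90.0]
contact_force: [-0.2, -0.4, -0.5]
gripper_width: 0.0263
contact_force: [0.2, 0.6, 0.1]
contact_force: [-0.2, 0.2, 0.0]
contact_force: [-0.1, 1.2, -0.8]
```

View pics/w3.png

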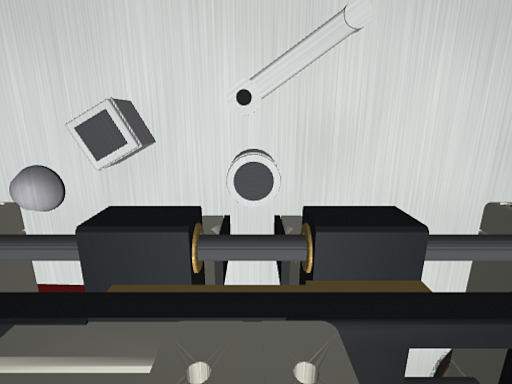

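```bash
python3 - <<'E'
from h import *
P=r.camera_params('wrist')
for u in[(253,181)]:
    for z in(.056,):print(p2w(u,z,P))
T=r.camera_params('top'); im=cap('top'); crop(im,(372,226),40,'t3.png',7)
crop(cv2.imread('pics/top0.png')[:,:,::-1],(372,226),40,'t3b.png',7)
print(w2p([.4036,-.3454,.056],T),w2p([.4036,-.3454,0],T))
s=r.get_state();print(s['tcp_pos'],w2p(s['tcp_pos'],P))
E
```

```text
[ 0.40138235 -0.34450208  0.056     ]
[373.00327323 226.00110618] [368.06284715 228.28667498]
[ 0.40234646 -0.34579224  0.16012328] [252.27408649 211.47572748]
```

View pics/t3.png

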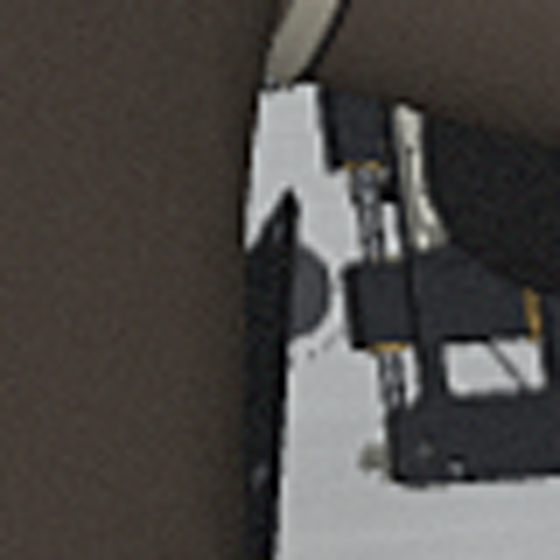

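View pics/t3b.png

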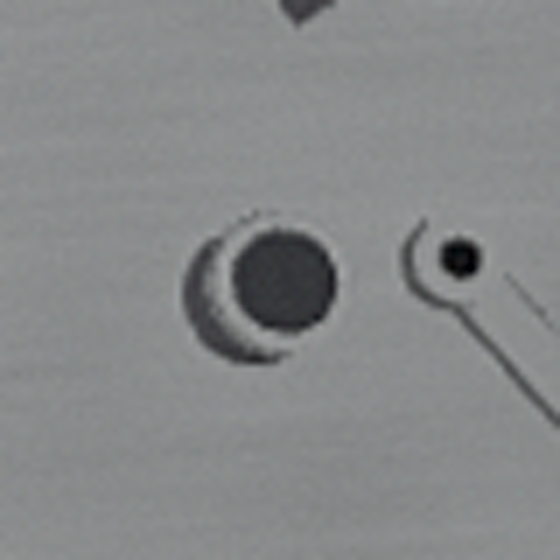

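```bash
python3 go.py .4015 -.3445 .017 -90; python3 -m inch '0 0 0 0 0 0 1; 0 0 0 0 0 0 1; 0 0 0 0 0 0 1; 0 0 0 0 0 0 1; 0 0 0 0 0 0 1; 0 0 0 0 0 0 1; 0 0 0 0 0 0 1; 0 0 0 0 0 0 1; 0 0 0 0 0 0 1; 0 0 0 0 0 0 1; 0 0 0 0 0 0 1; 0 0 0 0 0 0 1'
```

```text
pos [ 0.4023 -0.3458  0.1601] rot [-179.99   -0.    -90.  ] F [ 0.29 -0.14 -0.23] w 0.026 t 7.12
tool delta [-0.0013  0.0009  0.1431] | az -0.0 | trans rows 4 [-0.0003  0.0002  0.0358] | rot rows 1 -0.0
time_s: 8.12
tcp_pos: [0.4023, -0.3458, 0.1601]
eef_rot: [-180.0, -0.0, -90.0]
contact_force: [0.2, 0.1, 1.2]
gripper_width: 0.0875
```

```bash
python3 -m inch '-0.0002 0.0001 0.025 0 0 0 1; -0.0002 0.0001 0.025 0 0 0 1; -0.0002 0.0001 0.025 0 0 0 1; -0.0002 0.0001 0.025 0 0 0 1; -0.0002 0.0001 0.025 0 0 0 1; -0.0002 0.0001 0.017 0 0 0 1; 0 0 0 0 0 0 1; 0 0 0 0 0 0 0.4; 0 0 0 0 0 0 0.4; 0 0 0 0 0 0 0.4; 0 0 0 0 0 0 0.4; 0 0 0 0 0 0 0.4; 0 0 0 0 0 0 0.4; 0 0 0 0 0 0 0.4; 0 0 0 0 0 0 0.4' 45; python3 -m inch '0 0 0 0 0 0 0.4; 0 0 0 0 0 0 0.4; 0 0 0 0 0 0 0.4'
```

```text
time_s: 9.37
tcp_pos: [0.4021, -0.3448, 0.0191]
eef_rot: [-179.9, -0.0, -90.0]
contact_force: [-1.6, 2.4, 7.2]
gripper_width: 0.0576
time_s: 9.62
tcp_pos: [0.402, -0.3448, 0.019]
eef_rot: [-179.9, -0.0, -90.0]
contact_force: [-2.0, 1.1, 6.6]
gripper_width: 0.0578
```

```bash
python3 -m inch '0 0 -0.004 0 0 0 0.3; 0 0 -0.006 0 0 0 0.3; 0 0 -0.008 0 0 0 0.3; 0 0 -0.01 0 0 0 0.3; 0 0 0 0 0 0 0.3; 0 0 0 0 0 0 0.3' 45;python3 - <<'E'
from h import *
cap('wrist','w4.png')
E
```

```text
time_s: 10.12
tcp_pos: [0.4024, -0.3448, 0.0471]
eef_rot: [-179.9, -0.0, -90.0]
contact_force: [0.3, 1.1, -1.8]
gripper_width: 0.0576
```

View pics/w4.png

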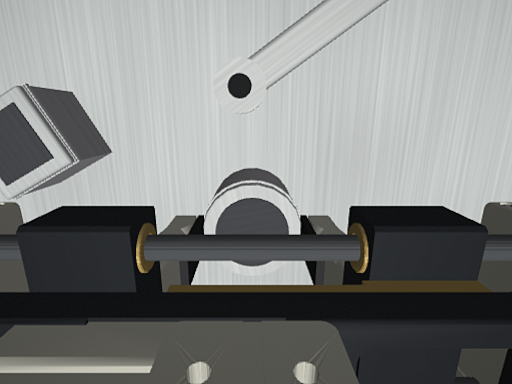

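Held this time (force −1.8 N, width 57.6 mm; tin at (252,200) between the pads). Lift on.

```bash
python3 -m inch '0 0 -0.015 0 0 0 0.3; 0 0 -0.02 0 0 0 0.3; 0 0 -0.02 0 0 0 0.3; 0 0 -0.02 0 0 0 0.3; 0 0 -0.01 0 0 0 0.3; 0 0 -0.005 0 0 0 0.3; 0 0 0 0 0 0 0.3; 0 0 0 0 0 0 0.3; 0 0 0 0 0 0 0.3; 0 0 0 0 0 0 0.3; 0 0 0 0 0 0 0.3; 0 0 0 0 0 0 0.3' 45; for i in 1 2 3; do python3 -m inch '0 0 0 0 0 0 0.3; 0 0 0 0 0 0 0.3' | grep -E 'force|width'; done
```

```text
time_s: 11.17
tcp_pos: [0.4015, -0.3445, 0.1354]
eef_rot: [179.9, 0.0, -90.0]
contact_force: [-0.6, -0.3, -2.1]
gripper_width: 0.0577
contact_force: [0.1, 0.1, -2.4]
gripper_width: 0.0573
contact_force: [-0.0, 0.0, -2.9]
gripper_width: 0.0575
contact_force: [0.5, 0.1, -1.5]
gripper_width: 0.0579
```

```bash
python3 -m inch '0 0 0.02 0 0 0 0.3; 0 0 0.025 0 0 0 0.3; 0 0 0.025 0 0 0 0.3; 0 0 0.025 0 0 0 0.3; 0 0 0.012 0 0 0 0.3; 0 0 0.006 0 0 0 0.3; 0 0 0.003 0 0 0 0.3; 0 0 0 0 0 0 0.3; 0 0 0 0 0 0 0.3' 45; 
```

```text
time_s: 12.42
tcp_pos: [0.4025, -0.3449, 0.0209]
eef_rot: [-179.9, -0.0, -90.0]
contact_force: [0.0, 0.0, -2.7]
gripper_width: 0.0579
```

```bash
python3 -m inch '0 0 0.002 0 0 0 0.3; 0 0 0 0 0 0 0.3; 0 0 0 0 0 0 0.3' 45;
```

```text
time_s: 12.67
tcp_pos: [0.4029, -0.3451, 0.0191]
eef_rot: [-179.9, -0.1, -90.0]
contact_force: [1.0, 0.2, 1.7]
gripper_width: 0.0579
```

Standing on the cart. Release and go up, turning for the square tin (yaw −56°).

```bash
python3 -m inch '0 0 0 0 0 0 1; 0 0 0 0 0 0 1; 0 0 0 0 0 0 1; 0 0 0 0 0 0 1; 0 0 0 0 0 0 1; 0 0 -0.03 0 0 0 1; 0 0 -0.035 0 0 0 1; 0 0 -0.035 0 0 0 1; 0 0 -0.04 0 0 -0.12 1; 0 0 -0.03 0 0 -0.12 1; 0 0 0 0 0 -0.12 1; 0 0 0 0 0 -0.12 1; 0 0 0 0 0 -0.11 1; 0 0 0 0 0 0 1';  python3 - <<'E'
from h import *
cap('wrist','w5.png'); P=r.camera_params('wrist')
print(r.recognise('tin_round','wrist')[:1],r.recognise('tin_square','wrist')[:1],w2p([.402,-.345,.056],P),w2p([.5598,-.393,.056],P))
E
python3 go.py .47 -.30 .2 -56
```

```text
time_s: 13.83
tcp_pos: [0.4016, -0.3444, 0.1882]
eef_rot: [-180.0, -0.0, -55.9]
contact_force: [-0.9, -0.5, -0.2]
gripper_width: 0.0875
[{'xy': [253.4, 170.5], 'p': 0.63}] [{'xy': [158.4, 59.5], 'p': 0.58}] [251.88993357 174.23831335] [154.37915533  57.71553807]
pos [ 0.4016 -0.3445  0.1878] rot [ 1.7998e+02  2.0000e-02 -5.6420e+01] F [0.62 0.36 0.2 ] w 0.0877 t 13.98
tool delta [ 0.0008 -0.0816 -0.0122] | az -0.0073 | trans rows 3 [ 0.0003 -0.0272 -0.0041] | rot rows 1 -0.0073
```

View pics/w5.png

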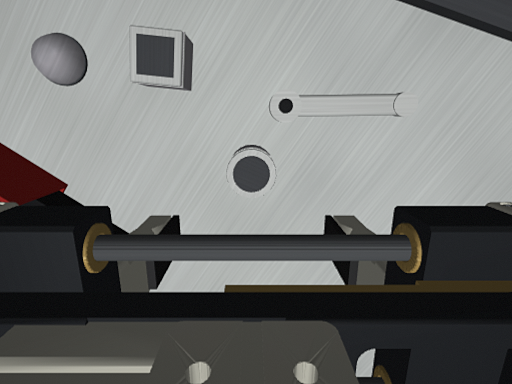

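```bash
python3 - <<'E'
from h import *
P=r.camera_params('wrist'); im=cv2.imread('pics/w5.png')[:,:,::-1]; crop(im,(158,58),40,'w5c.png',8)
q=[p2w(u,.056,P) for u in[(137,34),(175,36),(175,77),(136,75)]]
print(np.round(q,4),np.mean(q,0))
for a,b in((0,1),(3,2),(0,3),(1,2)): d=q[b]-q[a]; print(np.degrees(np.arctan2(d[1],d[0])))
E
python3 go.py .56 -.393 .2 -56
```

```text
[[ 0.5859 -0.4035  0.056 ]
 [ 0.5516 -0.4239  0.056 ]
 [ 0.5316 -0.3887  0.056 ]
 [ 0.568  -0.367   0.056 ]] [ 0.55927596 -0.39579366  0.056     ]
-149.14065639006597
-149.16473281311636
116.15790373797888
119.63238988266374
pos [ 0.4016 -0.3445  0.1878] rot [ 1.7998e+02  2.0000e-02 -5.6420e+01] F [0.62 0.36 0.2 ] w 0.0877 t 13.98
tool delta [ 0.128  -0.1052 -0.0122] | az -0.0073 | trans rows 5 [ 0.0256 -0.021  -0.0024] | rot rows 1 -0.0073
```

View pics/w5c.png

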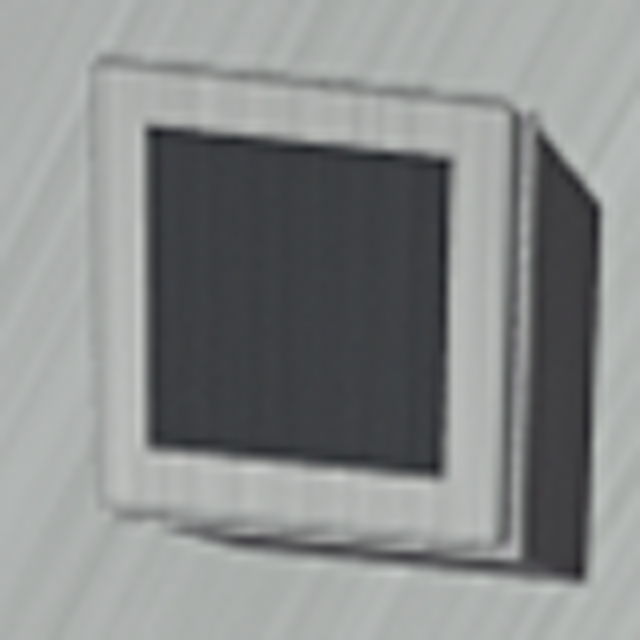

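```bash
python3 - <<'E'
from h import *
P=r.camera_params('wrist')
for Q in([(93,58),(525,105),(505,548),(105,515)],[(149,127),(452,158),(442,476),(150,446)]):
    q=np.array([p2w((a/8+118,b/8+18),.056,P) for a,b in Q])
    print(np.mean(q,0))
    for a,b in((0,1),(3,2),(0,3),(1,2)): d=q[b]-q[a]; print(np.degrees(np.arctan2(d[1],d[0]))%90,np.hypot(*d[:2]))
E
```

```text
[ 0.5581521  -0.39520942  0.056     ]
27.961453839965316 0.05631392841158501
29.118609355676057 0.05462893317428698
28.969243488436504 0.056270560369939
27.227692776875912 0.055163159160979434
[ 0.55958717 -0.39534918  0.056     ]
28.264151965886867 0.03973780239161584
28.059481581884313 0.039579805942355314
27.861533762125887 0.03933639521375551
27.6333155126205 0.03947920248812221
```

```bash
python3 -m inch '0 0 0 0 0 0.097 1; 0 0 0 0 0 0 1' >/dev/null; python3 go.py .559 -.3945 .13 -62
```

```text
pos [ 0.4016 -0.3445  0.1878] rot [ 1.7998e+02  2.0000e-02 -6.2160e+01] F [-0.46  1.13 -0.05] w 0.0875 t 14.15
tool delta [ 0.1177 -0.1159  0.0577] | az -0.0028 | trans rows 5 [ 0.0235 -0.0232  0.0115] | rot rows 1 -0.0028
```

```bash
python3 -m inch '0.0235 -0.0232 0 0 0 0 1; 0.0235 -0.0232 0 0 0 0 1; 0.0235 -0.0232 0 0 0 0 1; 0.0235 -0.0232 0 0 0 0 1; 0.0235 -0.0232 0 0 0 0 1; 0 0 0.03 0 0 0 1; 0 0 0.027 0 0 0 1; 0 0 0 0 0 0 1; 0 0 0 0 0 0 1'; python3 - <<'E'
from h import *
cap('wrist','w6.png'); P=r.camera_params('wrist')
E
python3 go.py .559 -.3945 .018 -62
```

```text
time_s: 14.9
tcp_pos: [0.5584, -0.3929, 0.1294]
eef_rot: [179.8, 0.2, -61.7]
contact_force: [0.5, -0.0, 1.4]
gripper_width: 0.0877
pos [ 0.5595 -0.3936  0.1317] rot [ 1.7995e+02 -1.0000e-02 -6.1720e+01] F [-0.13 -0.15  1.25] w 0.0877 t 14.95
tool delta [0.0006 0.0008 0.1137] | az 0.0049 | trans rows 3 [0.0002 0.0003 0.0379] | rot rows 1 0.0049
```

View pics/w6.png

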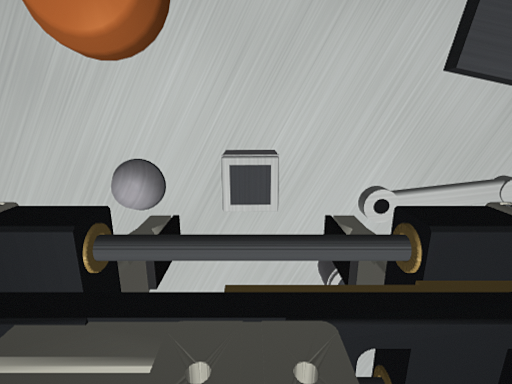

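```bash
python3 -m inch '0.0003 0.0004 0.03 0 0 0 1; 0.0003 0.0004 0.03 0 0 0 1; 0 0 0.025 0 0 0 1; 0 0 0.02 0 0 0 1; 0 0 0.007 0 0 0 1; 0 0 0 0 0 0 1; 0 0 0 0 0 0 0.3; 0 0 0 0 0 0 0.3; 0 0 0 0 0 0 0.3; 0 0 0 0 0 0 0.3; 0 0 0 0 0 0 0.3; 0 0 0 0 0 0 0.3; 0 0 0 0 0 0 0.3; 0 0 0 0 0 0 0.3; 0 0 0 0 0 0 0.3; 0 0 0 0 0 0 0.3; 0 0 0 0 0 0 0.3; 0 0 0 0 0 0 0.3' 55; python3 -m inch '0 0 -0.004 0 0 0 0.3; 0 0 -0.006 0 0 0 0.3; 0 0 -0.008 0 0 0 0.3; 0 0 -0.01 0 0 0 0.3; 0 0 0 0 0 0 0.3; 0 0 0 0 0 0 0.3' 55
```

```text
time_s: 16.45
tcp_pos: [0.5599, -0.3943, 0.0199]
eef_rot: [-179.9, -0.1, -61.7]
contact_force: [-0.4, 1.8, 6.3]
gripper_width: 0.0544
time_s: 16.95
tcp_pos: [0.5597, -0.3944, 0.048]
eef_rot: [-179.9, -0.1, -61.8]
contact_force: [0.5, -0.1, -6.0]
gripper_width: 0.0535
```

```bash
python3 -m inch '0 0 -0.015 0 0 0 0.3; 0 0 -0.025 0 0 0 0.3; 0 0 -0.025 0 0 0 0.3; 0 0 -0.025 0 0 0 0.3; 0 0 -0.02 0 0 0 0.3; 0 0 -0.01 0 0 0 0.3; 0 0 0 0 0 0 0.3; 0 0 0 0 0 0 0.3; 0 0 0 0 0 0 0.3; 0 0 0 0 0 0 0.3; 0 0 0 0 0 0 0.3' 55; for i in 1 2; do python3 -m inch '0 0 0 0 0 0 0.3; 0 0 0 0 0 0 0.3' | grep -E 'force|width'; done
python3 - <<'E'
from h import *
cap('wrist','w7.png'); P=r.camera_params('wrist')
im=cap('top'); cv2.imwrite('pics/t7.png',cv2.resize(im[90:280,80:440],None,fx=2.2,fy=2.2,interpolation=cv2.INTER_CUBIC)[:,:,::-1])
E
```

```text
time_s: 17.87
tcp_pos: [0.5584, -0.3938, 0.1653]
eef_rot: [179.9, 0.1, -61.8]
contact_force: [-0.9, 0.3, -5.7]
gripper_width: 0.0542
contact_force: [0.4, 0.3, -5.3]
gripper_width: 0.0541
contact_force: [0.2, 0.1, -5.6]
gripper_width: 0.0541
```

View pics/t7.png

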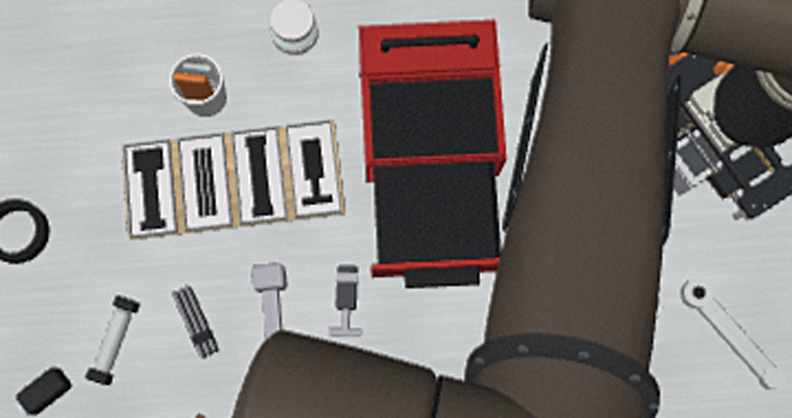

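View pics/w7.png

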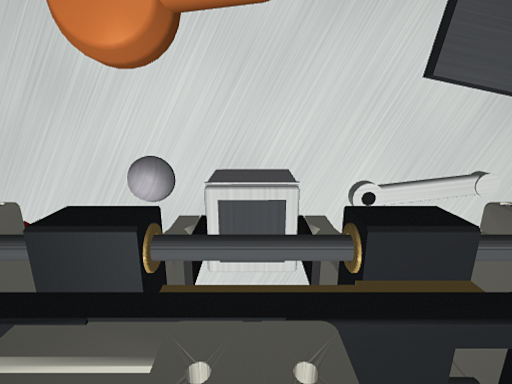

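```bash
python3 -m inch '0 0 -0.01 0 0 -0.116 0.3; 0 0 -0.01 0 0 -0.116 0.3; 0 0 -0.01 0 0 -0.116 0.3; 0 0 -0.01 0 0 -0.116 0.3; 0 0 -0.01 0 0 -0.116 0.3; 0 0 -0.01 0 0 -0.116 0.3; 0 0 -0.01 0 0 -0.116 0.3; 0 0 -0.01 0 0 -0.116 0.3; 0 0 0 0 0 -0.116 0.3' 55; python3 go.py .45 -.08 .24 -2
```

```text
time_s: 19.05
tcp_pos: [0.5599, -0.3948, 0.2499]
eef_rot: [179.9, -0.2, -1.6]
contact_force: [0.4, -0.1, -5.4]
gripper_width: 0.0539
pos [ 0.5599 -0.3948  0.2499] rot [179.89  -0.19  -1.59] F [ 0.38 -0.07 -5.38] w 0.0539 t 19.05
tool delta [-0.1187 -0.3116  0.0089] | az 0.0071 | trans rows 9 [-0.0132 -0.0346  0.001 ] | rot rows 1 0.0071
```

```bash
python3 -m inch '-0.0132 -0.0346 0 0 0 0.007 0.3; -0.0132 -0.0346 0 0 0 0 0.3; -0.0132 -0.0346 0 0 0 0 0.3; -0.0132 -0.0346 0 0 0 0 0.3; -0.0132 -0.0346 0 0 0 0 0.3; -0.0132 -0.0346 0 0 0 0 0.3; -0.0132 -0.0346 0 0 0 0 0.3; -0.0132 -0.0346 0 0 0 0 0.3; -0.0132 -0.0346 0 0 0 0 0.3; 0 0 0 0 0 0 0.3; 0 0 0 0 0 0 0.3; 0 0 0 0 0 0 0.3' 55;  python3 - <<'E'
from h import *
cap('wrist','w8.png'); P=r.camera_params('wrist'); np.save('w8.npy',P)
E
python3 go.py .524 -.078 .1 -2
```

```text
time_s: 20.05
tcp_pos: [0.4537, -0.078, 0.2485]
eef_rot: [-180.0, -0.2, -2.2]
contact_force: [-0.2, -0.4, -0.1]
gripper_width: 0.0261
pos [ 0.4536 -0.0786  0.2481] rot [-1.80e+02 -1.20e-01 -2.33e+00] F [ 1.07 -0.25 -0.84] w 0.0261 t 20.1
tool delta [ 0.07   -0.0034  0.1482] | az -0.0057 | trans rows 5 [ 0.014  -0.0007  0.0296] | rot rows 1 -0.0057
```

View pics/w8.png

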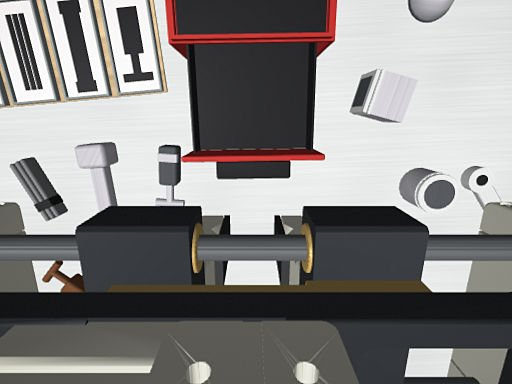

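```bash
python3 - <<'E'
from h import *
im=cv2.imread('pics/w8.png')[:,:,::-1]; crop(im,(385,97),45,'w8c.png',7)
im=cap('top'); cv2.imwrite('pics/t8.png',cv2.resize(im[90:280,230:450],None,fx=3,fy=3,interpolation=cv2.INTER_CUBIC)[:,:,::-1])
im=cap('scene'); cv2.imwrite('pics/s8.png',cv2.resize(im[170:280,90:220],None,fx=5,fy=5,interpolation=cv2.INTER_CUBIC)[:,:,::-1])
E
```

```text
(no output)
```

View pics/w8c.png

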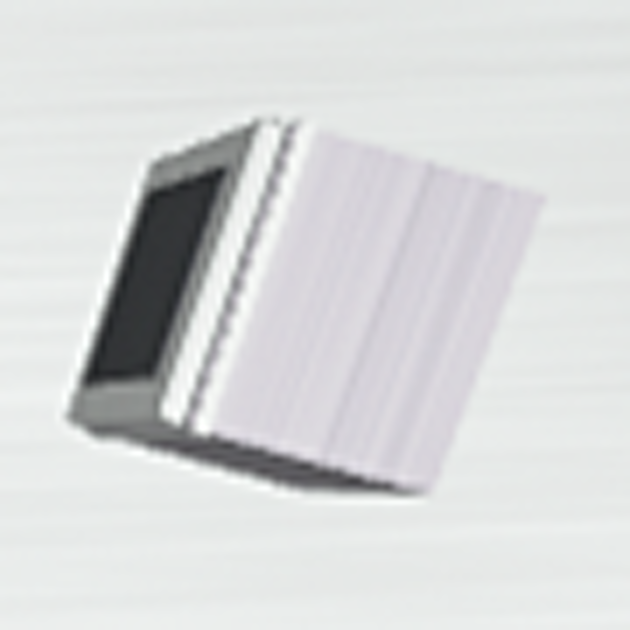

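View pics/t8.png

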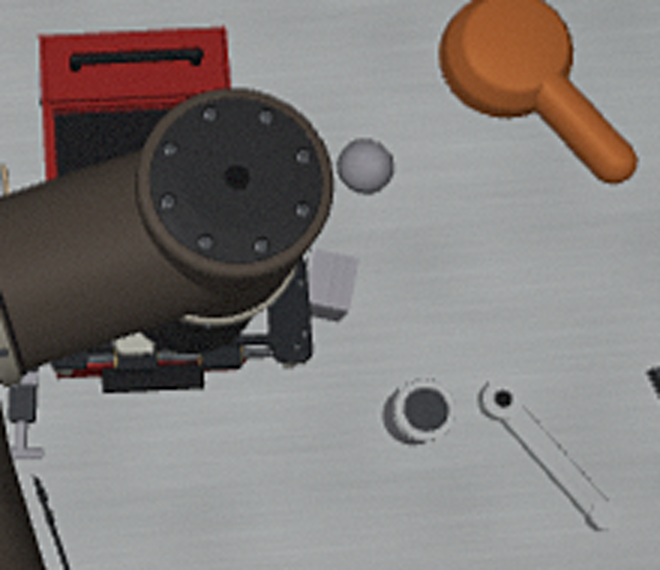

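View pics/s8.png

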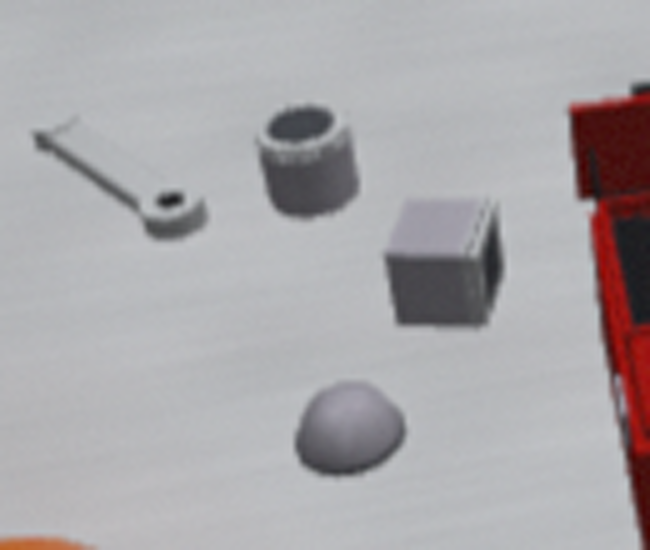

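```bash
python3 - <<'E'
from h import *
P=np.load('w8.npy',allow_pickle=True).item()
def rep(Q,z,s,o):
    q=np.array([p2w((a/s+o[0],b/s+o[1]),z,P) for a,b in Q]); print(np.round(q,4),q.mean(0))
    for i in range(len(q)):
        d=q[(i+1)%len(q)]-q[i]; print(round(np.degrees(np.arctan2(d[1],d[0])),1),round(np.hypot(*d[:2]),4))
rep([(270,118),(546,192),(428,494),(165,422)],.057,7,(340,52))
print('box')
for n,u,z in [('trayFL',(172,42),.102),('trayFR',(331,38),.102),('frontL',(183,156),.08),('frontR',(324,154),.08),('lipL',(218,178),.062),('lipR',(290,177),.062),('roundlid',(437,191),.056),('drIL',(194,150),.05),('drIR',(311,150),.05)]: print(n,p2w(u,z,P))
E
python3 go.py .5 -.24 .2 0
```

```text
[[ 0.5737 -0.2462  0.057 ]
 [ 0.5588 -0.2981  0.057 ]
 [ 0.5052 -0.2813  0.057 ]
 [ 0.5206 -0.2302  0.057 ]] [ 0.53955103 -0.26394953  0.057     ]
-105.9 0.0539
162.7 0.0562
73.2 0.0534
-16.8 0.0555
box
trayFL [0.60440002 0.00352177 0.102     ]
trayFR [ 0.60130497 -0.17210667  0.102     ]
frontL [0.47511214 0.00980983 0.08      ]
frontR [ 0.47029758 -0.17307781  0.08      ]
lipL [ 0.44028782 -0.03114884  0.062     ]
lipR [ 0.43765098 -0.13122296  0.062     ]
roundlid [ 0.40734301 -0.34195181  0.056     ]
drIL [0.47908707 0.00116818 0.05      ]
drIR [ 0.47245439 -0.16241551  0.05      ]
pos [ 0.4533 -0.0791  0.2473] rot [ 1.7999e+02 -3.0000e-02 -2.4200e+00] F [0.44 0.31 0.31] w 0.0263 t 20.2
tool delta [0.0535 0.1588 0.0474] | az -0.0423 | trans rows 5 [0.0107 0.0318 0.0095] | rot rows 1 -0.0423
```

```bash
python3 - <<'E'
from h import *
P=r.camera_params('wrist'); s=r.get_state(); R=Ro.from_euler('xyz',s['eef_rot'],degrees=True)
c=-np.array(P['R']).T@np.array(P['t']); print(R.inv().apply(c-s['tcp_pos']))
# IK-free check of reach ignored
th=np.radians(55)
for p in([.058,0,-.1],[.039,0,-.066]): print(np.cos(th)*(-p[2])-np.sin(th)*p[0])
E
python3 go.py .5396 -.264 .2 -107
```

```text
[ 6.74646937e-02  2.05618063e-05 -1.91745541e-01]
0.009846825066343094
0.005909115071898369
pos [ 0.4533 -0.0791  0.2473] rot [ 1.7999e+02 -3.0000e-02 -2.4200e+00] F [0.44 0.31 0.31] w 0.0263 t 20.2
tool delta [0.094  0.1811 0.0474] | az 1.8252 | trans rows 6 [0.0157 0.0302 0.0079] | rot rows 16 0.1141
```

```bash
python3 -m inch '0 0 0 0 0 0.114 1; 0 0 0 0 0 0.114 1; 0 0 0 0 0 0.114 1; 0 0 0 0 0 0.114 1; 0 0 0 0 0 0.114 1; 0 0 0 0 0 0.114 1; 0 0 0 0 0 0.114 1; 0 0 0 0 0 0.114 1; 0 0 0 0 0 0.114 1; 0 0 0 0 0 0.114 1; 0 0 0 0 0 0.114 1; 0 0 0 0 0 0.114 1; 0 0 0 0 0 0.114 1; 0 0 0 0 0 0.114 1; 0 0 0 0 0 0.114 1; 0 0 0 0 0 0.114 1; 0 0 0 0 0 0 1' ; python3 go.py .5396 -.19 .17 -107
```

```text
time_s: 21.62
tcp_pos: [0.453, -0.0793, 0.2468]
eef_rot: [180.0, -0.0, -107.3]
contact_force: [0.4, -0.9, 0.6]
gripper_width: 0.0878
pos [ 0.453  -0.0793  0.2468] rot [ 1.7997e+02 -3.0000e-02 -1.0727e+02] F [ 0.4  -0.92  0.64] w 0.0878 t 21.62
tool delta [ 0.08   -0.1156  0.0768] | az -0.0047 | trans rows 5 [ 0.016  -0.0231  0.0154] | rot rows 1 -0.0047
```

```bash
python3 -m inch '0.016 -0.0231 0.008 0 0 0 1; 0.016 -0.0231 0.008 0 0 0 1; 0.016 -0.0231 0.008 0 0 0 1; 0.016 -0.0231 0.008 0 0 0 1; 0.016 -0.0231 0.008 0 0 0 1; 0 0 0 0 0 0 1; 0 0 0 0 0 0 1' >/dev/null; python3 - <<'E'
from h import *
im=cap('wrist','w9.png'); P=r.camera_params('wrist'); np.save('w9.npy',P); crop(im,w2p([.5396,-.264,.056],P),50,'w9c.png',6); print(w2p([.5396,-.264,.056],P))
E
```

```text
[233.90112904 112.49689505]
```

View pics/w9.png

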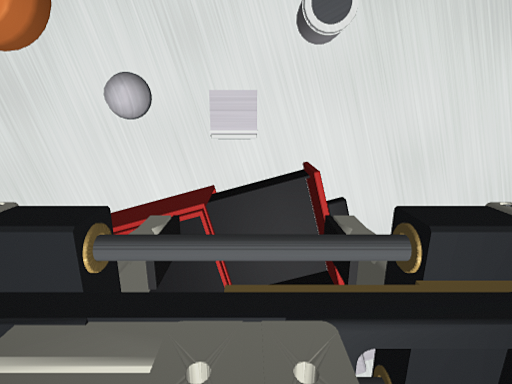

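View pics/w9c.png

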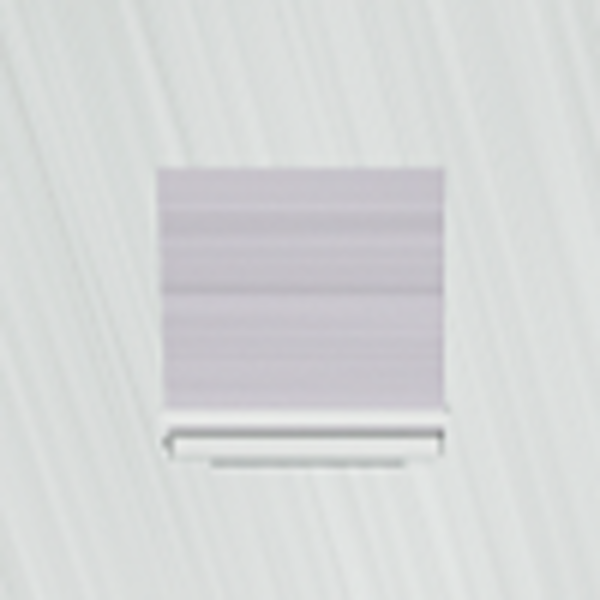

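```bash
python3 -m inch '0 0 0 0 0.1 0 1; 0 0 0 0 0.1 0 1; 0 0 0 0 0.1 0 1; 0 0 0 0 0.1 0 1; 0 0 0 0 0 0 1' ; python3 go.py .5368 -.2696 .08 -107;python3 go.py .5368 -.2696 .0135 -107
```

```text
time_s: 22.67
tcp_pos: [0.5401, -0.1865, 0.2062]
eef_rot: [179.9, -23.3, -106.4]
contact_force: [0.1, 0.1, -1.2]
gripper_width: 0.0878
pos [ 0.5401 -0.1865  0.2062] rot [ 179.87  -23.35 -106.44] F [ 0.14  0.1  -1.24] w 0.0878 t 22.67
tool delta [ 0.024  -0.0207  0.1478] | az 0.0098 | trans rows 4 [ 0.006  -0.0052  0.037 ] | rot rows 1 0.0098
pos [ 0.5401 -0.1865  0.2062] rot [ 179.87  -23.35 -106.44] F [ 0.14  0.1  -1.24] w 0.0878 t 22.67
tool delta [-0.0023 -0.0209  0.2089] | az 0.0098 | trans rows 6 [-0.0004 -0.0035  0.0348] | rot rows 1 0.0098
```

```bash
python3 -m inch '0 -0.0105 0.01 0 0 0 1; -0.001 -0.0104 0.02 0 0 0 1; -0.0013 0 0.035 0 0 0 1; 0 0 0.035 0 0 0 1; 0 0 0.035 0 0 0 1; 0 0 0.03 0 0 0 1; 0 0 0.02 0 0 0 1; 0 0 0 0 0 0 1; 0 0 0 0 0 0 1' ; python3 go.py .5368 -.2696 .0135 -107
```

```text
time_s: 23.42
tcp_pos: [0.5394, -0.2622, 0.0358]
eef_rot: [179.9, -22.9, -106.9]
contact_force: [0.2, 0.4, -0.5]
gripper_width: 0.0877
pos [ 0.5394 -0.2622  0.0358] rot [ 179.93  -22.91 -106.86] F [ 0.25  0.35 -0.54] w 0.0877 t 23.42
tool delta [-0.0014  0.0003  0.0236] | az 0.0024 | trans rows 1 [-0.0014  0.0003  0.0236] | rot rows 1 0.0024
```

```bash
python3 -m inch '-0.001 0 0.012 0 0 0 1; 0 0 0.01 0 0 0 1; 0 0 0 0 0 0 0.3; 0 0 0 0 0 0 0.3; 0 0 0 0 0 0 0.3; 0 0 0 0 0 0 0.3; 0 0 0 0 0 0 0.3; 0 0 0 0 0 0 0.3; 0 0 0 0 0 0 0.3; 0 0 0 0 0 0 0.3; 0 0 0 0 0 0 0.3; 0 0 0 0 0 0 0.3; 0 0 0 0 0 0 0.3; 0 0 0 0 0 0 0.3' 55; python3 go.py .5368 -.2696 .07 -107
```

```text
time_s: 24.58
tcp_pos: [0.5385, -0.2683, 0.0157]
eef_rot: [-179.9, -22.9, -106.8]
contact_force: [0.8, 2.7, 5.5]
gripper_width: 0.0552
pos [ 0.5385 -0.2683  0.0157] rot [-179.93  -22.9  -106.83] F [0.75 2.68 5.48] w 0.0552 t 24.58
tool delta [ 0.0228  0.0012 -0.0494] | az 0.003 | trans rows 2 [ 0.0114  0.0006 -0.0247] | rot rows 1 0.003
```

```bash
python3 - <<'E'
from h import *
P=np.load('w9.npy',allow_pickle=True).item()
print(p2w((128,95),.02,P), p2w((329,7),.056,P))
T=r.camera_params('top'); print(p2w((351.7,145.3),.02,T))
E
python3 -m inch '0.006 0 -0.012 0 0 0 0.3; 0.008 0 -0.0175 0 0 0 0.3; 0.009 0 -0.02 0 0 0 0.3; 0.006 0 -0.012 0 0 0 0.3; 0 0 0 0 0 0 0.3; 0 0 0 0 0 0 0.3' 55;
```

```text
[ 0.66579845 -0.32542169  0.02      ] [ 0.40682091 -0.33958509  0.056     ]
[ 0.66495286 -0.32204625  0.02      ]
time_s: 25.08
tcp_pos: [0.5364, -0.2709, 0.0823]
eef_rot: [180.0, -22.9, -106.9]
contact_force: [-0.2, -0.3, -6.6]
gripper_width: 0.0553
```

```bash
python3 -m inch '0 0 0 0 -0.1 0 0.3; 0 0 0 0 -0.1 0 0.3; 0 0 0 0 -0.1 0 0.3; 0 0 0 0 -0.1 0 0.3; 0 0 0 0 0 -0.099 0.3; 0 0 0 0 0 -0.099 0.3; 0 0 0 0 0 -0.099 0.3; 0 0 0 0 -0.1 0 0.3; 0 0 0 0 -0.1 0 0.3; 0 0 0 0 -0.1 0 0.3; 0 0 0 0 -0.1 0 0.3; 0 0 0 0 -0.1 0 0.3; 0 0 0 0 -0.1 0 0.3; 0 0 0 0 -0.1 0 0.3; 0 0 0 0 -0.1 0 0.3; 0 0 0 0 -0.1 0 0.3; 0 0 0 0 0 0 0.3; 0 0 0 0 0 0 0.3' 55; python3 go.py .536 -.264 .025 -90; python3 - <<'E'
from h import *
im=cap('scene'); cv2.imwrite('pics/s10.png',cv2.resize(im[120:300,60:260],None,fx=3.5,fy=3.5,interpolation=cv2.INTER_CUBIC)[:,:,::-1])
im=cap('wrist','w10.png')
E
```

```text
time_s: 26.58
tcp_pos: [0.5349, -0.272, 0.0772]
eef_rot: [179.2, 51.8, -90.7]
contact_force: [0.7, 0.5, -5.1]
gripper_width: 0.0551
pos [ 0.5349 -0.272   0.0772] rot [179.24  51.78 -90.67] F [ 0.66  0.5  -5.07] w 0.0551 t 26.58
tool delta [ 0.0361 -0.0015  0.0386] | az -0.0116 | trans rows 2 [ 0.018  -0.0008  0.0193] | rot rows 1 -0.0116
```

View pics/s10.png

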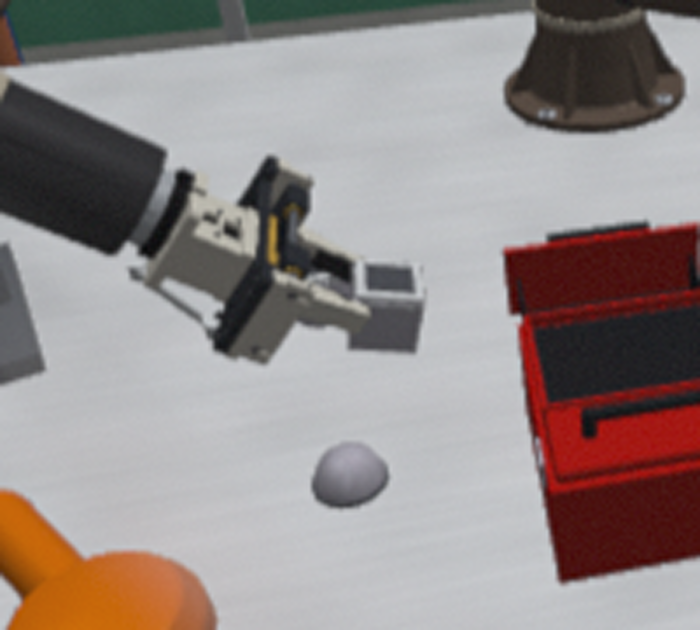

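View pics/w10.png

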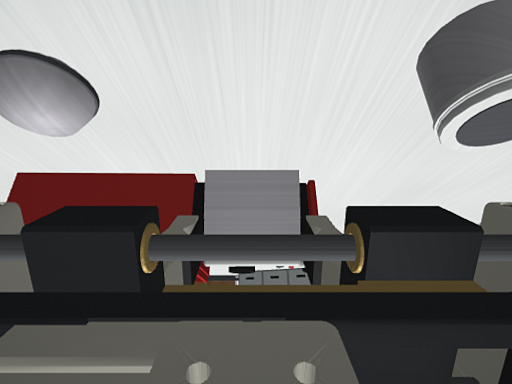

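```bash
python3 -m inch '0.012 0 0.0094 0 0 0 0.3; 0.012 0 0.0094 0 0 0 0.3; 0.008 0 0.0063 0 0 0 0.3; 0.004 0 0.0031 0 0 0 0.3; 0 0 0 0 0 0 0.3; 0 0 0 0 0 0 0.3' 55; python3 -m inch '0.002 0 0.0016 0 0 0 0.3; 0.002 0 0.0016 0 0 0 0.3; 0 0 0 0 0 0 0.3' 55
```

```text
time_s: 27.18
tcp_pos: [0.5369, -0.2711, 0.037]
eef_rot: [179.9, 51.6, -89.8]
contact_force: [-0.3, -0.4, -5.7]
gripper_width: 0.0555
time_s: 27.43
tcp_pos: [0.537, -0.2715, 0.0321]
eef_rot: [-180.0, 51.6, -89.8]
contact_force: [-0.2, 0.2, -6.2]
gripper_width: 0.055
```

```bash
python3 -m inch '0.002 0 0.0016 0 0 0 0.3; 0.002 0 0.0016 0 0 0 0.3; 0 0 0 0 0 0 0.3' 55;  python3 -m inch '0.002 0 0.0016 0 0 0 0.3; 0 0 0 0 0 0 0.3; 0 0 0 0 0 0 0.3' 55
```

```text
time_s: 27.68
tcp_pos: [0.5367, -0.2713, 0.0266]
eef_rot: [180.0, 51.6, -89.9]
contact_force: [-0.2, -0.3, -6.2]
gripper_width: 0.0555
time_s: 27.93
tcp_pos: [0.5369, -0.2717, 0.0254]
eef_rot: [-179.9, 51.6, -89.8]
contact_force: [0.4, -2.4, 2.2]
gripper_width: 0.0551
```

```bash
python3 -m inch '0 0 0 0 0 0 0.8; 0 0 0 0 0 0 0.8; 0 0 0 0 0 0 1; 0 0 0 0 0 0 1; 0 0 0 0 0 0 1; 0 0 0 0 0 0 1; 0 0 0 0 0 0 1' ; python3 - <<'E'
from h import *
im=cap('wrist','w11.png')
im=cap('scene'); cv2.imwrite('pics/s11.png',cv2.resize(im[120:300,60:260],None,fx=3.5,fy=3.5,interpolation=cv2.INTER_CUBIC)[:,:,::-1])
E
```

```text
time_s: 28.52
tcp_pos: [0.5369, -0.2713, 0.0245]
eef_rot: [180.0, 51.6, -89.8]
contact_force: [-0.7, -0.5, 0.2]
gripper_width: 0.0871
```

View pics/s11.png

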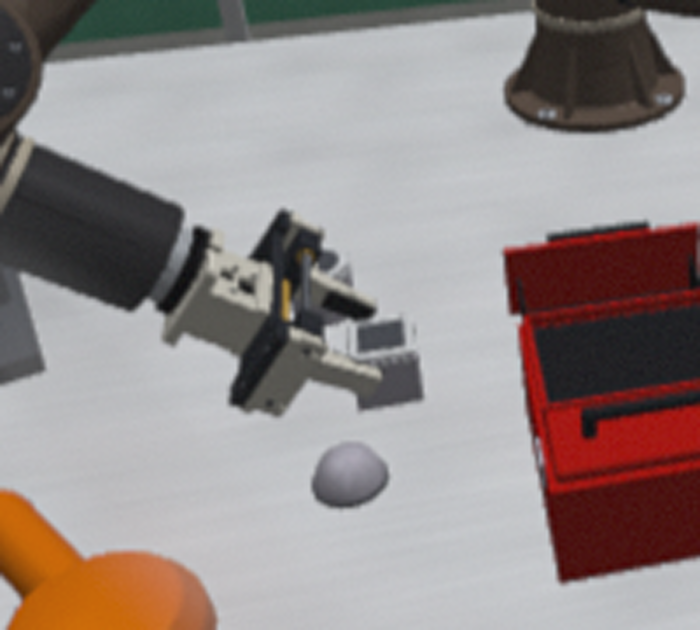

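```bash
python3 -m inch '-0.016 0 -0.0124 0 0 0 1; -0.024 0 -0.0185 0 0 0 1; -0.03 0 -0.0235 0 0 0 1; -0.03 0 -0.0235 0 0 0 1; -0.024 0 -0.0185 0 0 0 1; 0 0 0 0 0.1 0 1; 0 0 0 0 0.1 0 1; 0 0 0 0 0.1 0 1; 0 0 0 0 0.1 0 1; 0 0 0 0 0.1 0 1; 0 0 0 0 0.1 0 1; 0 0 0 0 0.1 0 1; 0 0 0 0 0.1 0 1; 0 0 0 0 0.1 0 1; 0 0 0 0 0 0 1; 0 0 0 0 0 0 1' ; python3 - <<'E'
from h import *
im=cap('wrist','w12.png');P=r.camera_params('wrist'); np.save('w12.npy',P)
E
python3 go.py .54 -.20 .17 -90
```

```text
time_s: 29.95
tcp_pos: [0.5366, -0.2677, 0.1834]
eef_rot: [-179.9, 0.0, -89.7]
contact_force: [-0.2, -0.0, -0.5]
gripper_width: 0.0876
pos [ 0.537  -0.2687  0.1832] rot [-1.799e+02  5.000e-02 -8.975e+01] F [ 0.59 -0.58  0.08] w 0.0879 t 30.0
tool delta [-0.0687 -0.0032  0.0133] | az 0.0044 | trans rows 2 [-0.0343 -0.0016  0.0067] | rot rows 1 0.0044
```

View pics/w12.png

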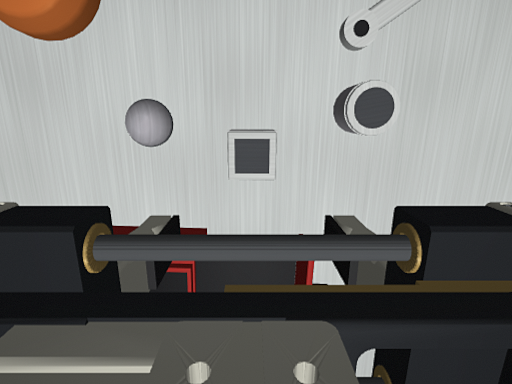

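```bash
python3 - <<'E'
from h import *
P=np.load('w12.npy',allow_pickle=True).item()
print(p2w((252,155.5),.056,P), p2w((374,107),.056,P))
E
python3 go.py .537 -.255 .018 -90
```

```text
[ 0.53751071 -0.29210741  0.056     ] [ 0.40340256 -0.34630279  0.056     ]
pos [ 0.537  -0.2687  0.1832] rot [-1.799e+02  5.000e-02 -8.975e+01] F [ 0.59 -0.58  0.08] w 0.0879 t 30.0
tool delta [-0.0136  0.0003  0.1653] | az 0.0044 | trans rows 5 [-0.0027  0.0001  0.0331] | rot rows 1 0.0044
```

```bash
python3 -m inch '0.0233 0 0 0 0 0 1; 0 0 0.03 0 0 0 1; 0 0 0.035 0 0 0 1; 0 0 0.035 0 0 0 1; 0 0 0.03 0 0 0 1; 0 0 0.025 0 0 0 1; 0 0 0.009 0 0 0 1; 0 0 0 0 0 0 0.3; 0 0 0 0 0 0 0.3; 0 0 0 0 0 0 0.3; 0 0 0 0 0 0 0.3; 0 0 0 0 0 0 0.3; 0 0 0 0 0 0 0.3; 0 0 0 0 0 0 0.3; 0 0 0 0 0 0 0.3; 0 0 0 0 0 0 0.3; 0 0 0 0 0 0 0.3; 0 0 0 0 0 0 0.3; 0 0 0 0 0 0 0.3' 60; python3 -m inch '0 0 -0.005 0 0 0 0.3; 0 0 -0.02 0 0 0 0.3; 0 0 -0.03 0 0 0 0.3; 0 0 -0.03 0 0 0 0.3; 0 0 -0.02 0 0 0 0.3; 0 0 0 0 0 0 0.3; 0 0 0 0 0 0 0.3' 60;
```

```text
time_s: 31.58
tcp_pos: [0.5375, -0.2933, 0.019]
eef_rot: [-179.9, -0.0, -89.8]
contact_force: [-2.6, 1.1, 7.4]
gripper_width: 0.0542
time_s: 32.17
tcp_pos: [0.5371, -0.2927, 0.1229]
eef_rot: [-179.9, 0.0, -89.8]
contact_force: [0.1, -0.0, -7.0]
gripper_width: 0.0539
```

```bash
python3 -m inch '0 0 -0.01 0 0 -0.11 0.3; 0 0 -0.01 0 0 -0.11 0.3; 0 0 -0.01 0 0 -0.11 0.3; 0 0 -0.01 0 0 -0.11 0.3; 0 0 0 0 0 -0.11 0.3; 0 0 0 0 0 -0.11 0.3; 0 0 0 0 0 -0.11 0.3; 0 0 0 0 0 -0.11 0.3; 0 0 0 0 0 -0.11 0.3; 0 0 0 0 0 -0.11 0.3; 0 0 0 0 0 -0.11 0.3; 0 0 0 0 0 -0.11 0.3; 0 0 0 0 0 -0.11 0.3; 0 0 0 0 0 -0.11 0.3' 60; python3 go.py .521 -.080 .16 -1.5
```

```text
time_s: 33.33
tcp_pos: [0.5354, -0.2923, 0.1594]
eef_rot: [-179.9, 0.3, -1.3]
contact_force: [-0.2, 0.1, -5.6]
gripper_width: 0.0539
pos [ 0.5354 -0.2923  0.1594] rot [-179.89    0.26   -1.31] F [-0.24  0.07 -5.64] w 0.0539 t 33.33
tool delta [-1.920e-02 -2.119e-01 -1.000e-04] | az 0.0033 | trans rows 6 [-0.0032 -0.0353 -0.    ] | rot rows 1 0.0033
```

```bash
python3 -m inch '-0.0032 -0.02 0 0 0 0 0.3; -0.0032 -0.034 0 0 0 0 0.3; -0.0032 -0.035 0 0 0 0 0.3; -0.0032 -0.035 0 0 0 0 0.3; -0.0032 -0.034 0 0 0 0 0.3; -0.0032 -0.034 0 0 0 0 0.3; 0 -0.02 0 0 0 0 0.3; 0 0 0 0 0 0 0.3; 0 0 0 0 0 0 0.3; 0 0 0 0 0 0 0.3' 60;python3 - <<'E'
from h import *
im=cap('wrist','w13.png');P=r.camera_params('wrist'); np.save('w13.npy',P)
E
 python3 go.py .521 -.080 .0305 -1.5
```

```text
time_s: 34.17
tcp_pos: [0.5225, -0.0806, 0.1608]
eef_rot: [180.0, 0.2, -1.6]
contact_force: [-0.0, -0.2, -6.3]
gripper_width: 0.0542
pos [ 0.5227 -0.0811  0.1612] rot [ 1.7998e+02  1.5000e-01 -1.6200e+00] F [ 0.74 -0.28 -6.08] w 0.0543 t 34.22
tool delta [-0.0014 -0.001   0.1307] | az -0.002 | trans rows 4 [-0.0004 -0.0003  0.0327] | rot rows 1 -0.002
```

View pics/w13.png

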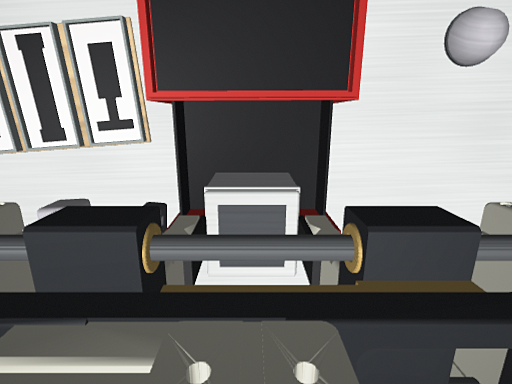

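```bash
python3 -m inch '-0.001 -0.001 0.025 0 0 0 0.3; 0 0 0.03 0 0 0 0.3; 0 0 0.03 0 0 0 0.3; 0 0 0.025 0 0 0 0.3; 0 0 0.01 0 0 0 0.3; 0 0 0.005 0 0 0 0.3; 0 0 0 0 0 0 0.3; 0 0 0 0 0 0 0.3' 60; python3 -m inch '0 0 0.003 0 0 0 0.3; 0 0 0.002 0 0 0 0.3;  0 0 0 0 0 0 0.3; 0 0 0 0 0 0 0.3'
```

```text
time_s: 34.88
tcp_pos: [0.5237, -0.08, 0.0385]
eef_rot: [180.0, -0.1, -1.6]
contact_force: [0.1, 0.2, -5.2]
gripper_width: 0.0543
time_s: 35.22
tcp_pos: [0.5229, -0.0796, 0.0331]
eef_rot: [-180.0, -0.0, -1.6]
contact_force: [-0.8, 0.7, -6.7]
gripper_width: 0.0542
```

```bash
python3 -m inch '0 0 0.002 0 0 0 0.3; 0 0 0.001 0 0 0 0.3;  0 0 0 0 0 0 0.3; 0 0 0 0 0 0 0.3'; python3 -m inch '0 0 0.0015 0 0 0 0.3; 0 0 0 0 0 0 0.3; 0 0 0 0 0 0 0.3'
```

```text
time_s: 35.55
tcp_pos: [0.5227, -0.0796, 0.0295]
eef_rot: [180.0, 0.0, -1.6]
contact_force: [-0.5, 0.2, -6.2]
gripper_width: 0.0545
time_s: 35.8
tcp_pos: [0.524, -0.0797, 0.029]
eef_rot: [180.0, -0.1, -1.6]
contact_force: [0.8, -1.4, 2.8]
gripper_width: 0.0543
```

```bash
python3 -m inch '0 0 0 0 0 0 1; 0 0 0 0 0 0 1; 0 0 0 0 0 0 1; 0 0 0 0 0 0 1; 0 0 0 0 0 0 1; 0 0 0 0 0 0 1; 0 0 -0.02 0 0 0 1; 0 0 -0.03 0 0 0 1; 0 0 -0.04 0 0 0 1; 0 0 -0.04 0 0 0 1; 0 0 -0.02 0 0 0 1; 0 0 0 0 0 0 1'; python3 - <<'E'
from h import *
im=cap('wrist','w14.png');P=r.camera_params('wrist'); np.save('w14.npy',P)
E
python3 go.py .40 -.082 .18 -1.5
```

```text
time_s: 36.8
tcp_pos: [0.5258, -0.0796, 0.1838]
eef_rot: [-180.0, -0.5, -1.5]
contact_force: [0.9, 0.3, -0.4]
gripper_width: 0.087
pos [ 0.5243 -0.0794  0.181 ] rot [-179.94   -0.31   -1.58] F [ 0.13  0.05 -0.69] w 0.0877 t 36.85
tool delta [-0.1242  0.006   0.0003] | az -0.0014 | trans rows 4 [-0.0311  0.0015  0.0001] | rot rows 1 -0.0014
```

View pics/w14.png

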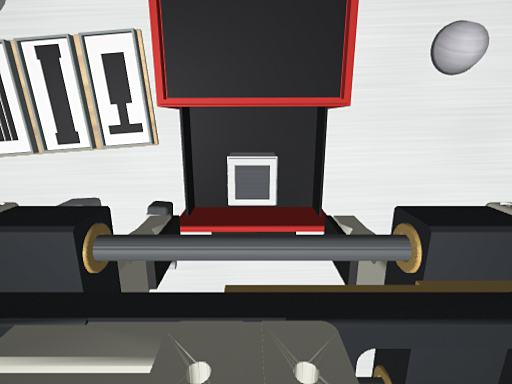

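```bash
python3 -m inch '-0.029 0.0007 0 0 0 0 0; -0.029 0.0007 0 0 0 0 0; -0.029 0.0007 0 0 0 0 0; -0.028 0.0005 0 0 0 0 0; 0 0 0.03 0 0 0 0; 0 0 0.035 0 0 0 0; 0 0 0.035 0 0 0 0; 0 0 0.03 0 0 0 0; 0 0 0 0 0 0 0; 0 0 0 0 0 0 0; 0 0 0 0 0 0 0; 0 0 0 0 0 0 0'; python3 go.py .568 -.084 .05 -1.5
```

```text
time_s: 37.85
tcp_pos: [0.4091, -0.0788, 0.0496]
eef_rot: [-180.0, -0.1, -1.6]
contact_force: [0.2, 0.2, -0.9]
gripper_width: 0.0127
pos [ 0.4091 -0.0788  0.0496] rot [-1.7997e+02 -1.4000e-01 -1.5700e+00] F [ 0.18  0.17 -0.87] w 0.0127 t 37.85
tool delta [0.159  0.0008 0.    ] | az -0.0013 | trans rows 5 [0.0318 0.0002 0.    ] | rot rows 1 -0.0013
```

```bash
python3 -m inch '0.006 0 0 0 0 0 0; 0.006 0 0 0 0 0 0; 0.008 0 0 0 0 0 0; 0.009 0 0 0 0 0 0; 0.01 0 0 0 0 0 0; 0.01 0 0 0 0 0 0; 0.01 0 0 0 0 0 0; 0.01 0 0 0 0 0 0; 0.01 0 0 0 0 0 0; 0.01 0 0 0 0 0 0; 0.01 0 0 0 0 0 0; 0.01 0 0 0 0 0 0; 0.009 0 0 0 0 0 0; 0.008 0 0 0 0 0 0; 0.006 0 0 0 0 0 0; 0.004 0 0 0 0 0 0; 0.002 0 0 0 0 0 0; 0 0 0 0 0 0 0'; python3 -m inch '0.003 0 0 0 0 0 0; 0.003 0 0 0 0 0 0; 0 0 0 0 0 0 0'; python3 -m inch '0.003 0 0 0 0 0 0; 0.002 0 0 0 0 0 0; 0 0 0 0 0 0 0'
```

```text
time_s: 39.35
tcp_pos: [0.5458, -0.0829, 0.048]
eef_rot: [180.0, 0.0, -1.6]
contact_force: [-1.2, 0.6, 0.1]
gripper_width: 0.0004
time_s: 39.6
tcp_pos: [0.5522, -0.083, 0.0482]
eef_rot: [180.0, -0.0, -1.6]
contact_force: [-0.7, 0.1, 0.3]
gripper_width: 0.0004
time_s: 39.85
tcp_pos: [0.5571, -0.0832, 0.0481]
eef_rot: [180.0, -0.0, -1.6]
contact_force: [-0.2, 0.2, 0.4]
gripper_width: 0.0007
```

```bash
for i in 1; do python3 -m inch '0.003 0 0 0 0 0 0; 0.002 0 0 0 0 0 0; 0 0 0 0 0 0 0'; done; python3 -m inch '0.003 0 0 0 0 0 0; 0.002 0 0 0 0 0 0; 0 0 0 0 0 0 0'
```

```text
time_s: 40.1
tcp_pos: [0.5621, -0.0834, 0.0481]
eef_rot: [180.0, -0.0, -1.6]
contact_force: [0.2, -0.5, 0.0]
gripper_width: 0.0005
time_s: 40.35
tcp_pos: [0.5672, -0.0835, 0.0481]
eef_rot: [180.0, -0.0, -1.6]
contact_force: [0.4, 0.3, 0.7]
gripper_width: -0.0001
```

```bash
python3 -m inch '0.003 0 0 0 0 0 0; 0.002 0 0 0 0 0 0; 0 0 0 0 0 0 0'; python3 - <<'E'
from h import *
im=cap('wrist','w15.png');P=r.camera_params('wrist'); np.save('w15.npy',P)
E
```

```text
time_s: 40.6
tcp_pos: [0.5722, -0.0836, 0.0481]
eef_rot: [180.0, -0.0, -1.6]
contact_force: [1.1, 0.7, 0.7]
gripper_width: 0.0004
```

View pics/w15.png

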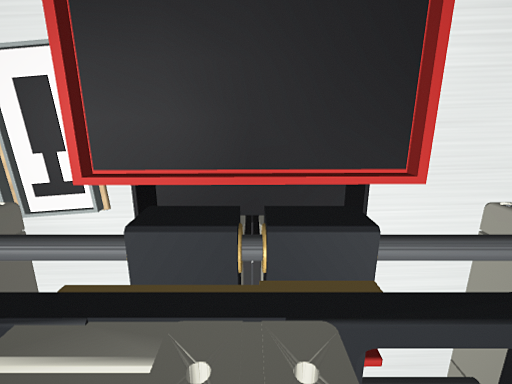

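```bash
python3 - <<'E'
from h import *
im=cap('scene'); cv2.imwrite('pics/s15.png',cv2.resize(im[100:300,150:380],None,fx=3.3,fy=3,interpolation=cv2.INTER_CUBIC)[:,:,::-1])
im=cap('top'); cv2.imwrite('pics/t15.png',cv2.resize(im[90:290,80:440],None,fx=2.2,fy=2.2,interpolation=cv2.INTER_CUBIC)[:,:,::-1])
E
```

View pics/s15.png

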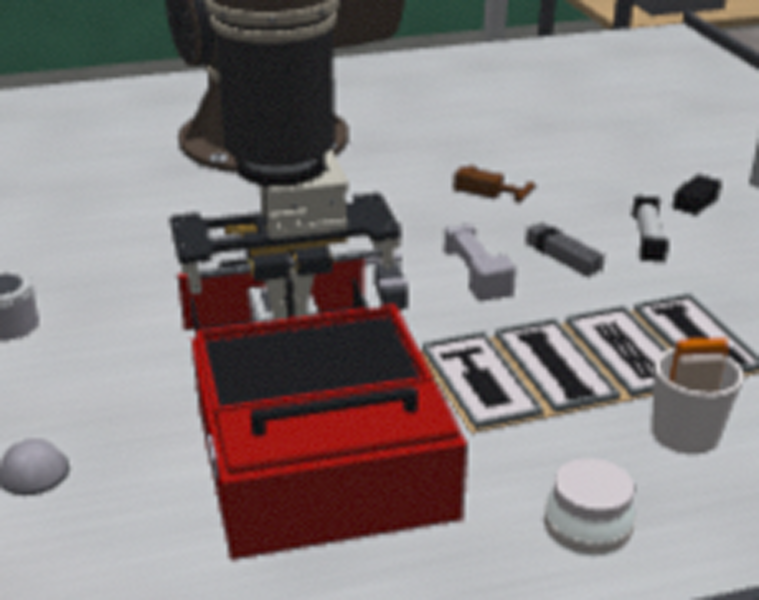

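View pics/t15.png

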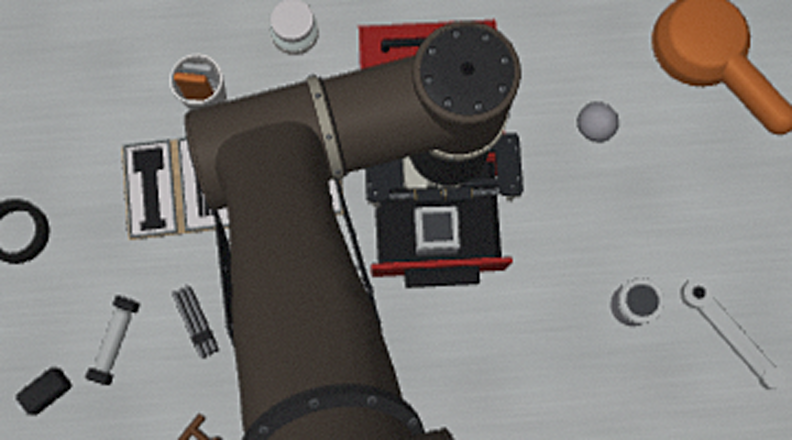

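```bash
python3 -m inch '0 0 -0.02 0 0 0 0; 0 0 -0.03 0 0 0 0; 0 0 -0.04 0 0 0 0; 0 0 -0.04 0 0 0 0; 0 0 0 0 0 0 0;  0 0 0 0 0 0 0'; python3 go.py .40 -.083 .18 -1.5;  python3 - <<'E'
from h import *
T=r.camera_params('top')
im=cap('top'); cv2.imwrite('pics/t16.png',cv2.resize(im[90:290,200:350],None,fx=4,fy=3,interpolation=cv2.INTER_CUBIC)[:,:,::-1])
for x,y,z in [(.439,-.08,.067),(.472,-.08,.08),(.524,-.08,.066)]: print(w2p((x,y,z),T))
E
```

```text
time_s: 41.25
tcp_pos: [0.5732, -0.0834, 0.1812]
eef_rot: [-179.9, -0.3, -1.6]
contact_force: [-0.1, 1.1, -0.4]
gripper_width: 0.0004
pos [ 0.5732 -0.0834  0.1812] rot [-179.94   -0.33   -1.59] F [-0.06  1.14 -0.36] w 0.0004 t 41.25
tool delta [-0.1732  0.0044  0.0002] | az -0.0015 | trans rows 5 [-0.0346  0.0009  0.    ] | rot rows 1 -0.0015
[282.14069054 220.20973296]
[281.43893551 208.36805789]
[279.59047481 191.87969032]
```

View pics/t16.png

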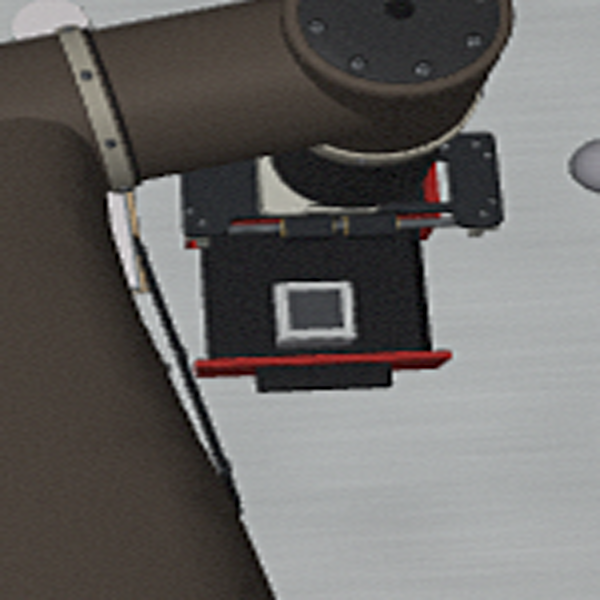

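```bash
python3 -m inch '-0.03 0 0 0 0 0 0; -0.034 0 0 0 0 0 0; -0.034 0 0 0 0 0 0; -0.034 0 0 0 0 0 0; -0.032 0 0 0 0 0 0; 0 0 0.03 0 0 0 0; 0 0 0.035 0 0 0 0; 0 0 0.035 0 0 0 0; 0 0 0.025 0 0 0 0; 0 0 0 0 0 0 0; 0 0 0 0 0 0 0'; python3 -m inch '0.004 0 0 0 0 0 0; 0.004 0 0 0 0 0 0;0 0 0 0 0 0 0;0 0 0 0 0 0 0';  python3 - <<'E'
from h import *
T=r.camera_params('top')
im=cap('wrist','w17.png')
im=cap('top'); cv2.imwrite('pics/t17.png',cv2.resize(im[90:290,200:350],None,fx=4,fy=3,interpolation=cv2.INTER_CUBIC)[:,:,::-1])
im=cap('scene'); cv2.imwrite('pics/s17.png',cv2.resize(im[100:300,150:380],None,fx=3.3,fy=3,interpolation=cv2.INTER_CUBIC)[:,:,::-1])
E
```

```text
time_s: 42.22
tcp_pos: [0.406, -0.0796, 0.052]
eef_rot: [179.9, 0.3, -1.6]
contact_force: [-0.1, -0.6, 1.0]
gripper_width: 0.0001
time_s: 42.55
tcp_pos: [0.4168, -0.0791, 0.0541]
eef_rot: [-180.0, -0.1, -1.6]
contact_force: [-0.8, 0.9, 0.1]
gripper_width: 0.0006
```

View pics/w17.png

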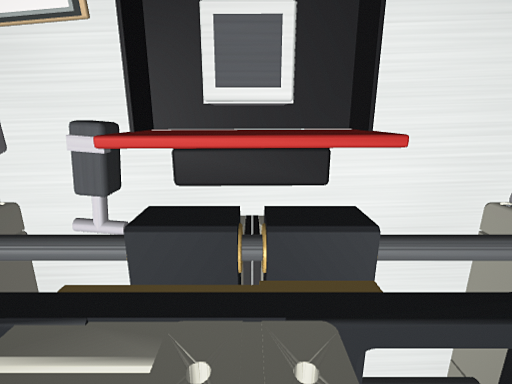

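View pics/s17.png

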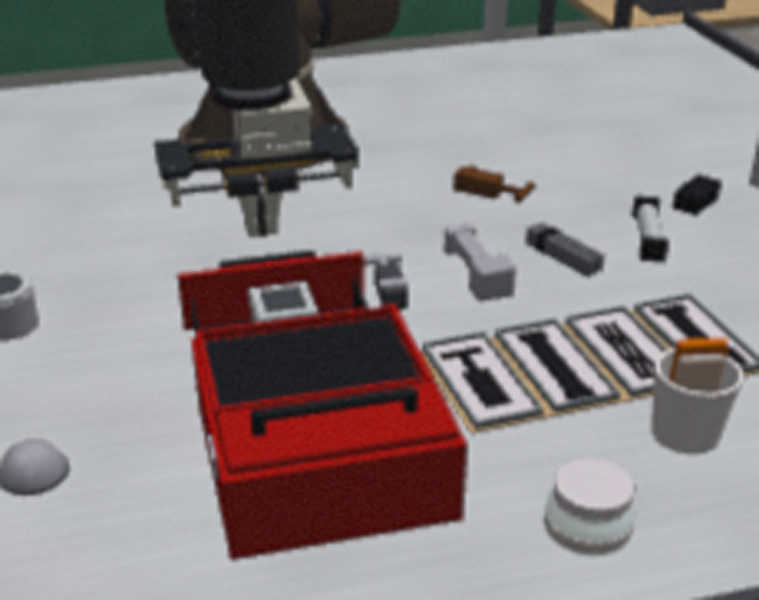

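View pics/t17.png

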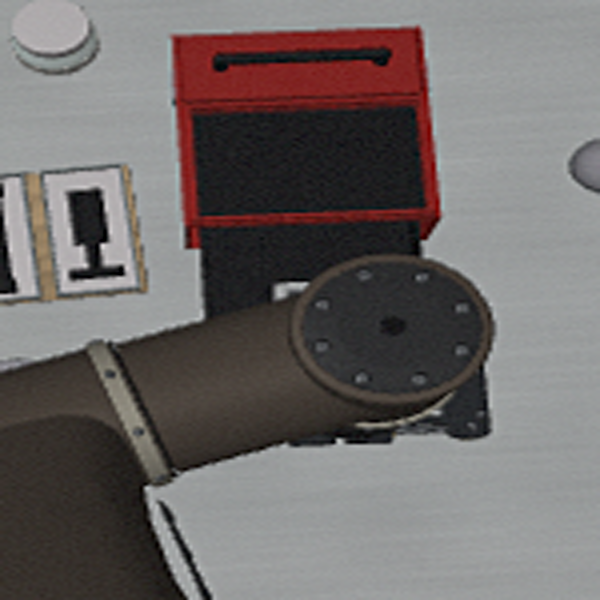

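```bash
python3 - <<'E'
from h import *
P=r.camera_params('wrist')
for n,u,z in [('chA',(68,128),.03),('chB',(120,128),.03),('chC',(117,188),.03),('chD',(75,187),.03),('barL',(73,226),.02),('barR',(127,229),.02),('panL',(94,141),.08),('panR',(408,141),.08),('lipL',(174,184),.06),('lipR',(329,184),.06),('tin',(249,50),.066)]: print(n,np.round(p2w(u,z,P),4))
E
python3 -m inch '0.004 0 0 0 0 0 0; 0.004 0 0.002 0 0 0 0;0 0 0 0 0 0 0'|head -5; python3 -m inch '0.004 0 0 0 0 0 0; 0.004 0 0.002 0 0 0 0;0 0 0 0 0 0 0'|head -5
```

```text
chA [0.4786 0.0583 0.03  ]
chB [0.4776 0.0189 0.03  ]
chC [0.4308 0.0281 0.03  ]
chD [0.4326 0.0616 0.03  ]
barL [0.3955 0.0764 0.02  ]
barR [0.3915 0.03   0.02  ]
panL [0.4718 0.012  0.08  ]
panR [ 0.4667 -0.1727  0.08  ]
lipL [ 0.4399 -0.0266  0.06  ]
lipR [ 0.4369 -0.1329  0.06  ]
tin [ 0.5213 -0.0806  0.066 ]
time_s: 42.95
tcp_pos: [0.4246, -0.0794, 0.051]
eef_rot: [180.0, -0.0, -1.6]
contact_force: [-0.1, 1.0, 0.2]
gripper_width: 0.0003
time_s: 43.2
tcp_pos: [0.4325, -0.0797, 0.0488]
eef_rot: [180.0, 0.0, -1.6]
contact_force: [1.0, 1.0, -0.0]
gripper_width: 0.0009
```

```bash
for i in 1; do python3 -m inch '0.004 0 0 0 0 0 0; 0.004 0 0 0 0 0 0;0 0 0 0 0 0 0'|head -4; done;  python3 -m inch '0.004 0 0 0 0 0 0; 0.004 0 0 0 0 0 0;0 0 0 0 0 0 0'|head -4;python3 - <<'E'
from h import *
im=cap('wrist','w18.png'); im=cap('scene'); cv2.imwrite('pics/s18.png',cv2.resize(im[100:300,150:380],None,fx=3.3,fy=3,interpolation=cv2.INTER_CUBIC)[:,:,::-1])
E
```

```text
time_s: 43.45
tcp_pos: [0.4407, -0.0799, 0.0491]
eef_rot: [180.0, -0.0, -1.6]
contact_force: [-0.1, 0.6, -0.1]
time_s: 43.7
tcp_pos: [0.4487, -0.0801, 0.0492]
eef_rot: [180.0, -0.0, -1.6]
contact_force: [0.3, 0.6, 0.2]
```

View pics/w18.png

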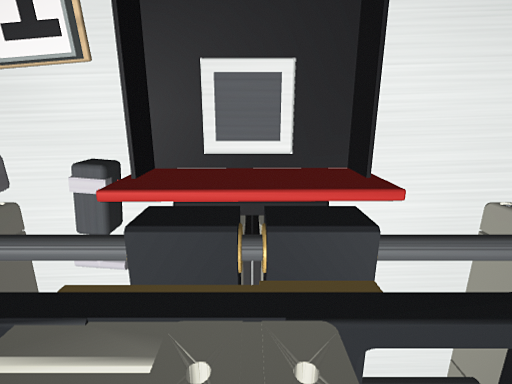

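View pics/s18.png

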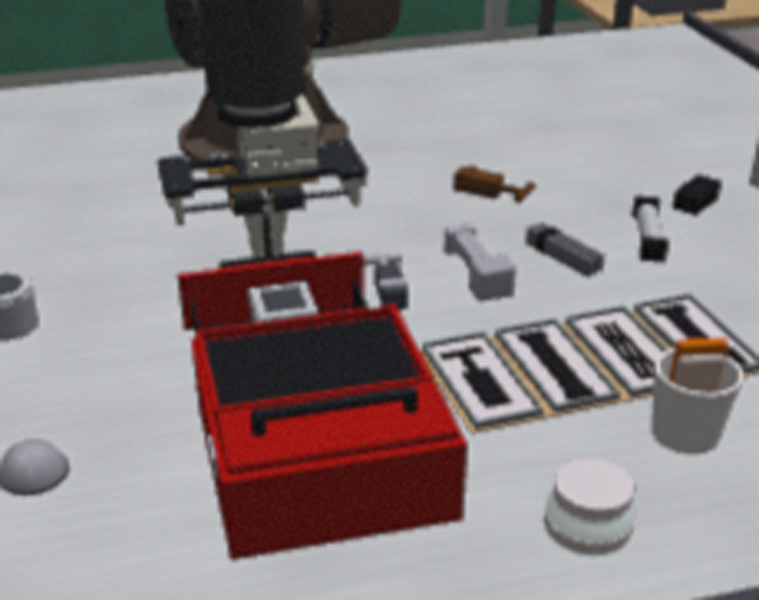

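```bash
python3 - <<'E'
from h import *
S=r.camera_params('scene'); s=r.get_state(); print(s['tcp_pos'],s['gripper_width'],s['contact_force'])
for n,p in dict(tcp=s['tcp_pos'],gp=s['tcp_pos']+[0,0,.019],lipT=(.439,-.08,.074),lipTL=(.44,-.03,.074),lipTR=(.438,-.13,.074),panT=(.468,-.08,.08)).items():
    u=w2p(p,S); print(n,u,((u-[150,100])*[3.3,3]).round())
im=cap('scene'); crop(im,(232,180),22,'s18c.png',14)
E
```

```text
[ 0.44777596 -0.08017537  0.04901878] 0.00040293806748017806 [ 0.00472136 -0.14269747  0.45611255]
tcp [230.44701005 191.76763923] [265. 275.]
gp [230.170522   187.04156034] [265. 261.]
lipT [229.63008535 184.18212486] [263. 253.]
lipTL [244.17382136 182.23104311] [311. 247.]
lipTR [214.83746794 186.16659474] [214. 258.]
panT [231.2325764  187.16589676] [268. 261.]
```

View pics/s18c.png

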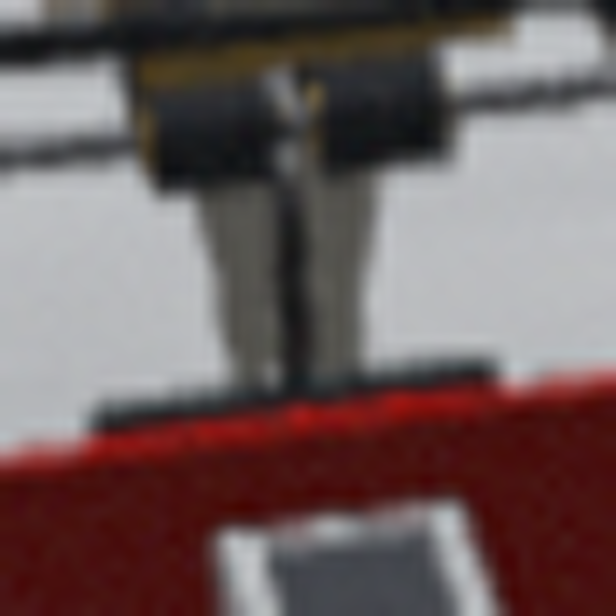

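```bash
python3 - <<'E'
from h import *
P=r.camera_params('wrist')
for n,u,z in [('panFrontL',(98,198),.08),('panFrontR',(404,196),.08),('panbackL',(131,170),.08),('tin',(249,105),.066)]: print(n,np.round(p2w(u,z,P),4))
E
for i in 1 ; do python3 -m inch '0.005 0 0 0 0 0 0; 0.005 0 0 0 0 0 0;0 0 0 0 0 0 0'|head -4; done; python3 - <<'E'
from h import *
im=cap('wrist','w19.png'); im=cap('scene');crop(im,(232,180),40,'s19c.png',7)
E
```

```text
panFrontL [0.4699 0.0118 0.08  ]
panFrontR [ 0.4661 -0.1725  0.08  ]
panbackL [ 0.4865 -0.0104  0.08  ]
tin [ 0.5217 -0.0807  0.066 ]
time_s: 44.1
tcp_pos: [0.459, -0.0804, 0.0493]
eef_rot: [180.0, -0.1, -1.6]
contact_force: [1.0, -0.1, 0.5]
```

View pics/w19.png

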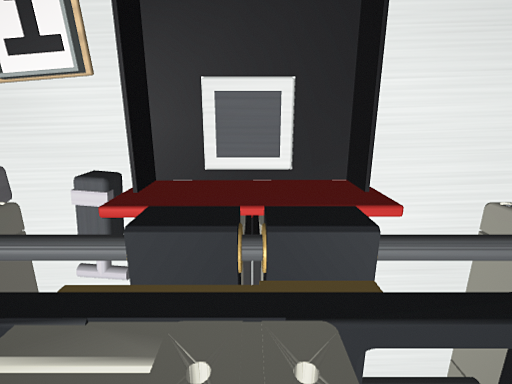

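View pics/s19c.png

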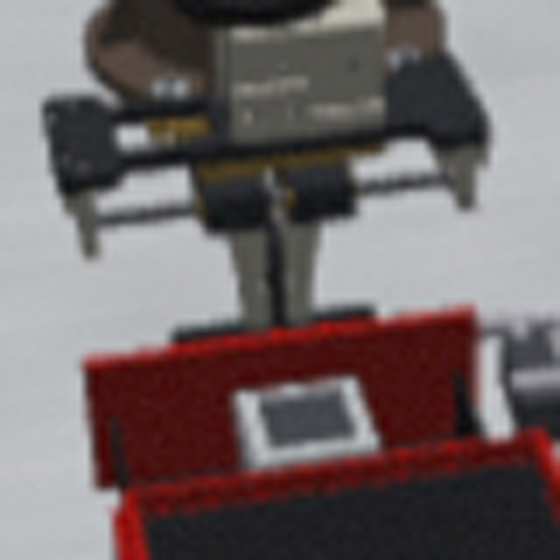

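```bash
python3 -m inch '-0.01 0 0 0 0 0 0; -0.02 0 0 0 0 0 0; -0.02 0 0 0 0 0 0.5; 0 0 0 0 0 0 0.5; 0 0 0 0 0 0 0.5; 0 0 0 0 0 0 0.5; 0 0 0 0 0 0 0.5; 0 0 0 0 0 0 0.5; 0 0 0 0 0 0 0.5'; python3 -m inch '0.008 0 0 0 0 0 0.5; 0.008 0 0 0 0 0 0.5; 0.006 0 0 0 0 0 0.5; 0.005 0 0 0 0 0 0.5; 0.004 0 0 0 0 0 0.5; 0.003 0 0 0 0 0 0.5; 0 0 0 0 0 0 0.5'; python3 - <<'E'
from h import *
im=cap('wrist','w20.png'); im=cap('scene');crop(im,(232,180),40,'s20c.png',7)
E
```

```text
time_s: 44.95
tcp_pos: [0.408, -0.0791, 0.049]
eef_rot: [180.0, 0.0, -1.6]
contact_force: [0.4, 0.3, 0.3]
gripper_width: 0.0407
time_s: 45.53
tcp_pos: [0.4423, -0.0801, 0.049]
eef_rot: [180.0, 0.0, -1.6]
contact_force: [0.4, 0.8, -0.9]
gripper_width: 0.0437
```

View pics/w20.png

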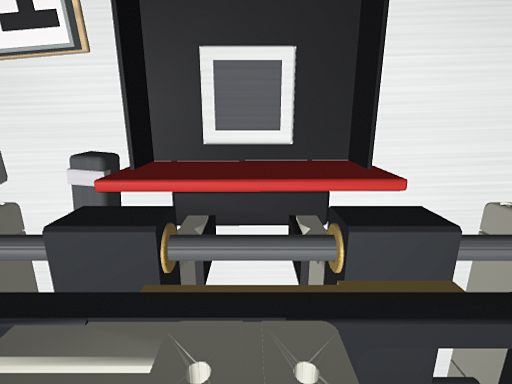

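View pics/s20c.png

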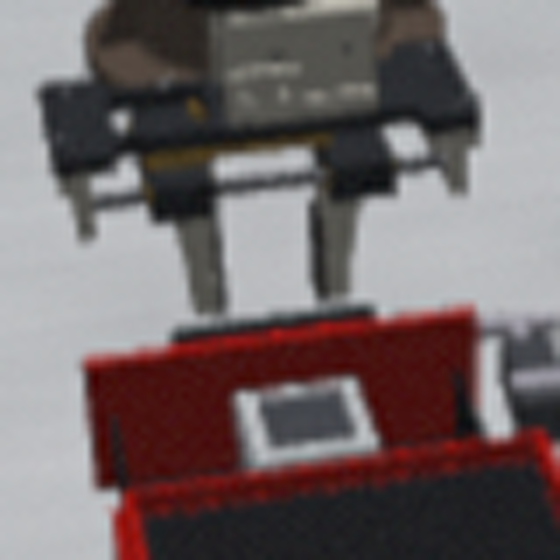

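```bash
python3 - <<'E'
from plant import r
print(r.hold_point_z, [a for a in dir(r) if not a.startswith('_')])
E
python3 -m inch '-0.02 0 0 0 0 0 0.5; -0.017 0 0 0 0 0 0.5; 0 0 0.015 0 0 0 0.5; 0 0 0.01 0 0 0 0.5; 0 0 0 0 0 0 0.5; 0 0 0 0 0 0 0.5'; python3 -m inch '0 0 0.006 0 0 0 0.5; 0 0 0.005 0 0 0 0.5; 0 0 0 0 0 0 0.5; 0 0 0 0 0 0 0.5';python3 - <<'E'
from h import *
im=cap('wrist','w21.png'); im=cap('scene');crop(im,(232,180),40,'s21c.png',7)
E
```

```text
0.0188 ['Unreachable', 'camera_params', 'capture', 'close_job', 'get_state', 'hold_point_z', 'recognise']
time_s: 46.13
tcp_pos: [0.4042, -0.0791, 0.0241]
eef_rot: [180.0, 0.1, -1.6]
contact_force: [0.1, -0.7, -0.1]
gripper_width: 0.0441
time_s: 46.47
tcp_pos: [0.4045, -0.0791, 0.0129]
eef_rot: [180.0, 0.0, -1.6]
contact_force: [0.3, 0.2, 0.1]
gripper_width: 0.0439
```

View pics/w21.png

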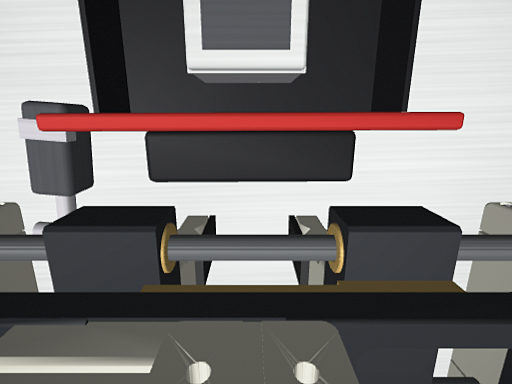

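View pics/s21c.png

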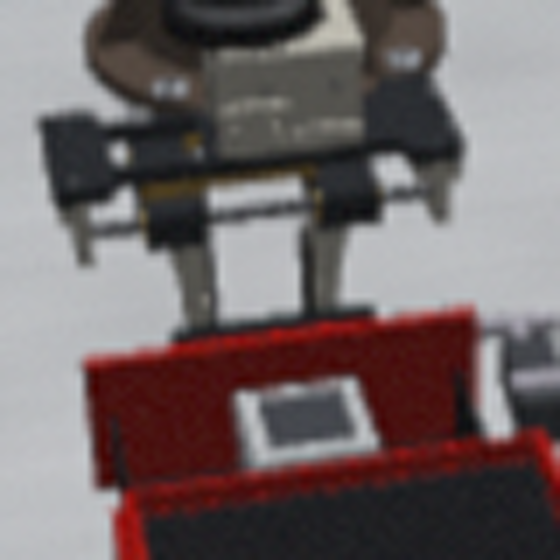

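```bash
python3 - <<'E'
from h import *
S=r.camera_params('scene')
for z in (.013,.032,.05,.06,.079,.09,.1,.11,.12): print(z,w2p((.4045,-.105,z),S),((w2p((.4045,-.105,z),S)-[192,140])*7).round())
E
python3 -m inch '0 0 0.005 0 0 0 0.5; 0 0 0.004 0 0 0 0.5; 0 0 0 0 0 0 0.5; 0 0 0 0 0 0 0.5'; python3 -m inch '0 0 0.004 0 0 0 0.5; 0 0 0.003 0 0 0 0.5; 0 0 0 0 0 0 0.5; 0 0 0 0 0 0 0.5'
```

```text
0.013 [221.64220937 194.8104499 ] [207. 384.]
0.032 [221.30286155 190.30119388] [205. 352.]
0.05 [220.9760668  185.95874323] [203. 322.]
0.06 [220.79223585 183.5159964 ] [202. 305.]
0.079 [220.43837841 178.81393634] [199. 272.]
0.09 [220.23072153 176.0545905 ] [198. 252.]
0.1 [220.04013338 173.52205387] [196. 235.]
0.11 [219.84779771 170.96629621] [195. 217.]
0.12 [219.65369037 168.38699668] [194. 199.]
time_s: 46.9
tcp_pos: [0.4044, -0.0791, 0.0037]
eef_rot: [180.0, 0.1, -1.6]
contact_force: [0.1, 0.0, -0.0]
gripper_width: 0.0431
time_s: 47.23
tcp_pos: [0.4045, -0.079, -0.0032]
eef_rot: [180.0, 0.0, -1.6]
contact_force: [-0.0, -0.1, 0.2]
gripper_width: 0.0439
```

```bash
python3 -m inch '0 0 0.004 0 0 0 0.5; 0 0 0.003 0 0 0 0.5; 0 0 0 0 0 0 0.5; 0 0 0 0 0 0 0.5'|head -4; python3 -m inch '0 0 0.004 0 0 0 0.5; 0 0 0.003 0 0 0 0.5; 0 0 0 0 0 0 0.5; 0 0 0 0 0 0 0.5'|head -4;python3 -m inch '0 0 0.003 0 0 0 0.5; 0 0 0.003 0 0 0 0.5; 0 0 0 0 0 0 0.5; 0 0 0 0 0 0 0.5'|head -4
```

```text
time_s: 47.57
tcp_pos: [0.4045, -0.079, -0.0102]
eef_rot: [180.0, 0.0, -1.6]
contact_force: [1.1, 0.0, 0.4]
time_s: 47.9
tcp_pos: [0.4045, -0.0791, -0.0172]
eef_rot: [180.0, 0.0, -1.6]
contact_force: [0.5, 0.3, 0.6]
time_s: 48.23
tcp_pos: [0.4045, -0.0791, -0.0231]
eef_rot: [180.0, 0.0, -1.6]
contact_force: [0.9, 0.3, -0.6]
```

```bash
python3 -m inch '0 0 -0.02 0 0 0 0; 0 0 -0.0235 0 0 0 0; 0 0 0 0 0 0 0; 0 0 0 0 0 0 0; 0 0 0 0 0 0 0; 0 0 0 0 0 0 0; 0.008 0 0 0 0 0 0; 0.008 0 0 0 0 0 0; 0.006 0 0 0 0 0 0; 0.005 0 0 0 0 0 0; 0.005 0 0 0 0 0 0; 0.005 0 0 0 0 0 0; 0 0 0 0 0 0 0'; python3 - <<'E'
from h import *
im=cap('wrist','w22.png');P=r.camera_params('wrist')
E
```

```text
time_s: 49.32
tcp_pos: [0.4429, -0.08, 0.0204]
eef_rot: [180.0, -0.0, -1.6]
contact_force: [-0.1, 0.2, 0.1]
gripper_width: 0.0004
```

View pics/w22.png

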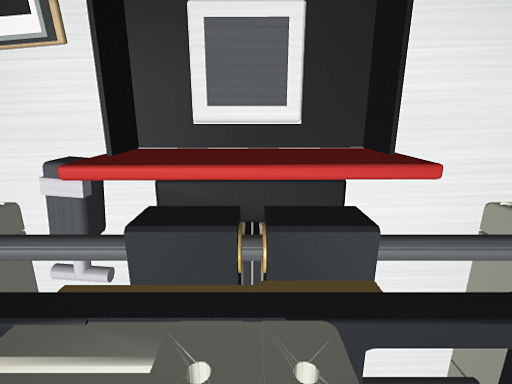

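```bash
python3 - <<'E'
from h import *
P=r.camera_params('wrist')
print(p2w((62,175),.08,P),p2w((441,174),.08,P),p2w((247,62),.066,P))
E
python3 -m inch '0.005 0 0 0 0 0 0; 0.005 0 0 0 0 0 0; 0.005 0 0 0 0 0 0; 0 0 0 0 0 0 0'; python3 - <<'E'
from h import *
im=cap('wrist','w23.png'); im=cap('scene');crop(im,(232,180),40,'s23c.png',7)
E
```

```text
[0.48480206 0.01089097 0.08      ] [ 0.4801818  -0.17299832  0.08      ] [ 0.53546033 -0.08036307  0.066     ]
time_s: 49.7
tcp_pos: [0.4583, -0.0803, 0.0208]
eef_rot: [180.0, -0.1, -1.6]
contact_force: [0.6, 1.2, 0.1]
gripper_width: 0.0007
```

View pics/w23.png

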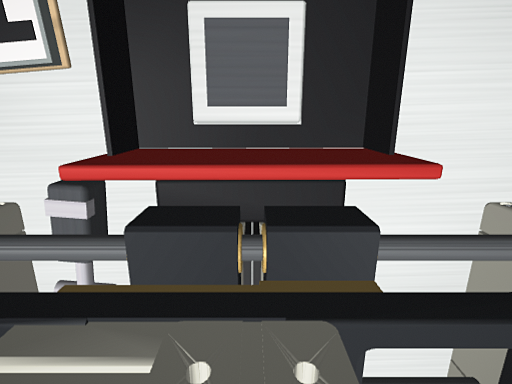

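View pics/s23c.png

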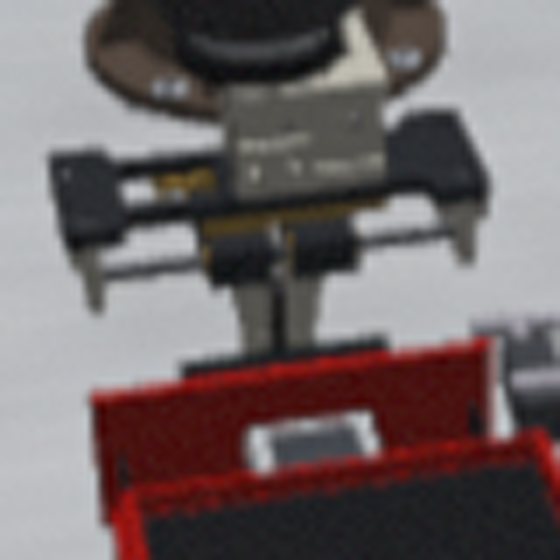

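```bash
python3 -m inch '0.006 0 0 0 0 0 0; 0.008 0 0 0 0 0 0; 0.009 0 0 0 0 0 0; 0.009 0 0 0 0 0 0; 0.009 0 0 0 0 0 0; 0.009 0 0 0 0 0 0; 0.009 0 0 0 0 0 0; 0.008 0 0 0 0 0 0; 0.007 0 0 0 0 0 0; 0.006 0 0 0 0 0 0; 0.005 0 0 0 0 0 0; 0.004 0 0 0 0 0 0; 0.003 0 0 0 0 0 0;0 0 0 0 0 0 0'; python3 -m inch '0.003 0 0 0 0 0 0; 0.003 0 0 0 0 0 0;0 0 0 0 0 0 0'; python3 - <<'E'
from h import *
im=cap('wrist','w24.png')
E
```

```text
time_s: 50.97
tcp_pos: [0.5495, -0.083, 0.0207]
eef_rot: [180.0, -0.0, -1.6]
contact_force: [-0.2, 0.7, 0.8]
gripper_width: 0.0004
time_s: 51.22
tcp_pos: [0.5554, -0.0831, 0.0208]
eef_rot: [180.0, -0.1, -1.6]
contact_force: [-0.0, -0.4, 0.2]
gripper_width: 0.0007
```

View pics/w24.png

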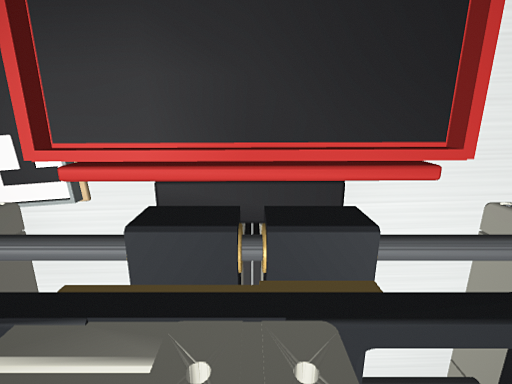

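```bash
for i in 1; do python3 -m inch '0.003 0 0 0 0 0 0; 0.003 0 0 0 0 0 0;0 0 0 0 0 0 0'|grep -E 'tcp|force'; done; python3 -m inch '0.002 0 0 0 0 0 0; 0.002 0 0 0 0 0 0;0 0 0 0 0 0 0'|grep -E 'tcp|force';python3 -m inch '0.002 0 0 0 0 0 0; 0.002 0 0 0 0 0 0;0 0 0 0 0 0 0'|grep -E 'tcp|force'
```

```text
tcp_pos: [0.5596, -0.0834, 0.0203]
contact_force: [-3.9, 1.0, 2.7]
tcp_pos: [0.5593, -0.0838, 0.0196]
contact_force: [-15.2, 3.9, 11.1]
tcp_pos: [0.559, -0.0842, 0.019]
contact_force: [-27.5, 6.0, 18.1]
```

```bash
python3 -m inch '-0.01 0 0 0 0 0 0; -0.02 0 0 0 0 0 0; -0.03 0 0 0 0 0 0; -0.03 0 0 0 0 0 0; 0 0 0 0 0 0 0;0 0 0 0 0 0 0'; python3 - <<'E'
from h import *
im=cap('wrist','w25.png'); im=cap('scene');crop(im,(240,210),50,'s25c.png',6)
P=r.camera_params('wrist');np.save('w25.npy',P)
E
```

```text
time_s: 52.52
tcp_pos: [0.4783, -0.081, 0.0212]
eef_rot: [-180.0, -0.1, -1.6]
contact_force: [0.4, 0.1, 1.0]
gripper_width: 0.0003
```

View pics/w25.png

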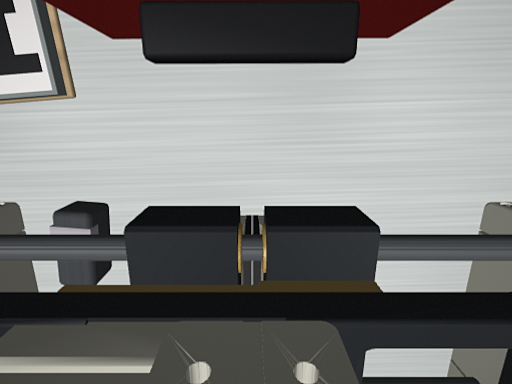

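View pics/s25c.png

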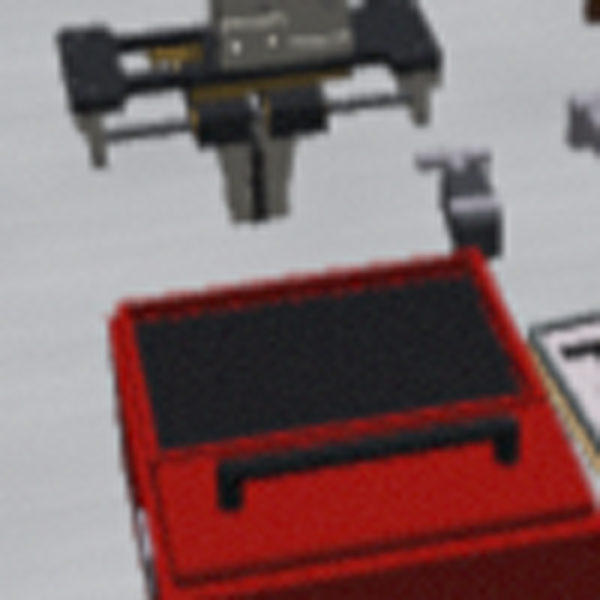

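```bash
python3 - <<'E'
from h import *
S=r.camera_params('scene')
for z in (.02,.04,.05,.055,.06,.07): print(z,w2p((.478,-.081,z),S))
E
python3 -m inch '0 0 -0.04 0 0 0 0; 0 0 -0.04 0 0 0 0; 0 0 -0.04 0 0 0 0; 0 0 -0.04 0 0 0 0; 0 0 0 0 0 0 0;0 0 0 0 0 0 0';python3 - <<'E'
from h import *
im=cap('wrist','w26.png');P=r.camera_params('wrist');np.save('w26.npy',P)
E
```

```text
0.02 [232.37377632 203.79627628]
0.04 [232.09823423 198.89188331]
0.05 [231.95853174 196.40530872]
0.055 [231.88818971 195.15328599]
0.06 [231.81751742 193.89538497]
0.07 [231.67517272 191.36178163]
time_s: 53.12
tcp_pos: [0.4816, -0.0807, 0.1835]
eef_rot: [-179.9, -0.4, -1.6]
contact_force: [-0.4, -0.3, -2.2]
gripper_width: 0.0004
```

View pics/w26.png

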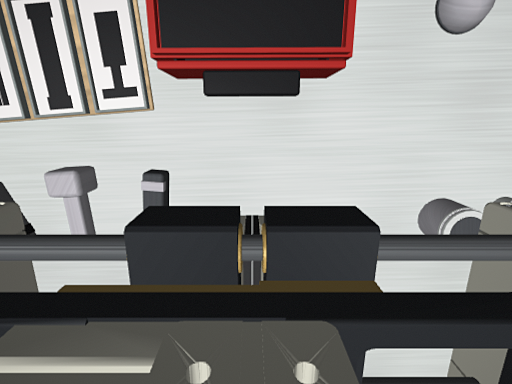

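```bash
python3 - <<'E'
from h import *
P=np.load('w26.npy',allow_pickle=True).item()
for n,u,z in [('rimFL',(151,57),.102),('rimFR',(353,55),.102),('panL',(157,72),.08),('panR',(345,70),.08),('lipL',(205,95),.06),('lipR',(299,95),.06),('rimInL',(160,48),.102),('rimInR',(345,46),.102)]: print(n,np.round(p2w(u,z,P),4))
im=cv2.imread('pics/w26.png')[:,:,::-1]; cv2.imwrite('pics/w26c.png',cv2.resize(im[30:110,140:365],None,fx=3.5,fy=3.5,interpolation=cv2.INTER_CUBIC)[:,:,::-1])
E
```

```text
rimFL [0.6019 0.0065 0.102 ]
rimFR [ 0.5984 -0.1751  0.102 ]
panL [0.5926 0.0094 0.08  ]
panR [ 0.5892 -0.1755  0.08  ]
lipL [ 0.5713 -0.0332  0.06  ]
lipR [ 0.5685 -0.1339  0.06  ]
rimInL [ 0.609  -0.0025  0.102 ]
rimInR [ 0.606  -0.1675  0.102 ]
```

View pics/w26c.png

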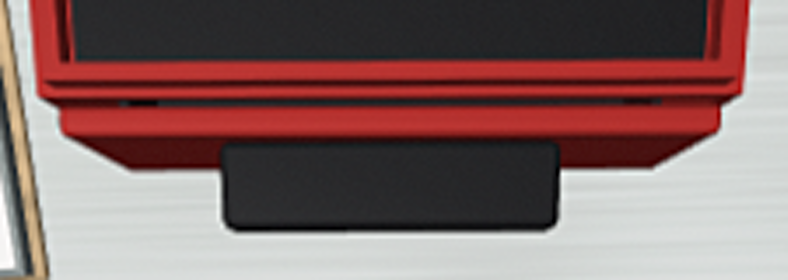

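```bash
python3 -m inch '0 0 0.04 0 0 0 0; 0 0 0.04 0 0 0 0; 0 0 0.04 0 0 0 0; 0 0 0.034 0 0 0 0; 0.02 0 0 0 0 0 0; 0.025 0 0 0 0 0 0; 0.018 0 0 0 0 0 0; 0.008 0 0 0 0 0 0; 0 0 0 0 0 0 0; 0 0 0 0 0 0 0'; python3 -m inch '0.003 0 0 0 0 0 0; 0.003 0 0 0 0 0 0;0 0 0 0 0 0 0'|grep -E 'tcp|force';python3 -m inch '0.003 0 0 0 0 0 0; 0.002 0 0 0 0 0 0;0 0 0 0 0 0 0'|grep -E 'tcp|force'
```

```text
time_s: 54.0
tcp_pos: [0.5484, -0.0832, 0.0251]
eef_rot: [180.0, 0.2, -1.6]
contact_force: [-0.7, 0.3, 0.3]
gripper_width: 0.0009
tcp_pos: [0.5558, -0.0831, 0.0269]
contact_force: [0.7, 0.1, -0.8]
tcp_pos: [0.5595, -0.0834, 0.0265]
contact_force: [-4.3, 1.3, 3.0]
```

```bash
python3 -m inch '-0.01 0 0 0 0 0 0; -0.03 0 0 0 0 0 0; -0.02 0 -0.03 0 0 0 0; 0 0 -0.04 0 0 0 1; 0 0 -0.04 0 0 0.11 1; 0 0 -0.02 0 0 0.11 1; 0 0 0 0 0 0.11 1; 0 0 0 0 0 0.11 1; 0 0 0 0 0 0.11 1; 0 0 0 0 0 0.11 1; 0 0 0 0 0 0.11 1; 0 0 0 0 0 0.11 1; 0 0 0 0 0 0.11 1; 0 0 0 0 0 0.11 1; 0 0 0 0 0 0.11 1; 0 0 0 0 0 0.11 1; 0 0 0 0 0 0.11 1; 0 0 0 0 0 0.11 1'; python3 go.py .403 -.28 .15 -90
```

```text
time_s: 56.0
tcp_pos: [0.5004, -0.0816, 0.1566]
eef_rot: [-179.9, 0.0, -90.1]
contact_force: [0.7, -0.2, -0.3]
gripper_width: 0.0867
pos [ 0.5004 -0.0816  0.1566] rot [-1.7994e+02  1.0000e-02 -9.0140e+01] F [ 0.71 -0.25 -0.34] w 0.0867 t 56.0
tool delta [0.1986 0.0969 0.0065] | az -0.0025 | trans rows 6 [0.0331 0.0161 0.0011] | rot rows 1 -0.0025
```

```bash
python3 -m inch '0.0331 0.0161 0 0 0 0 1; 0.0331 0.0161 0 0 0 0 1; 0.0331 0.0161 0 0 0 0 1; 0.0331 0.0161 0 0 0 0 1; 0.0331 0.0161 0 0 0 0 1; 0.0331 0.0161 0 0 0 0 1; 0 0 0 0 0 0 1; 0 0 0 0 0 0 1' >/dev/null;  python3 - <<'E'
from h import *
im=cap('wrist','w27.png');P=r.camera_params('wrist'); print(r.recognise('tin_round','wrist')[:1],w2p((.4034,-.346,.056),P))
E
python3 go.py .4034 -.346 -.015 -90
```

```text
[{'xy': [252.6, 120.5], 'p': 0.76}] [252.88867113 118.54037038]
pos [ 0.4045 -0.2805  0.1566] rot [-1.7996e+02 -1.0000e-02 -8.9870e+01] F [ 0.4  -0.26  0.49] w 0.0875 t 56.77
tool delta [0.0655 0.0014 0.1717] | az 0.0023 | trans rows 5 [0.0131 0.0003 0.0343] | rot rows 1 0.0023
```

View pics/w27.png

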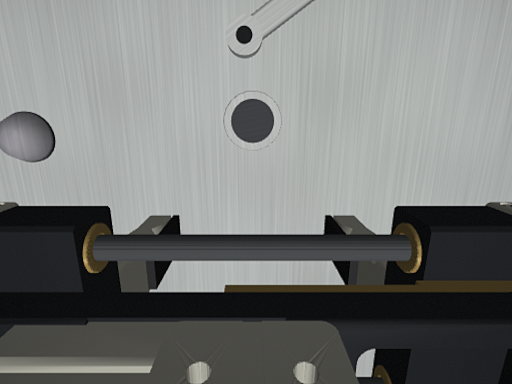

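```bash
python3 -m inch '0.032 0.0007 0 0 0 0 1; 0.032 0.0007 0 0 0 0 1; 0 0 0.035 0 0 0 1; 0 0 0.04 0 0 0 1; 0 0 0.04 0 0 0 1; 0 0 0.03 0 0 0 1; 0 0 0.018 0 0 0 1; 0 0 0.008 0 0 0 1; 0 0 0 0 0 0 1; 0 0 0 0 0 0 1'; python3 -m inch '0 0 0 0 0 0 0.3; 0 0 0 0 0 0 0.3; 0 0 0 0 0 0 0.3; 0 0 0 0 0 0 0.3; 0 0 0 0 0 0 0.3; 0 0 0 0 0 0 0.3; 0 0 0 0 0 0 0.3; 0 0 0 0 0 0 0.3; 0 0 0 0 0 0 0.3' 40
```

```text
time_s: 57.6
tcp_pos: [0.4045, -0.3442, -0.0138]
eef_rot: [-180.0, -0.0, -89.7]
contact_force: [0.9, -0.3, 0.3]
gripper_width: 0.0879
time_s: 58.35
tcp_pos: [0.4036, -0.3447, -0.0137]
eef_rot: [-180.0, -0.0, -89.8]
contact_force: [-1.6, 1.8, 6.2]
gripper_width: 0.0598
```

```bash
python3 -m inch '0 0 -0.01 0 0 0 0.3; 0 0 -0.025 0 0 0 0.3; 0 0 -0.035 0 0 0 0.3; 0 0 -0.035 0 0 0 0.3; 0 0 -0.03 0 0 -0.11 0.3; 0 0 -0.02 0 0 -0.11 0.3; 0 0 0 0 0 -0.11 0.3; 0 0 0 0 0 -0.11 0.3; 0 0 0 0 0 -0.11 0.3; 0 0 0 0 0 -0.11 0.3; 0 0 0 0 0 -0.11 0.3; 0 0 0 0 0 -0.11 0.3; 0 0 0 0 0 -0.11 0.3; 0 0 0 0 0 -0.11 0.3; 0 0 0 0 0 -0.11 0.3; 0 0 0 0 0 -0.11 0.3; 0 0 0 0 0 -0.11 0.3; 0 0 0 0 0 -0.11 0.3' 40; python3 - <<'E'
from h import *
T=r.camera_params('top')
print([p2w((a/3+230,b/3+90),.097,T).round(4) for a,b in [(54,115),(222,106),(227,208),(57,215),(140,161)]])
E
python3 go.py .55 -.2 .15 -1.5;
```

```text
time_s: 59.85
tcp_pos: [0.403, -0.3443, 0.1408]
eef_rot: [-180.0, 0.0, -1.3]
contact_force: [0.5, 0.6, -3.1]
gripper_width: 0.0603
[array([ 7.175e-01, -5.000e-04,  9.700e-02]), array([ 0.7143, -0.1678,  0.097 ]), array([ 0.6093, -0.1623,  0.097 ]), array([0.6147, 0.0041, 0.097 ]), array([ 0.6635, -0.0816,  0.097 ])]
pos [ 0.403  -0.3443  0.1408] rot [-1.7997e+02  2.0000e-02 -1.3000e+00] F [ 0.49  0.6  -3.1 ] w 0.0603 t 59.85
tool delta [ 0.1437 -0.1476 -0.0092] | az 0.0035 | trans rows 6 [ 0.024  -0.0246 -0.0015] | rot rows 1 0.0035
```

```bash
python3 go.py .663 -.0835 .15 -1.5;
```

```text
pos [ 0.403  -0.3443  0.1408] rot [-1.7997e+02  2.0000e-02 -1.3000e+00] F [ 0.49  0.6  -3.1 ] w 0.0603 t 59.85
tool delta [ 0.254  -0.2666 -0.0092] | az 0.0035 | trans rows 10 [ 0.0254 -0.0267 -0.0009] | rot rows 1 0.0035
```

```bash
python3 -m inch '0.0154 -0.0167 -0.009 0 0 0.003 0.3; 0.0254 -0.0267 0 0 0 0 0.3; 0.0254 -0.0267 0 0 0 0 0.3; 0.0254 -0.0267 0 0 0 0 0.3; 0.0254 -0.0267 0 0 0 0 0.3; 0.0254 -0.0267 0 0 0 0 0.3; 0.0254 -0.0267 0 0 0 0 0.3; 0.0254 -0.0267 0 0 0 0 0.3; 0.0254 -0.0267 0 0 0 0 0.3; 0.0254 -0.0267 0 0 0 0 0.3; 0.01 -0.01 0 0 0 0 0.3; 0 0 0 0 0 0 0.3; 0 0 0 0 0 0 0.3' 40; python3 - <<'E'
from h import *
im=cap('wrist','w28.png')
E
python3 go.py .663 -.0835 .085 -1.5
```

```text
time_s: 60.93
tcp_pos: [0.6652, -0.0847, 0.1489]
eef_rot: [180.0, 0.1, -1.7]
contact_force: [-0.4, -0.9, -1.9]
gripper_width: 0.0597
pos [ 0.6648 -0.0854  0.1492] rot [ 1.80e+02  8.00e-02 -1.75e+00] F [-0.71  0.19 -2.48] w 0.0598 t 60.98
tool delta [-0.0017 -0.0019  0.0642] | az -0.0044 | trans rows 2 [-0.0009 -0.0009  0.0321] | rot rows 1 -0.0044
```

View pics/w28.png

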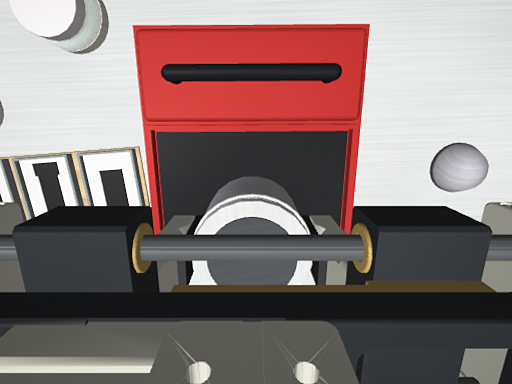

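```bash
python3 -m inch '-0.0015 -0.0015 0.02 0 0 0 0.3; 0 0 0.025 0 0 0 0.3; 0 0 0.014 0 0 0 0.3; 0 0 0.006 0 0 0 0.3; 0 0 0 0 0 0 0.3; 0 0 0 0 0 0 0.3' 40; python3 -m inch '0 0 0.003 0 0 0 0.3; 0 0 0.0015 0 0 0 0.3; 0 0 0 0 0 0 0.3; 0 0 0 0 0 0 0.3' 40
```

```text
time_s: 61.48
tcp_pos: [0.6641, -0.0847, 0.0855]
eef_rot: [180.0, -0.0, -1.8]
contact_force: [-0.4, -0.1, -1.9]
gripper_width: 0.0597
time_s: 61.82
tcp_pos: [0.6643, -0.0839, 0.0806]
eef_rot: [-180.0, -0.0, -1.8]
contact_force: [-0.3, 0.5, -2.0]
gripper_width: 0.0598
```

```bash
python3 -m inch '0 0 0.0015 0 0 0 0.3; 0 0 0.001 0 0 0 0.3; 0 0 0 0 0 0 0.3; 0 0 0 0 0 0 0.3' 40; python3 -m inch '0 0 0.001 0 0 0 0.3; 0 0 0 0 0 0 0.3; 0 0 0 0 0 0 0.3' 40
```

```text
time_s: 62.15
tcp_pos: [0.6644, -0.0838, 0.0783]
eef_rot: [180.0, -0.0, -1.7]
contact_force: [-1.5, -0.0, 4.6]
gripper_width: 0.0596
time_s: 62.4
tcp_pos: [0.6644, -0.0838, 0.0783]
eef_rot: [180.0, -0.1, -1.7]
contact_force: [-4.4, 2.5, 10.5]
gripper_width: 0.0598
```

Standing on the tray floor. Release, rise.

```bash
python3 -m inch '0 0 -0.001 0 0 0 0.3; 0 0 0 0 0 0 0.95; 0 0 0 0 0 0 0.95; 0 0 0 0 0 0 0.95; 0 0 0 0 0 0 0.95; 0 0 0 0 0 0 0.95; 0 0 0 0 0 0 0.95; 0 0 -0.02 0 0 0 0.95; 0 0 -0.03 0 0 0 0.95; 0 0 -0.04 0 0 0 0.95; 0 0 -0.04 0 0 0 0.95; 0 0 0 0 0 0 0.95'; python3 go.py .45 .1 .25 -1.5;
```

```text
time_s: 63.4
tcp_pos: [0.6684, -0.0846, 0.2173]
eef_rot: [180.0, -0.8, -1.7]
contact_force: [1.4, 0.6, 0.9]
gripper_width: 0.0829
pos [ 0.6684 -0.0846  0.2173] rot [179.96  -0.76  -1.71] F [1.4  0.6  0.85] w 0.0829 t 63.4
tool delta [-0.2233 -0.178  -0.0358] | az -0.0036 | trans rows 8 [-0.0279 -0.0222 -0.0045] | rot rows 1 -0.0036
```

```bash
python3 - <<'E'
from h import *
im=cap('top'); cv2.imwrite('pics/t29.png',cv2.resize(im[130:310,90:290],None,fx=3.5,fy=3.2,interpolation=cv2.INTER_CUBIC)[:,:,::-1])
im=cap('wrist','w29.png')
E
```

```text
(no output)
```

View pics/t29.png

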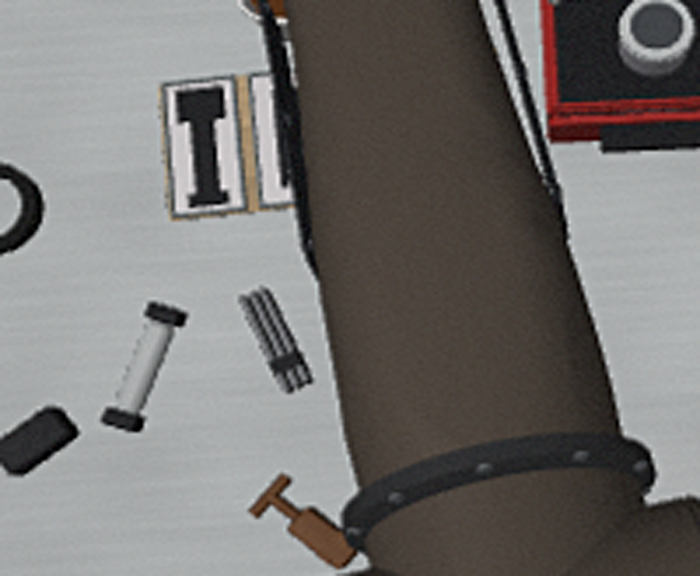

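View pics/w29.png

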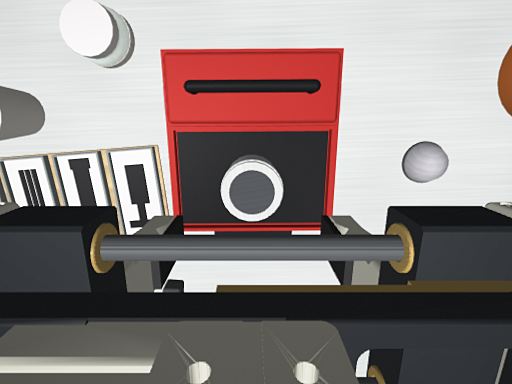

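```bash
python3 go.py .42 .09 .25 -1.5;python3 -m inch '-0.03 -0.0205 -0.004 0 0 0 1; -0.03 -0.0205 -0.004 0 0 0 1; -0.03 -0.0205 -0.004 0 0 0 1; -0.03 -0.0205 -0.004 0 0 0 1; -0.03 -0.0205 -0.004 0 0 0 1; -0.03 -0.0205 -0.004 0 0 0 1; -0.03 -0.0205 -0.004 0 0 0 1; -0.03 -0.0205 -0.004 0 0 0 1; 0 0 0 0 0 0 1; 0 0 0 0 0 0 1'; python3 - <<'E'
from h import *
im=cap('wrist','w30.png'); P=r.camera_params('wrist');np.save('w30.npy',P)
E
```

```text
pos [ 0.6653 -0.0838  0.2101] rot [-179.95   -0.27   -1.77] F [-0.55  0.1  -1.35] w 0.0833 t 63.5
tool delta [-0.2503 -0.1662 -0.0409] | az -0.0046 | trans rows 8 [-0.0313 -0.0208 -0.0051] | rot rows 1 -0.0046
time_s: 64.33
tcp_pos: [0.4278, 0.0884, 0.2394]
eef_rot: [-180.0, -0.0, -1.6]
contact_force: [1.4, 0.6, -0.9]
gripper_width: 0.0876
```

View pics/w30.png

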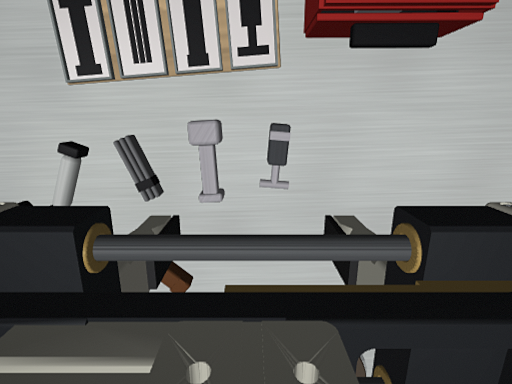

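```bash
python3 - <<'E'
from h import *
P=np.load('w30.npy',allow_pickle=True).item()
im=cv2.imread('pics/w30.png')[:,:,::-1]
cv2.imwrite('pics/w30c.png',cv2.resize(im[110:212,100:300],None,fx=4,fy=4,interpolation=cv2.INTER_CUBIC)[:,:,::-1])
E
```

```text
(no output)
```

View pics/w30c.png

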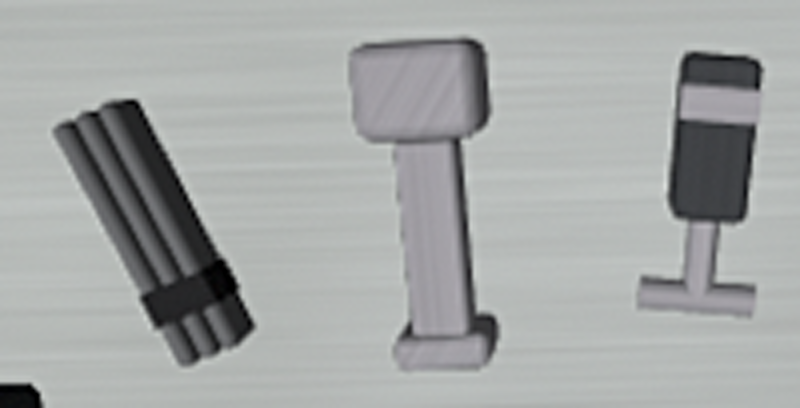

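```bash
python3 - <<'E'
from h import *
P=np.load('w30.npy',allow_pickle=True).item()
c=lambda x,y:(x/4+100,y/4+110)
def ax(n,a,b,z1,z2):
    A=p2w(c(*a),z1,P);B=p2w(c(*b),z2,P);d=A-B; print(n,A.round(4),B.round(4),'mid',((A+B)/2).round(4),'len',np.hypot(*d[:2]).round(4),'ang',np.degrees(np.arctan2(d[1],d[0])).round(1))
ax('bb shaft',(429,145),(443,330),.033,.033)
ax('bb ends',(416,42),(443,350),.044,.036)
ax('chain blk',(722,57),(708,218),.03,.03)
ax('chain far-bar',(722,57),(696,297),.03,.026)
ax('lever',(97,110),(215,345),.024,.024)
ax('lever2',(122,104),(240,330),.024,.024); ax('lever3',(68,126),(190,356),.024,.024)
for u in [(67,83),(278,65),(278,67),(236,70),(169,75),(117,79)]: print(p2w(u,.014,P).round(4))
E
python3 go.py .43 .155 .1 1.5
```

```text
bb shaft [0.4566 0.1503 0.033 ] [0.3882 0.1498 0.033 ] mid [0.4224 0.1501 0.033 ] len 0.0683 ang 0.4
bb ends [0.4924 0.1506 0.044 ] [0.3814 0.1498 0.036 ] mid [0.4369 0.1502 0.04  ] len 0.111 ang 0.4
chain blk [0.484  0.0457 0.03  ] [0.427 0.051 0.03 ] mid [0.4555 0.0483 0.03  ] len 0.0573 ang -5.2
chain far-bar [0.484  0.0457 0.03  ] [0.3964 0.0553 0.026 ] mid [0.4402 0.0505 0.028 ] len 0.0881 ang -6.2
lever [0.4716 0.2707 0.024 ] [0.3823 0.2384 0.024 ] mid [0.427  0.2546 0.024 ] len 0.0949 ang 19.9
lever2 [0.4735 0.2614 0.024 ] [0.388  0.2283 0.024 ] mid [0.4307 0.2448 0.024 ] len 0.0917 ang 21.2
lever3 [0.4662 0.282  0.024 ] [0.3783 0.2485 0.024 ] mid [0.4222 0.2653 0.024 ] len 0.0941 ang 20.9
[0.5489 0.3452 0.014 ]
[0.564  0.0474 0.014 ]
[0.5614 0.0474 0.014 ]
[0.5592 0.106  0.014 ]
[0.5553 0.2002 0.014 ]
[0.5522 0.2738 0.014 ]
pos [0.4286 0.0878 0.2392] rot [-1.80e+02  1.00e-02 -1.63e+00] F [ 0.2  -0.64 -0.11] w 0.0882 t 64.38
tool delta [-0.0005 -0.0672  0.1392] | az -0.0547 | trans rows 5 [-0.0001 -0.0134  0.0278] | rot rows 1 -0.0547
```

```bash
python3 -m inch '0.0005 -0.031 0.02 0 0 -0.036 1; 0.0005 -0.0315 0.02 0 0 0 1; 0 0 0.035 0 0 0 1; 0 0 0.035 0 0 0 1; 0 0 0.03 0 0 0 1; 0 0 0 0 0 0 1; 0 0 0 0 0 0 1'; python3 go.py .432 .1503 -.018 0.4
```

```text
time_s: 64.97
tcp_pos: [0.4307, 0.1482, 0.0982]
eef_rot: [179.8, 0.2, 0.2]
contact_force: [0.3, 0.5, 1.6]
gripper_width: 0.0876
pos [0.4307 0.1482 0.0982] rot [179.77   0.21   0.22] F [0.33 0.45 1.61] w 0.0876 t 64.97
tool delta [ 0.0018 -0.0025  0.1162] | az -0.0031 | trans rows 4 [ 0.0004 -0.0006  0.029 ] | rot rows 1 -0.0031
```

```bash
python3 -m inch '0.0015 -0.001 0.035 0 0 0 1; 0 0 0.035 0 0 0 1; 0 0 0.03 0 0 0 1; 0 0 0.012 0 0 0 1; 0 0 0.004 0 0 0 1; 0 0 0 0 0 0 1; 0 0 0 0 0 0 0; 0 0 0 0 0 0 0; 0 0 0 0 0 0 0; 0 0 0 0 0 0 0; 0 0 0 0 0 0 0; 0 0 0 0 0 0 0; 0 0 0 0 0 0 0; 0 0 0 0 0 0 0; 0 0 0 0 0 0 0; 0 0 0 0 0 0 0; 0 0 0 0 0 0 0; 0 0 0 0 0 0 0; 0 0 0 0 0 0 0' 45;python3 - <<'E'
from h import *
im=cap('wrist','w31.png')
E
```

```text
time_s: 66.55
tcp_pos: [0.4326, 0.151, -0.0164]
eef_rot: [-180.0, -0.0, 0.3]
contact_force: [0.2, 0.8, -0.7]
gripper_width: 0.022
```

View pics/w31.png

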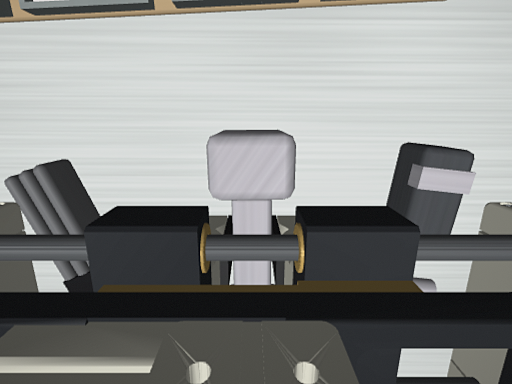

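```bash
python3 -m inch '0 0 -0.01 0 0 0 0; 0 0 -0.025 0 0 0 0; 0 0 -0.035 0 0 0 0; 0 0 -0.03 0 0 -0.041 0; 0 0 0 0 0 0 0; 0 0 0 0 0 0 0' 45; python3 go.py .617 .317 .09 2.65
```

```text
time_s: 67.1
tcp_pos: [0.433, 0.1515, 0.0848]
eef_rot: [-179.9, -0.1, 2.6]
contact_force: [-0.1, 0.1, -3.0]
gripper_width: 0.0213
pos [0.433  0.1515 0.0848] rot [-1.7986e+02 -1.4000e-01  2.6300e+00] F [-0.07  0.11 -2.96] w 0.0213 t 67.1
tool delta [ 0.1914 -0.1569 -0.0044] | az -0.0003 | trans rows 7 [ 0.0273 -0.0224 -0.0006] | rot rows 1 -0.0003
```

```bash
python3 -m inch '0.015 -0.018 0 0 0 0 0; 0.0204 -0.0278 0 0 0 0 0; 0.0204 -0.0278 0 0 0 0 0; 0.0204 -0.0278 0 0 0 0 0; 0.0204 -0.0278 0 0 0 0 0; 0.0204 -0.0277 0 0 0 0 0; 0 0 0 0 0 0 0; 0 0 0 0 0 0 0' 45; python3 - <<'E'
from h import *
im=cap('wrist','w32.png');P=r.camera_params('wrist');np.save('w32.npy',P)
for p in [(.617,.317,.007),(.6206,.2391,.007)]: print(w2p(p,P))
E
```

```text
time_s: 67.77
tcp_pos: [0.5414, 0.3133, 0.08]
eef_rot: [179.8, 0.2, 2.6]
contact_force: [-0.1, 0.1, -3.7]
gripper_width: 0.0218
[249.92364509 105.85298051]
[335.1217599 105.8339457]
```

View pics/w32.png

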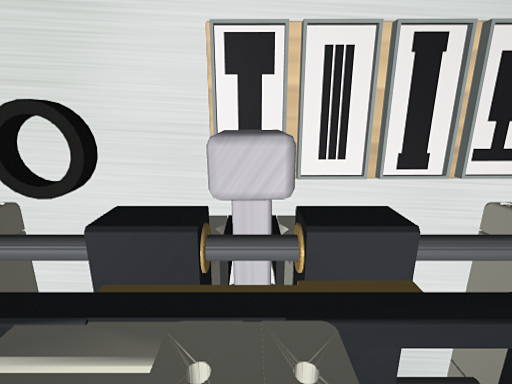

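```bash
python3 - <<'E'
from h import *
P=np.load('w32.npy',allow_pickle=True).item()
for n,Q in dict(lev=[(308,24),(377,24),(367,174),(302,174)],pump=[(403,25),(471,25),(454,173),(388,173)],levS=[(337,44),(337,159)],pumpS=[(432,36),(414,164)],bbS=[(249,37)]).items():
    q=np.array([p2w(u,.007,P) for u in Q]); print(n,q[:,:2].round(4).tolist(),q.mean(0).round(4))
E
```

```text
lev [[0.6862, 0.2704], [0.689, 0.2115], [0.5586, 0.2003], [0.5558, 0.2636]] [0.6224 0.2364 0.007 ]
pump [[0.6893, 0.1892], [0.692, 0.1309], [0.5634, 0.1156], [0.5605, 0.18]] [0.6263 0.1539 0.007 ]
levS [[0.6719, 0.2438], [0.5719, 0.2313]] [0.6219 0.2375 0.007 ]
pumpS [[0.682, 0.1625], [0.5705, 0.1564]] [0.6262 0.1594 0.007 ]
bbS [[0.6739, 0.3203]] [0.6739 0.3203 0.007 ]
```

```bash
python3 go.py .618 .317 .03 2.65
```

```text
pos [0.5407 0.3122 0.0804] rot [179.81   0.24   2.62] F [-0.24 -1.   -3.33] w 0.0218 t 67.82
tool delta [ 0.0777 -0.0015  0.0501] | az -0.0006 | trans rows 3 [ 0.0259 -0.0005  0.0167] | rot rows 1 -0.0006
```

```bash
python3 -m inch '0.02 -0.0005 0 0 0 0 0; 0.03 -0.0005 0 0 0 0 0; 0.0277 -0.0005 0.01 0 0 0 0; 0 0 0.025 0 0 0 0; 0 0 0.025 0 0 0 0; 0 0 0.018 0 0 0 0; 0 0 0.006 0 0 0 0; 0 0 0 0 0 0 0; 0 0 0 0 0 0 0' 45; python3 go.py .618 .317 -.0095 2.65
```

```text
time_s: 68.57
tcp_pos: [0.6195, 0.3177, -0.0001]
eef_rot: [180.0, 0.0, 2.6]
contact_force: [0.5, 0.0, -2.3]
gripper_width: 0.0214
pos [ 6.195e-01  3.177e-01 -1.000e-04] rot [1.7997e+02 1.0000e-02 2.6500e+00] F [ 0.47  0.04 -2.34] w 0.0214 t 68.57
tool delta [-0.0015  0.0006  0.0094] | az -0.0 | trans rows 1 [-0.0015  0.0006  0.0094] | rot rows 1 -0.0
```

```bash
python3 -m inch '-0.0015 0.0006 0.004 0 0 0 0; 0 0 0.003 0 0 0 0; 0 0 0.002 0 0 0 0; 0 0 0 0 0 0 0; 0 0 0 0 0 0 0' 45; python3 -m inch '0 0 0.001 0 0 0 0; 0 0 0 0 0 0 0; 0 0 0 0 0 0 0' 45
```

```text
time_s: 68.98
tcp_pos: [0.6183, 0.3175, -0.0091]
eef_rot: [-180.0, -0.0, 2.6]
contact_force: [-0.7, 0.4, -3.0]
gripper_width: 0.0213
time_s: 69.23
tcp_pos: [0.6185, 0.3177, -0.0094]
eef_rot: [-180.0, -0.0, 2.7]
contact_force: [-3.0, -2.2, 5.0]
gripper_width: 0.0216
```

```bash
python3 -m inch '0 0 0 0 0 0 0.5; 0 0 0 0 0 0 0.5; 0 0 0 0 0 0 0.5; 0 0 0 0 0 0 0.5; 0 0 -0.02 0 0 0 0.5; 0 0 -0.03 0 0 0 0.6; 0 0 -0.04 0 0 0 1; 0 0 -0.04 0 0 0 1; -0.03 0.02 -0.02 0 0 0 1; -0.035 0.02 -0.02 0 0 0 1; -0.035 0.02 -0.01 0 0 0 1; -0.035 0.015 0 0 0 0 1; -0.035 0 0 0 0 0 1; -0.02 0 0 0 0 0 1; 0 0 0 0 0 0 1; 0 0 0 0 0 0 1'; python3 - <<'E'
from h import *
im=cap('wrist','w33.png');P=r.camera_params('wrist');np.save('w33.npy',P)
E
```

```text
time_s: 70.57
tcp_pos: [0.4339, 0.2356, 0.169]
eef_rot: [-179.9, -0.1, 2.7]
contact_force: [0.0, 0.4, 0.0]
gripper_width: 0.0874
```

View pics/w33.png

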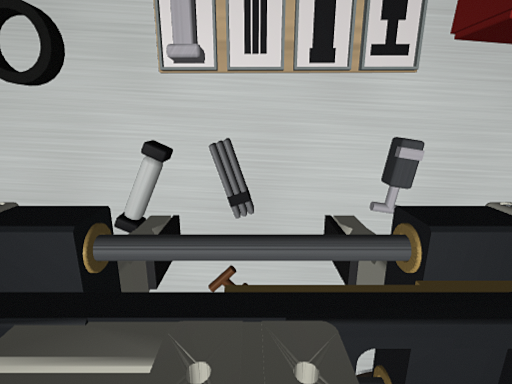

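```bash
python3 - <<'E'
from h import *
P=np.load('w33.npy',allow_pickle=True).item()
def ax(n,a,b,z):
    A=p2w(a,z,P);B=p2w(b,z,P);d=A-B; print(n,A.round(4),B.round(4),'mid',((A+B)/2).round(4),'len',np.hypot(*d[:2]).round(4),'ang',np.degrees(np.arctan2(d[1],d[0])).round(1))
ax('lev',(222,141),(244,214),.024); ax('pumpbody',(152,158),(136,211),.027); ax('pumpcaps',(156,147),(131,219),.029); ax('chain',(405,140),(399,186),.03);ax('chainbar',(405,140),(386,207),.026)
E
python3 go.py .427 .254 -.02 20.5
```

```text
lev [0.4719 0.2733 0.024 ] [0.3807 0.2432 0.024 ] mid [0.4263 0.2582 0.024 ] len 0.096 ang 18.2
pumpbody [0.4479 0.3569 0.027 ] [0.3793 0.38   0.027 ] mid [0.4136 0.3684 0.027 ] len 0.0724 ang -18.6
pumpcaps [0.4616 0.3509 0.029 ] [0.369  0.3861 0.029 ] mid [0.4153 0.3685 0.029 ] len 0.0991 ang -20.8
chain [0.4838 0.0578 0.03  ] [0.4281 0.0549 0.03  ] mid [0.456  0.0563 0.03  ] len 0.0557 ang 3.0
chainbar [0.4836 0.0556 0.026 ] [0.3993 0.0642 0.026 ] mid [0.4414 0.0599 0.026 ] len 0.0847 ang -5.8
pos [0.4346 0.2358 0.1687] rot [-1.7994e+02 -7.0000e-02  2.7000e+00] F [ 0.58 -0.29  1.18] w 0.0876 t 70.62
tool delta [-0.007  -0.0184  0.1888] | az -0.3106 | trans rows 5 [-0.0014 -0.0037  0.0378] | rot rows 3 -0.1035
```

```bash
python3 -m inch '0 0 0.02 0 0 -0.0977 1; 0 0 0.02 0 0 -0.0977 1; 0 0 0.02 0 0 -0.0977 1; 0 0 0 0 0 0 1'>/dev/null; python3 go.py .4265 .257 -.022 19.5
```

```text
pos [0.4332 0.2337 0.1043] rot [179.85   0.34  19.61] F [-0.65 -1.23 -0.72] w 0.0877 t 70.95
tool delta [ 0.0022 -0.0245  0.1262] | az 0.002 | trans rows 4 [ 0.0005 -0.0061  0.0315] | rot rows 1 0.002
```

```bash
python3 -m inch '0.001 -0.0245 0 0 0 0 1; 0.001 0 0.035 0 0 0 1; 0 0 0.035 0 0 0 1; 0 0 0.03 0 0 0 1; 0 0 0.018 0 0 0 1; 0 0 0.006 0 0 0 1; 0 0 0 0 0 0 1; 0 0 0 0 0 0 0; 0 0 0 0 0 0 0; 0 0 0 0 0 0 0; 0 0 0 0 0 0 0; 0 0 0 0 0 0 0; 0 0 0 0 0 0 0; 0 0 0 0 0 0 0; 0 0 0 0 0 0 0; 0 0 0 0 0 0 0; 0 0 0 0 0 0 0; 0 0 0 0 0 0 0; 0 0 0 0 0 0 0' 35;python3 - <<'E'
from h import *
im=cap('wrist','w34.png')
E
```

```text
time_s: 72.53
tcp_pos: [0.4282, 0.2592, -0.0159]
eef_rot: [-180.0, -0.0, 19.4]
contact_force: [-1.4, -0.7, 0.9]
gripper_width: 0.0254
```

View pics/w34.png

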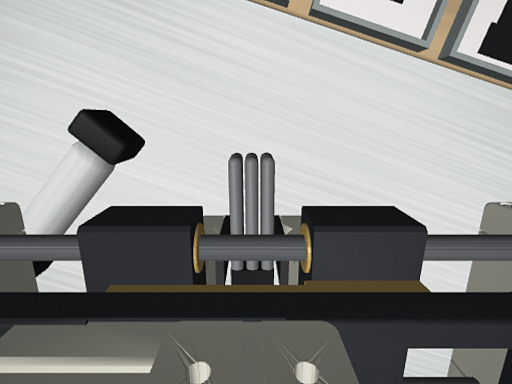

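```bash
python3 -m inch '0 0 -0.01 0 0 0 0; 0 0 -0.025 0 0 0 0; 0 0 -0.035 0 0 0.098 0; 0 0 -0.03 0 0 0.098 0; 0 0 0 0 0 0.098 0; 0 0 0 0 0 0 0; 0 0 0 0 0 0 0' 35; python3 go.py .6215 .238 .08 2.65
```

```text
time_s: 73.17
tcp_pos: [0.4276, 0.2587, 0.0837]
eef_rot: [180.0, 0.0, 2.7]
contact_force: [-0.1, -0.4, -1.7]
gripper_width: 0.0254
pos [0.4276 0.2587 0.0837] rot [1.80e+02 3.00e-02 2.74e+00] F [-0.14 -0.41 -1.73] w 0.0254 t 73.17
tool delta [0.1927 0.0299 0.0036] | az 0.0016 | trans rows 6 [0.0321 0.005  0.0006] | rot rows 1 0.0016
```

```bash
python3 -m inch '0.022 0.0034 0 0 0 0 0; 0.032 0.005 0 0 0 0 0; 0.032 0.005 0 0 0 0 0; 0.032 0.005 0 0 0 0 0; 0.032 0.005 0 0 0 0 0; 0.032 0.005 0 0 0 0 0; 0.0107 0.0015 0.02 0 0 0 0; 0 0 0.025 0 0 0 0; 0 0 0.02 0 0 0 0; 0 0 0.01 0 0 0 0; 0 0 0 0 0 0 0; 0 0 0 0 0 0 0' 35; python3 go.py .6215 .238 -.009 2.65
```

```text
time_s: 74.17
tcp_pos: [0.6214, 0.2376, 0.0081]
eef_rot: [179.9, 0.1, 2.7]
contact_force: [0.3, 1.0, -0.4]
gripper_width: 0.0257
pos [0.6214 0.2376 0.0081] rot [1.7991e+02 1.1000e-01 2.7000e+00] F [ 0.25  0.99 -0.43] w 0.0257 t 74.17
tool delta [ 0.0001 -0.0004  0.0171] | az 0.0008 | trans rows 1 [ 0.0001 -0.0004  0.0171] | rot rows 1 0.0008
```

```bash
python3 -m inch '0 0 0.007 0 0 0 0; 0 0 0.006 0 0 0 0; 0 0 0.003 0 0 0 0; 0 0 0 0 0 0 0; 0 0 0 0 0 0 0' 35; python3 -m inch '0 0 0.001 0 0 0 0; 0 0 0 0 0 0 0; 0 0 0 0 0 0 0' 35;
```

```text
time_s: 74.58
tcp_pos: [0.622, 0.2381, -0.0066]
eef_rot: [-180.0, -0.0, 2.6]
contact_force: [-0.3, -0.7, -0.7]
gripper_width: 0.0252
time_s: 74.83
tcp_pos: [0.6221, 0.2381, -0.0077]
eef_rot: [-180.0, -0.0, 2.6]
contact_force: [0.7, -0.2, -0.5]
gripper_width: 0.0255
```

```bash
python3 -m inch '0 0 0.0015 0 0 0 0; 0 0 0 0 0 0 0; 0 0 0 0 0 0 0' 35; python3 -m inch '0 0 0.0005 0 0 0 0; 0 0 0 0 0 0 0; 0 0 0 0 0 0 0.4; 0 0 0 0 0 0 0.4; 0 0 0 0 0 0 0.4; 0 0 0 0 0 0 0.4; 0 0 -0.02 0 0 0 0.4; 0 0 -0.03 0 0 0 0.6; 0 0 -0.04 0 0 0 1; 0 0 -0.04 0 0 0 1; -0.03 -0.01 -0.02 0 0 0 1; -0.035 -0.01 -0.02 0 0 0 1; -0.035 -0.01 0 0 0 0.1 1; -0.035 -0.01 0 0 0 0.1 1; -0.03 -0.01 0 0 0 0.1 1; -0.03 0 0 0 0 0.1 1; 0 0 0 0 0 0 1; 0 0 0 0 0 0 1' ; python3 - <<'E'
from h import *
im=cap('wrist','w35.png');P=r.camera_params('wrist');np.save('w35.npy',P)
E
python3 go.py .414 .3685 .05 -20
```

```text
time_s: 75.08
tcp_pos: [0.6223, 0.2381, -0.0088]
eef_rot: [-180.0, -0.0, 2.6]
contact_force: [-0.5, 0.1, 4.3]
gripper_width: 0.0255
time_s: 76.58
tcp_pos: [0.4281, 0.298, 0.1606]
eef_rot: [-179.9, -0.0, -20.2]
contact_force: [-0.0, 0.1, -0.0]
gripper_width: 0.0875
pos [0.429  0.2978 0.1605] rot [-1.7995e+02 -2.0000e-02 -2.0160e+01] F [ 1.39 -0.52 -0.34] w 0.0877 t 76.63
tool delta [-0.0385 -0.0611  0.1105] | az -0.0028 | trans rows 4 [-0.0096 -0.0153  0.0276] | rot rows 1 -0.0028
```

View pics/w35.png

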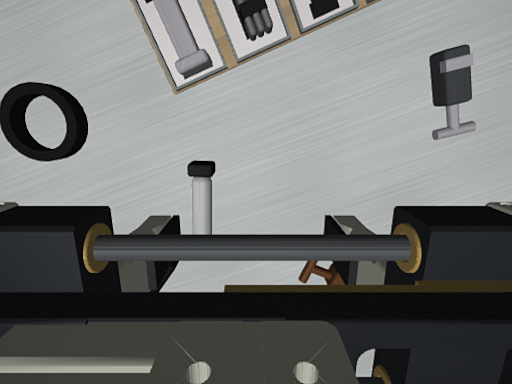

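```bash
python3 - <<'E'
from h import *
P=np.load('w35.npy',allow_pickle=True).item()
A=p2w((201.5,164),.03,P);B=p2w((202.5,225),.027,P);print(A,B); d=A-B; print(np.degrees(np.arctan2(d[1],d[0])))
yaw=np.radians(-20.2); u=np.array([np.cos(yaw),np.sin(yaw)])
print('mid', A[:2]-u*.06, 'from far cap edge')
E
python3 go.py .411 .3705 -.02 -20
```

```text
[0.46191896 0.34859888 0.03      ] [0.38999802 0.37796036 0.027     ]
-22.207572039071245
mid [0.40560938 0.36931678] from far cap edge
pos [0.429  0.2978 0.1605] rot [-1.7995e+02 -2.0000e-02 -2.0160e+01] F [ 1.39 -0.52 -0.34] w 0.0877 t 76.63
tool delta [-0.042  -0.0619  0.1805] | az -0.0028 | trans rows 6 [-0.007  -0.0103  0.0301] | rot rows 1 -0.0028
```

```bash
python3 -m inch '-0.02 -0.03 0 0 0 0.023 1; -0.0225 -0.0305 0 0 0 0 1; 0 0 0.035 0 0 0 1; 0 0 0.035 0 0 0 1; 0 0 0.035 0 0 0 1; 0 0 0 0 0 0 1; 0 0 0 0 0 0 1'; python3 go.py .409 .370 -.02 -21.5
```

```text
time_s: 77.22
tcp_pos: [0.4115, 0.3676, 0.0537]
eef_rot: [179.7, 0.0, -21.6]
contact_force: [0.5, 0.3, 1.1]
gripper_width: 0.0878
pos [0.4115 0.3676 0.0537] rot [ 1.7972e+02  1.0000e-02 -2.1650e+01] F [0.49 0.26 1.11] w 0.0878 t 77.22
tool delta [-0.0032 -0.0017  0.0737] | az -0.0026 | trans rows 2 [-0.0016 -0.0009  0.0368] | rot rows 1 -0.0026
```

```bash
python3 -m inch '-0.002 -0.001 0.03 0 0 0 1; 0 0 0.025 0 0 0 1; 0 0 0.015 0 0 0 1; 0 0 0.005 0 0 0 1; 0 0 0 0 0 0 1; 0 0 0 0 0 0 0; 0 0 0 0 0 0 0; 0 0 0 0 0 0 0; 0 0 0 0 0 0 0; 0 0 0 0 0 0 0; 0 0 0 0 0 0 0; 0 0 0 0 0 0 0; 0 0 0 0 0 0 0; 0 0 0 0 0 0 0; 0 0 0 0 0 0 0; 0 0 0 0 0 0 0; 0 0 0 0 0 0 0' 40;python3 - <<'E'
from h import *
im=cap('wrist','w36.png')
E
```

```text
time_s: 78.63
tcp_pos: [0.4097, 0.3709, -0.0199]
eef_rot: [-180.0, -0.0, -21.6]
contact_force: [0.1, 0.4, -0.1]
gripper_width: 0.0236
```

View pics/w36.png

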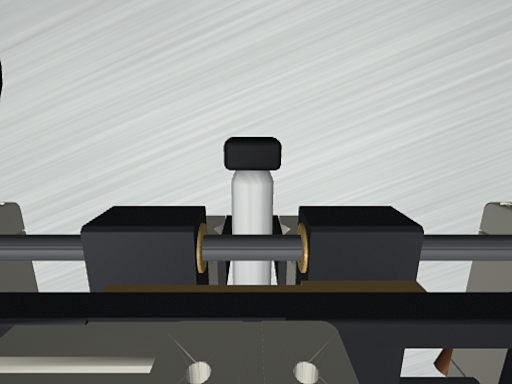

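```bash
python3 - <<'E'
from h import *
P=r.camera_params('wrist'); s=r.get_state(); A=p2w((252,138),.03,P); print('far cap along tool x', np.hypot(*(A-s['tcp_pos'])[:2]))
E
python3 -m inch '0 0 -0.01 0 0 0 0; 0 0 -0.025 0 0 0 0; 0 0 -0.035 0 0 -0.1056 0; 0 0 -0.03 0 0 -0.1056 0; 0 0 0 0 0 -0.1056 0; 0 0 0 0 0 -0.1056 0; 0 0 0 0 0 0 0; 0 0 0 0 0 0 0' 40; python3 go.py .53 .20 .085 2.65
```

```text
far cap along tool x 0.05689681019772816
time_s: 79.35
tcp_pos: [0.4095, 0.3705, 0.0805]
eef_rot: [-180.0, 0.0, 2.4]
contact_force: [-0.3, 0.9, -0.5]
gripper_width: 0.0238
pos [0.4095 0.3705 0.0805] rot [-1.80e+02  1.00e-02  2.37e+00] F [-0.31  0.9  -0.45] w 0.0238 t 79.35
tool delta [ 0.1134  0.1753 -0.0046] | az -0.005 | trans rows 6 [ 0.0189  0.0292 -0.0008] | rot rows 1 -0.005
```

```bash
python3 -m inch '0.0189 0.0292 0 0 0 -0.005 0; 0.0189 0.0292 0 0 0 0 0; 0.0189 0.0292 0 0 0 0 0; 0.0189 0.0292 0 0 0 0 0; 0.0189 0.0292 0 0 0 0 0; 0.0189 0.0292 0 0 0 0 0; 0 0 0 0 0 0 0; 0 0 0 0 0 0 0' 40; python3 - <<'E'
from h import *
im=cap('wrist','w37.png');P=r.camera_params('wrist');np.save('w37.npy',P)
E
python3 go.py .6255 .16 .085 2.65
```

```text
time_s: 80.02
tcp_pos: [0.5319, 0.1993, 0.0794]
eef_rot: [179.9, 0.1, 2.5]
contact_force: [0.5, 0.3, -1.0]
gripper_width: 0.0235
pos [0.5315 0.2003 0.0795] rot [1.7996e+02 7.0000e-02 2.5800e+00] F [ 0.08 -1.24 -2.16] w 0.0237 t 80.07
tool delta [ 0.0921  0.0445 -0.0055] | az -0.0013 | trans rows 3 [ 0.0307  0.0148 -0.0018] | rot rows 1 -0.0013
```

View pics/w37.png

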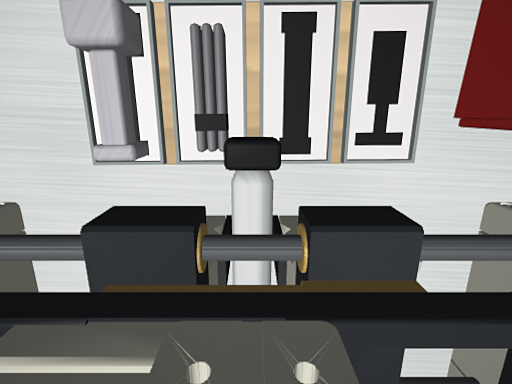

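```bash
python3 - <<'E'
from h import *
P=np.load('w37.npy',allow_pickle=True).item()
for n,Q in dict(pumpSil=[(299,12),(296,154)],pumpfloor=[(269,4),(337,4),(329,159),(265,159)],chainfloor=[(361,4),(430,4),(411,160),(348,160)],chSil=[(388,31),(379,145)]).items():
    q=np.array([p2w(u,.007,P) for u in Q]); print(n,q[:,:2].round(4).tolist(),q.mean(0).round(4))
E
```

```text
pumpSil [[0.6857, 0.1672], [0.566, 0.1595]] [0.6258 0.1633 0.007 ]
pumpfloor [[0.6905, 0.1928], [0.6931, 0.1359], [0.5626, 0.1276], [0.5599, 0.1887]] [0.6265 0.1613 0.007 ]
chainfloor [[0.694, 0.1158], [0.6966, 0.058], [0.5652, 0.049], [0.5625, 0.1093]] [0.6296 0.083  0.007 ]
chSil [[0.6748, 0.0897], [0.578, 0.0819]] [0.6264 0.0858 0.007 ]
```

```bash
python3 go.py .628 .162 .08 2.65; python3 -m inch '0.02 0.01 0 0 0 0 0; 0.035 0.016 0 0 0 0 0; 0.035 0.0155 0 0 0 0 0; 0.0045 0 0.02 0 0 0 0; 0 0 0.025 0 0 0 0; 0 0 0.025 0 0 0 0; 0 0 0.01 0 0 0 0; 0 0 0 0 0 0 0; 0 0 0 0 0 0 0' 40; python3 go.py .628 .162 -.013 2.65
```

```text
pos [0.5315 0.2003 0.0795] rot [1.7996e+02 7.0000e-02 2.5800e+00] F [ 0.08 -1.24 -2.16] w 0.0237 t 80.07
tool delta [ 0.0947  0.0426 -0.0005] | az -0.0013 | trans rows 3 [ 0.0316  0.0142 -0.0002] | rot rows 1 -0.0013
time_s: 80.82
tcp_pos: [0.6277, 0.1653, 0.0002]
eef_rot: [180.0, 0.0, 2.9]
contact_force: [-0.0, -0.1, -0.4]
gripper_width: 0.0235
pos [6.277e-01 1.653e-01 2.000e-04] rot [1.7996e+02 4.0000e-02 2.9000e+00] F [-0.03 -0.06 -0.37] w 0.0235 t 80.82
tool delta [0.0001 0.0033 0.0132] | az 0.0043 | trans rows 1 [0.0001 0.0033 0.0132] | rot rows 1 0.0043
```

```bash
python3 -m inch '0 0.003 0.005 0 0 0.004 0; 0 0 0.005 0 0 0 0; 0 0 0.0015 0 0 0 0; 0 0 0 0 0 0 0; 0 0 0 0 0 0 0' 40;python3 -m inch '0 0 0.0012 0 0 0 0; 0 0 0 0 0 0 0; 0 0 0 0 0 0 0' 40
```

```text
time_s: 81.23
tcp_pos: [0.6283, 0.1616, -0.011]
eef_rot: [-180.0, -0.0, 2.6]
contact_force: [0.1, -0.4, -0.5]
gripper_width: 0.0233
time_s: 81.48
tcp_pos: [0.6282, 0.1615, -0.0125]
eef_rot: [-180.0, -0.0, 2.6]
contact_force: [0.2, 0.3, -1.8]
gripper_width: 0.0236
```

```bash
python3 -m inch '0 0 0.0008 0 0 0 0; 0 0 0 0 0 0 0; 0 0 0 0 0 0 0' 40; python3 -m inch '0 0 0 0 0 0 0.4; 0 0 0 0 0 0 0.4; 0 0 0 0 0 0 0.4; 0 0 0 0 0 0 0.4; 0 0 -0.02 0 0 0 0.4; 0 0 -0.03 0 0 0 0.6; 0 0 -0.04 0 0 0 1; 0 0 -0.04 0 0 0 1; -0.03 0.01 -0.02 0 0 0 1; -0.035 0.02 -0.02 0 0 0 1; -0.035 0.02 0 0 0 0 1; -0.035 0.02 0 0 0 0 1; -0.03 0.01 0 0 0 0 1; -0.03 0 0 0 0 0 1; 0 0 0 0 0 0.1 1; 0 0 0 0 0 0 1' ; python3 - <<'E'
from h import *
im=cap('wrist','w38.png');P=r.camera_params('wrist');np.save('w38.npy',P)
E
python3 go.py .44 .05 .1 -5
```

```text
time_s: 81.73
tcp_pos: [0.6283, 0.1617, -0.0129]
eef_rot: [-180.0, -0.0, 2.6]
contact_force: [-1.8, 0.1, 3.1]
gripper_width: 0.0237
time_s: 83.07
tcp_pos: [0.4386, 0.0741, 0.1559]
eef_rot: [-179.9, -0.1, -3.3]
contact_force: [0.1, -0.2, 0.7]
gripper_width: 0.0875
pos [0.4397 0.0745 0.1559] rot [-1.7994e+02 -1.0000e-01 -3.0200e+00] F [ 0.66 -0.5   0.59] w 0.0875 t 83.12
tool delta [0.0015 0.0245 0.0558] | az 0.0346 | trans rows 2 [0.0008 0.0123 0.0279] | rot rows 1 0.0346
```

View pics/w38.png

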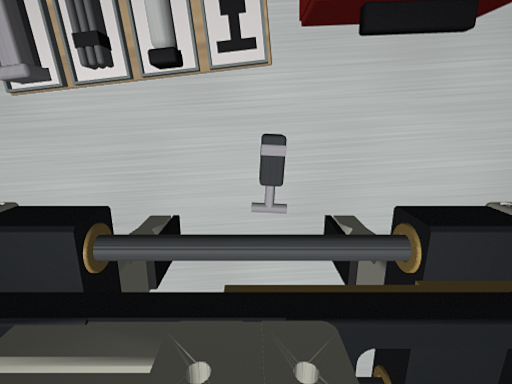

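```bash
python3 - <<'E'
from h import *
P=np.load('w38.npy',allow_pickle=True).item()
A=p2w((274,136),.03,P);B=p2w((271,184),.03,P);C=p2w((269,208),.022,P)
print(A,B,C)
for d in(A-B,A-C): print(np.degrees(np.arctan2(d[1],d[0])),np.hypot(*d[:2]))
E
```

```text
[0.48449709 0.04711978 0.03      ] [0.42911121 0.05245365 0.03      ] [0.3968762  0.05552736 0.022     ]
-5.500834209435362 0.055642123215070886
-5.480980386778298 0.08802333053189734
```

```bash
python3 -m inch '0 0 0 0 0 0.043 1; 0 0 0 0 0 0 1' >/dev/null; python3 go.py .441 .0514 -.016 -5.5
```

```text
pos [0.4403 0.0747 0.1551] rot [ 1.80e+02 -1.00e-02 -5.52e+00] F [-1.14 -0.36 -0.2 ] w 0.0877 t 83.28
tool delta [0.0028 0.0231 0.1711] | az -0.0004 | trans rows 5 [0.0006 0.0046 0.0342] | rot rows 1 -0.0004
```

```bash
python3 -m inch '0.0028 0.0231 0 0 0 0 1; 0 0 0.035 0 0 0 1; 0 0 0.04 0 0 0 1; 0 0 0.04 0 0 0 1; 0 0 0.03 0 0 0 1; 0 0 0.018 0 0 0 1; 0 0 0.008 0 0 0 1; 0 0 0 0 0 0 1; 0 0 0 0 0 0 1'; python3 go.py .441 .0514 -.016 -5.5; python3 - <<'E'
from h import *
im=cap('wrist','w39.png')
E
```

```text
time_s: 84.03
tcp_pos: [0.4407, 0.0512, -0.0158]
eef_rot: [180.0, 0.0, -5.5]
contact_force: [0.3, -0.4, -0.5]
gripper_width: 0.0876
pos [ 0.4407  0.0512 -0.0158] rot [ 1.7996e+02  2.0000e-02 -5.4900e+00] F [ 0.35 -0.39 -0.52] w 0.0876 t 84.03
tool delta [ 0.0003 -0.0002  0.0002] | az 0.0002 | trans rows 1 [ 0.0003 -0.0002  0.0002] | rot rows 1 0.0002
```

View pics/w39.png

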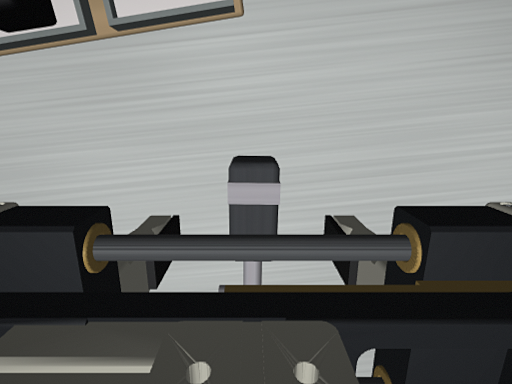

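Chain tool centred (253,190) between the fingers; close, lift, turn to the rack's yaw.

```bash
python3 -m inch '0 0 0 0 0 0 0; 0 0 0 0 0 0 0; 0 0 0 0 0 0 0; 0 0 0 0 0 0 0; 0 0 0 0 0 0 0; 0 0 0 0 0 0 0; 0 0 0 0 0 0 0; 0 0 0 0 0 0 0; 0 0 0 0 0 0 0; 0 0 0 0 0 0 0; 0 0 0 0 0 0 0; 0 0 0 0 0 0 0' 45; python3 -m inch '0 0 -0.01 0 0 0 0; 0 0 -0.025 0 0 0 0; 0 0 -0.035 0 0 -0.071 0; 0 0 -0.035 0 0 -0.071 0; 0 0 -0.02 0 0 0 0; 0 0 0 0 0 0 0; 0 0 0 0 0 0 0' 45; python3 go.py .54 .09 .11 2.65; python3 - <<'E'
from h import *
im=cap('wrist','w40.png')
E
```

```text
time_s: 85.08
tcp_pos: [0.44, 0.051, -0.0159]
eef_rot: [180.0, 0.0, -5.6]
contact_force: [0.1, -0.7, -0.0]
gripper_width: 0.0279
time_s: 85.67
tcp_pos: [0.4403, 0.0514, 0.1098]
eef_rot: [-179.9, -0.1, 2.5]
contact_force: [-0.1, -0.7, -3.7]
gripper_width: 0.0276
pos [0.4403 0.0514 0.1098] rot [-1.7991e+02 -1.1000e-01  2.5200e+00] F [-0.09 -0.66 -3.69] w 0.0276 t 85.67
tool delta [ 0.1013 -0.0341  0.    ] | az -0.0022 | trans rows 3 [ 0.0338 -0.0114  0.    ] | rot rows 1 -0.0022
```

View pics/w40.png

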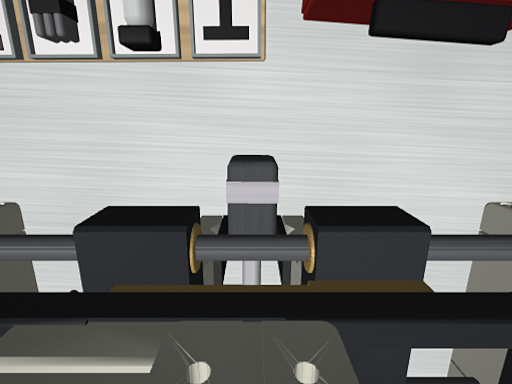

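```bash
python3 go.py .625 .08 .10 2.65; python3 -m inch '0.02 -0.002 0 0 0 0 0; 0.033 -0.0045 0 0 0 0 0; 0.033 -0.0045 0 0 0 0 0; 0.033 -0.0045 0 0 0 0 0; 0.033 -0.0045 0 0 0 0 0; 0.0335 -0.0003 0 0 0 0 0; 0 0 0 -0.11 0 0 0; 0 0 0 -0.117 0 0 0; 0 0 0 0 0 0 0; 0 0 0 0 0 0 0' 45; python3 go.py .625 .08 .02 2.65
```

```text
pos [0.4394 0.051  0.1086] rot [-1.7998e+02  3.0000e-02  2.5200e+00] F [-0.02 -0.36 -3.22] w 0.0274 t 85.72
tool delta [ 0.1867 -0.0208  0.0085] | az -0.0023 | trans rows 5 [ 0.0373 -0.0042  0.0017] | rot rows 1 -0.0023
time_s: 86.55
tcp_pos: [0.6224, 0.0804, 0.1052]
eef_rot: [166.8, 0.4, 2.7]
contact_force: [0.1, -0.1, -1.8]
gripper_width: 0.0275
pos [0.6224 0.0804 0.1052] rot [166.84   0.36   2.7 ] F [ 0.08 -0.13 -1.8 ] w 0.0275 t 86.55
tool delta [ 0.0031 -0.0189  0.083 ] | az 0.001 | trans rows 3 [ 0.001  -0.0063  0.0277] | rot rows 1 0.001
```

```bash
python3 -m inch '0.0015 -0.0057 0.025 0 0 0 0; 0.001 -0.0057 0.025 0 0 0 0; 0 -0.005 0.022 0 0 0 0; 0 -0.0025 0.011 0 0 0 0; 0 0 0 0 0 0 0; 0 0 0 0 0 0 0' 45; python3 go.py .625 .08 -.0055 2.65; python3 - <<'E'
from h import *
im=cap('wrist','w41.png'); im=cap('scene'); cv2.imwrite('pics/s41.png',cv2.resize(im[120:290,190:400],None,fx=3.5,fy=3.5,interpolation=cv2.INTER_CUBIC)[:,:,::-1])
E
```

```text
time_s: 87.05
tcp_pos: [0.6267, 0.0789, 0.0236]
eef_rot: [167.0, 0.1, 2.5]
contact_force: [-0.5, 0.1, -1.3]
gripper_width: 0.0275
pos [0.6267 0.0789 0.0236] rot [1.6697e+02 8.0000e-02 2.5400e+00] F [-0.49  0.14 -1.35] w 0.0275 t 87.05
tool delta [-0.0016 -0.0077  0.0281] | az -0.002 | trans rows 1 [-0.0016 -0.0077  0.0281] | rot rows 1 -0.002
```

View pics/w41.png

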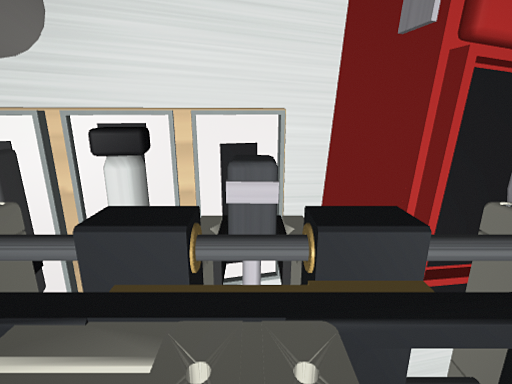

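View pics/s41.png

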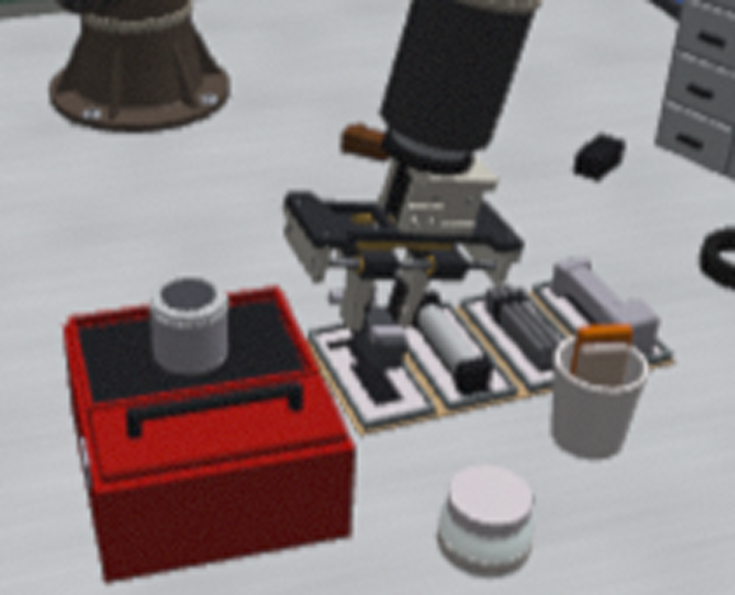

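```bash
python3 -m inch '-0.001 -0.003 0.01 0 0 0 0; 0 -0.0025 0.008 0 0 0 0; 0 0 0 0 0 0 0; 0 0 0 0 0 0 0' 45; python3 -m inch '0 -0.0009 0.004 0 0 0 0; 0 -0.0005 0.002 0 0 0 0; 0 0 0 0 0 0 0; 0 0 0 0 0 0 0' 45; python3 - <<'E'
from h import *
im=cap('scene'); cv2.imwrite('pics/s42.png',cv2.resize(im[170:270,240:360],None,fx=6,fy=6,interpolation=cv2.INTER_CUBIC)[:,:,::-1])
E
```

```text
time_s: 87.48
tcp_pos: [0.6254, 0.0806, 0.0047]
eef_rot: [167.0, 0.1, 2.6]
contact_force: [0.0, 0.3, -1.7]
gripper_width: 0.0273
time_s: 87.82
tcp_pos: [0.6259, 0.0808, -0.001]
eef_rot: [167.0, 0.0, 2.6]
contact_force: [0.5, -0.2, -1.1]
gripper_width: 0.0273
```

View pics/s42.png

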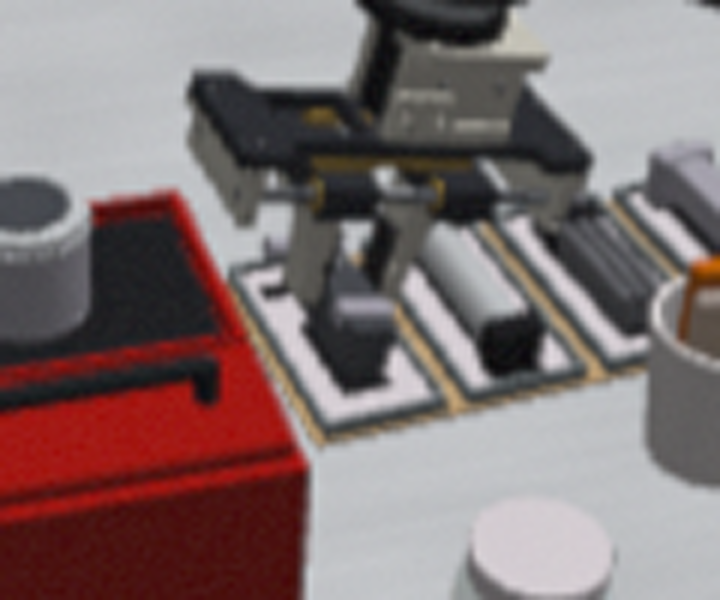

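```bash
python3 -m inch '0 -0.0004 0.002 0 0 0 0; 0 -0.0003 0.001 0 0 0 0; 0 0 0 0 0 0 0; 0 0 0 0 0 0 0' 45|grep -E 'tcp|force'; python3 -m inch '0 -0.0003 0.0015 0 0 0 0; 0 0 0 0 0 0 0; 0 0 0 0 0 0 0' 45|grep -E 'tcp|force'
```

```text
tcp_pos: [0.6258, 0.0807, -0.0041]
contact_force: [0.7, 0.1, -2.0]
tcp_pos: [0.6261, 0.0809, -0.0054]
contact_force: [0.2, 0.9, -1.1]
```

```bash
python3 -m inch '0 -0.0003 0.0013 0 0 0 0; 0 0 0 0 0 0 0; 0 0 0 0 0 0 0' 45|grep -E 'tcp|force'; python3 -m inch '0 -0.0003 0.0013 0 0 0 0; 0 0 0 0 0 0 0; 0 0 0 0 0 0 0' 45|grep -E 'tcp|force'
```

```text
tcp_pos: [0.6262, 0.0808, -0.0056]
contact_force: [-2.9, 0.1, 8.6]
tcp_pos: [0.6263, 0.0808, -0.0057]
contact_force: [-7.2, 1.6, 18.3]
```

```bash
python3 -m inch '0 0.0005 -0.002 0 0 0 0; 0 0 0 0 0 0 0.45; 0 0 0 0 0 0 0.45; 0 0 0 0 0 0 0.45; 0 0 0 0 0 0 0.45; 0 0 0 0 0 0 0.45; 0 0.0023 -0.01 0 0 0 0.45; 0 0.0046 -0.02 0 0 0 0.45; 0 0.0068 -0.03 0 0 0 0.45; 0 0.008 -0.035 0 0 0 0.45; 0 0.008 -0.035 0 0 0 0.45; 0 0 0 0.11 0 0 0.5; 0 0 0 0.117 0 0 0.5; -0.03 0 -0.01 0 0 0 0.5; -0.035 0 -0.01 0 0 0 0.5; -0.035 0 -0.01 0 0 0 0.5; -0.02 0 0 0 0 0 0.5; 0 0 0 0 0 0 0.5; 0 0 0 0 0 0 0.5' ; python3 - <<'E'
from h import *
im=cap('wrist','w43.png'); P=r.camera_params('wrist');np.save('w43.npy',P)
im=cap('scene'); cv2.imwrite('pics/s43.png',cv2.resize(im[120:290,170:400],None,fx=3.4,fy=3.4,interpolation=cv2.INTER_CUBIC)[:,:,::-1])
E
```

```text
time_s: 90.53
tcp_pos: [0.5057, 0.0759, 0.1589]
eef_rot: [-179.9, -0.1, 2.6]
contact_force: [-0.1, 0.4, -0.2]
gripper_width: 0.0436
```

View pics/w43.png

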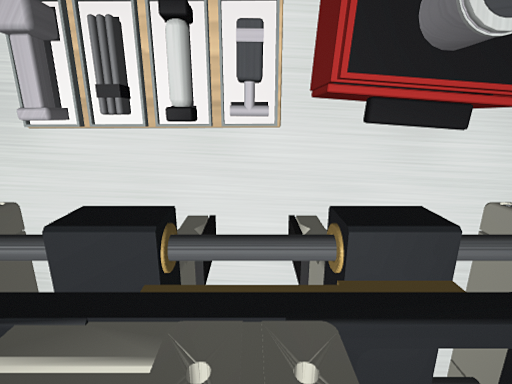

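View pics/s43.png

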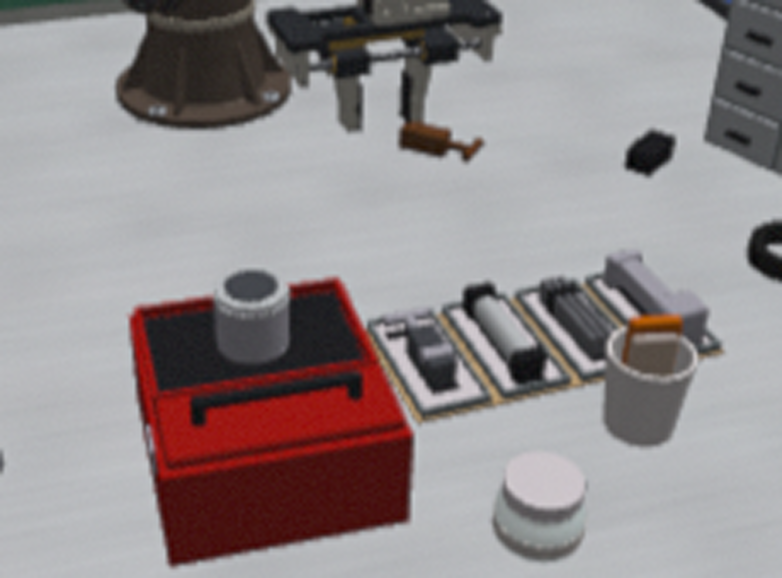

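```bash
python3 -m inch '-0.01 -0.035 -0.02 0 0 0 0.5; -0.01 -0.035 -0.02 0 0 0 0.5; -0.01 -0.035 -0.01 0 0 0 0.5; 0 -0.02 0 0 0 0 0.5; 0 0 0 0 0 0 0.5; 0 0 0 0 0 0 0.5' >/dev/null; python3 - <<'E'
from h import *
im=cap('wrist'); cv2.imwrite('pics/w44.png',cv2.resize(im[0:200,100:420],None,fx=2.5,fy=2.5,interpolation=cv2.INTER_CUBIC)[:,:,::-1]); P=r.camera_params('wrist');np.save('w44.npy',P)
im=cap('top'); cv2.imwrite('pics/t44.png',cv2.resize(im[80:300,100:440],None,fx=2.3,fy=2.3,interpolation=cv2.INTER_CUBIC)[:,:,::-1])
E
```

```text
(no output)
```

View pics/w44.png

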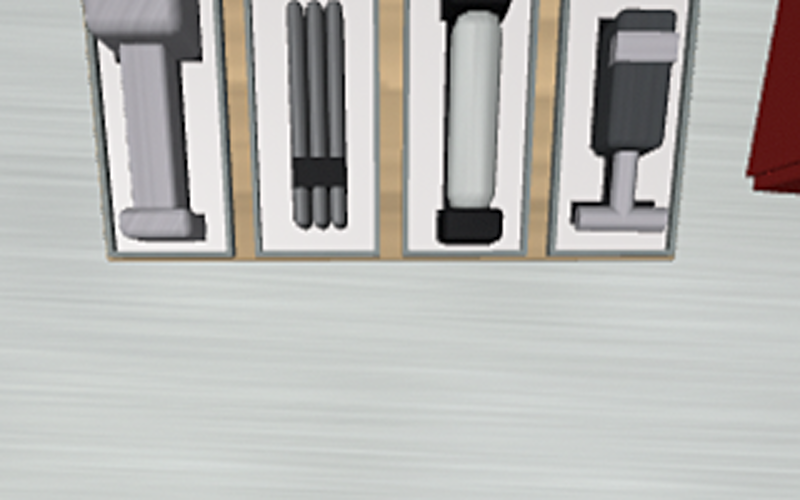

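View pics/t44.png

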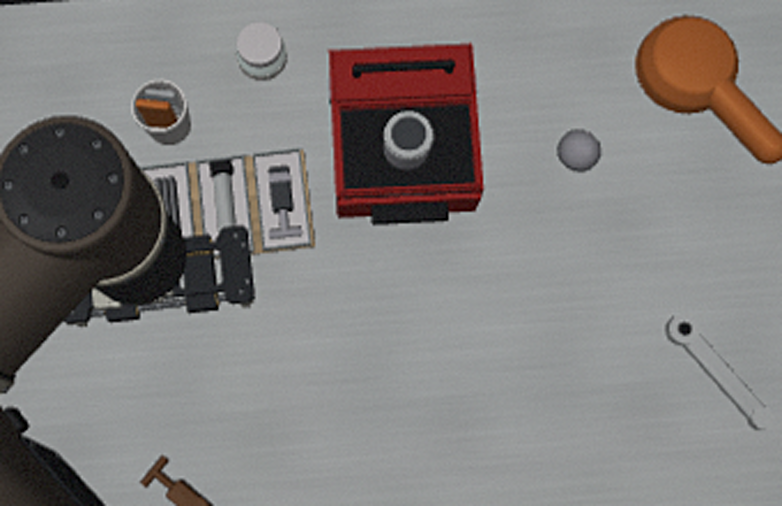

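```bash
python3 - <<'E'
from h import *
im=cap('top'); T=r.camera_params('top'); cv2.imwrite('pics/t45.png',cv2.resize(im[95:185,235:315],None,fx=7,fy=6,interpolation=cv2.INTER_CUBIC)[:,:,::-1])
print(r.get_state()['time_s'])
for x in (.566,.568,.570,.572,.574): print(x,w2p((x,-.083,.060),T), (w2p((x,-.083,.06),T)[1]-95)*6)
for p in [(.600,-.083,.102),(.592,-.083,.08)]: print((w2p(p,T)-[235,95])*[7,6])
E
```

```text
91.2833
0.566 [279.24685226 178.52189304] 501.13135823030507
0.568 [279.18892163 177.87434735] 497.2460840737654
0.57 [279.13102619 177.22719511] 493.3631706858203
0.572 [279.07316593 176.58043599] 489.4826159154492
0.574 [279.0153408 175.9340696] 485.60441761424414
[308.71555576 413.3098705 ]
[307.24161856 440.68125276]
```

View pics/t45.png

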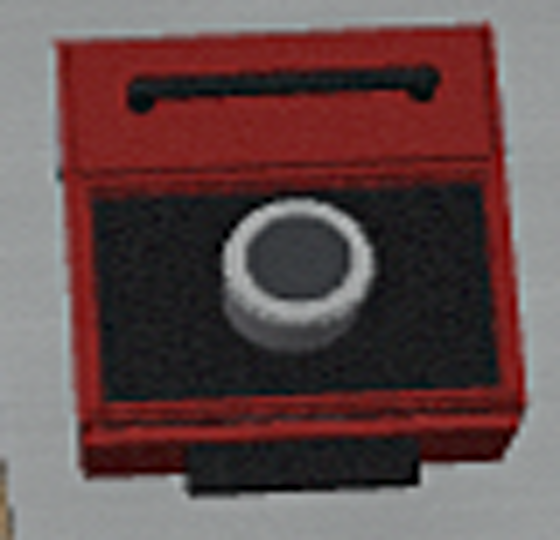

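```bash
python3 -c "
from plant import r
print(r.close_job())"
```

```text
the job is handed in; nothing more can be done
None
```

The cart is packed and the job is handed in at about 91 s. The drawer and tray hold the right tins, and all four tools were there and lie in their own holders.

**Tins:** I lifted the round tin first, then the square one. The round tin read about 2.2 N (0.22 kg) and the square one about 5.6 N (0.57 kg). The square tin stands in the drawer, which is pushed shut, and the round one stands in the top tray.

**Tools:** The bottom bracket tool, tyre levers, mini pump and chain tool each lie flat in the holder with their outline. I left the brown look-alike and the other things alone.

**What went wrong, and how I mended it:**
- **Finger length:** The real fingertips turned out to end about 32 mm above the reported tool point. Because of this:
  - the first grasp of the round tin missed;
  - the first attempts to push the drawer passed over it.

  I corrected every later height for this.
- **Dropped tin:** The square tin fell over from about 0.23 m while I was carrying it, after both tins had been weighed. I set it upright again and picked it up afresh.

**Last checks:**
- The final pictures show all four tools in place and the round tin standing in the tray.
- The drawer stopped at the same point in two separate pushes, with force building up to about 27 N in the first. Its front then sat against the toolbox face to within 1–2 mm.
- I could not see inside the shut drawer. The square tin stood upright when I let go of it and I pushed the drawer slowly, but I have not confirmed that it still stands.

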